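# Strip the index pins from a glued-up blank

## Robot

A 6-joint arm with a two-finger parallel gripper is mounted at the origin on the work surface. World frame = base frame: x ahead of the robot, y to its left, z up, the work surface at z = 0. Lengths are in m, angles in degrees, forces in N, time in s.
With the tool pointing down it reaches from about 0.35 to 0.875 m from the base axis. Payload 4.2 kg.
Tool frame: the origin (TCP) lies at the very end of the fingers, on their centre line; the grasp point (between the pads) lies r.pinch_z behind it (r.pinch_z is the distance from the TCP to the grasp point, in m); y points along the fingers, z is the direction in which the jaws open and shut, and the axes are right-handed (so a half turn about y gives the same grasp; the last joint's range is limited). The gripper opens to 87 mm and grips with 3 to 60 N. Pads are 19 mm wide; open, the fingers measure 117 mm over their backs; the gripper's body (75 mm by 190 mm) begins 51 mm behind the grasp point.
Start: joints at [-52.678, 22.042, 0.453, 0, -68.411, -14.817], TCP at [0.239, -0.577, 0.183] pointing down, gripper open.
Joint ranges: [-179.83, 179.83], [-69.29, 118.12], [-61.27, 80.66], [-181.25, 117.63], [-171.15, -9.14], [-177.46, 177.46]. Speed limits (degrees/s): [159.86, 159.86, 180, 180, 180, 180].

## Interface

Orientations are given as a 3x3 rotation matrix whose columns are the frame's x, y, z axes.
In Python, from station import sense, capture, camera_params, r gives the robot as it stands.
- The arm moves only by the tool move_arm, never from a script. Its argument "increments" is text: rows parted by semicolons, each of 7 numbers parted by spaces: the closure, from -1 (fully open) to 1 (shut), so that 0 is half open, then the shift along the tool's x, y, z in m, then the turn, a rotation vector about the tool's x, y, z in rad. In form: hand x y z wx wy wz; .... A call has 1 to 8 rows; each row is the pose to reach, as a shift and turn from the pose commanded when the call began, along the tool's axes at that moment; what a row does not reach only later rows make up. A row lasts 1/10 s, in which the tool goes at most 50 mm and 8.59 degrees, less where a joint would pass 70% of its speed; a pose out of reach is approached as far as the arm can. A call with a gripper value outside its range is refused whole. The fingers move at their own pace and stop on an object; the grip force is fixed at half the most. Time passes only in rows, so rows that repeat a pose let the fingers close. It gives the time, the measured TCP pose, the force and the opening at its end, in the units of the state.
- sense(): the state, without advancing time (a new reading comes with each control period).
- capture(name): name is "scene" or "top" or "wrist"; returns (picture, depth): 480x640x3 uint8, red, green, blue; 480x640 float32, m along the optical axis (not along the pixel's ray), 0 where there is no reading.
- camera_params(name): a dict with "fx", "fy", "cx", "cy" (pixels), "xyz" and "orientation" of the camera in the world. Camera axes: x right, y down, z forward; pixel columns grow to the right and rows downward; lengths in m; the calibration is good to about 2 mm. A picture is of the moment at which its call begins: read the wrist's pose just before it. camera_params takes no time and is no camera call; for the wrist camera it gives the pose at the moment of the call.
- r.finish_job(): hands the job in, once; it reports no verdict.
The state is a dict: "time_s": time; "joints": joint angles; "joint_velocities": joint speeds; "effort": joint torques, N m; "tcp_pos": TCP position; "ee_rot": TCP orientation; "wrist_force": force on the tool from outside, world axes, zero at the start; "moment": the same for the moment, N m; "gripper_width": opening from 0.0 (shut) to 1.0 (fully open).
Only numpy, scipy, OpenCV 4.12 (cv2) and the standard library are available. Lean on these libraries where they do the work, as an engineer would, in place of code of your own. Each camera call takes 0.05 s, during which the arm holds its last target.

## Task

The glue on this blank has cured and the index pins are stuck in it: swing the stand's brace right out until it snaps into its catch, and only then drive every pin that is present out towards its head with the drift punch, pushing from the plain side, not pulling on a pin by hand before the punch has driven it well out. Stand the toppled tin upright on the bench, put all the pins in it, and lay the punch flat in the wooden tool tray. Leave the brace seated and the other things on the bench where they are.

Things in the scene. Friction and masses are not known exactly. Their poses are not given: they have to be found in the camera images.
- stand: Fixed wooden gluing stand. A pale glued blank 280 x 50 x 95 mm stands on edge (top 135 mm above the bench) between end posts at x = -163 and +160 mm (36 mm wide, tops 165 mm). Origin on the bench under the blank; x along it, y through its thickness (faces at y = -25 and +25 mm). Four bores, 11 mm diameter, cross it along y, 105 mm up, at x = -80, -20, +40, +100 mm. Feet under the posts, 170 mm.
- bore1 (a point): Centre of the mouth of bore 1 in the blank's plain face (y = -25 mm of the stand; axes as the stand's); the bore runs straight through along the stand's +y, 50 mm. The punch goes in here.
- bore2 (a point): Centre of the mouth of bore 2 in the blank's plain face (y = -25 mm of the stand; axes as the stand's); the bore runs straight through along the stand's +y, 50 mm. The punch goes in here.
- bore3 (a point): Centre of the mouth of bore 3 in the blank's plain face (y = -25 mm of the stand; axes as the stand's); the bore runs straight through along the stand's +y, 50 mm. The punch goes in here.
- bore4 (a point): Centre of the mouth of bore 4 in the blank's plain face (y = -25 mm of the stand; axes as the stand's); the bore runs straight through along the stand's +y, 50 mm. The punch goes in here.
- pin1_mid (a point): Steel pin of bore 1 (may be absent), 35 g: middle of its shank, 10 mm x 44 mm. Its y axis points to the head, 15 mm across, 5 mm thick, 22 to 27 mm along +y. At the start the head is against the blank's +y face, the tail 6 mm inside the bore's mouth. Glue grips it: it slides under 10 to 15 N until its tail leaves the bore. Driven 30 mm it stays, standing out 35 mm, and can be pulled out.
- pin2_mid (a point): Steel pin of bore 2 (may be absent), 35 g: middle of its shank, 10 mm x 44 mm. Its y axis points to the head, 15 mm across, 5 mm thick, 22 to 27 mm along +y. At the start the head is against the blank's +y face, the tail 6 mm inside the bore's mouth. Glue grips it: it slides under 10 to 15 N until its tail leaves the bore. Driven 30 mm it stays, standing out 35 mm, and can be pulled out.
- pin3_mid (a point): Steel pin of bore 3 (may be absent), 35 g: middle of its shank, 10 mm x 44 mm. Its y axis points to the head, 15 mm across, 5 mm thick, 22 to 27 mm along +y. At the start the head is against the blank's +y face, the tail 6 mm inside the bore's mouth. Glue grips it: it slides under 10 to 15 N until its tail leaves the bore. Driven 30 mm it stays, standing out 35 mm, and can be pulled out.
- pin4_mid (a point): Steel pin of bore 4 (may be absent), 35 g: middle of its shank, 10 mm x 44 mm. Its y axis points to the head, 15 mm across, 5 mm thick, 22 to 27 mm along +y. At the start the head is against the blank's +y face, the tail 6 mm inside the bore's mouth. Glue grips it: it slides under 10 to 15 N until its tail leaves the bore. Driven 30 mm it stays, standing out 35 mm, and can be pulled out.
- brace (a joint): Gate-leg brace on a vertical hinge: 0 folded along the blank's +y face, across the pins' way; grows as it swings out, counter-clockwise from above, to its stop at 1.745 rad. A sprung ball catch is passed at about 1.58 (2 to 3 N more at the grip); beyond it the catch snaps the leg to the stop and holds it there; seated above 1.66. Friction about 0.5 N at the grip; it stays where it is left.
- brace_grip (a point): Middle of the upper part of the upright wooden dowel at the brace's free end, by which it is swung: dowel 18 mm diameter, from 115 to 175 mm above the bench; this point is 155 mm above the bench, 205 mm from the hinge axis. The leg below it is 18 mm thick and 115 mm high.
- brace_hinge (a point): Point on the brace's vertical hinge axis, 155 mm above the bench.
- punch_grip (a point): Steel drift punch, 130 g, 142 mm long: middle of its square body (14 x 14 mm, 75 mm long), the place to hold it. Its x axis points to the tip: body to +37.5 mm, a 12 mm shoulder, then a round tip section 7 mm in diameter, 55 mm long. At the start it lies on the bench, axis 7 mm up.
- punch_tip (a point): Centre of the drift punch's flat tip, 104.5 mm from punch_grip along its x axis.
- tin_mid (a point): Open-topped round metal tin for the pins, 120 g, 66 mm outside diameter, 62 mm high, wall 3 mm, inside 60 mm wide: its centre, half-way up. Its z axis points from the closed bottom to the open mouth. At the start it lies on its side on the bench (this point 33 mm up); upright this point is 31 mm above the bench.
- tray: Shallow wooden tool tray, fixed to the bench, 200 x 110 mm outside (long side along its x), rim 16 mm high and 6 mm wide, floor 6 mm thick. Origin on the bench under its centre.
- glue_bottle: Bystander: white plastic glue bottle, 52 mm diameter, 150 mm high, upright. Origin at the centre of its underside.
- mallet: Bystander: wooden mallet lying on the bench, head 64 mm across and 120 mm long along y, centred at the origin; handle 200 mm towards -x.
- chisel: Bystander: chisel lying on the bench, about 225 mm along its x (blade towards +x), 26 mm high.
- plane: Bystander: block plane, 150 mm along its x, 45 mm wide, about 60 mm high. Origin at the centre of its underside.
- tape_roll: Bystander: roll of paper tape lying flat, 84 mm across, 24 mm high. Origin at the centre of its underside.
- offcut: Bystander: pale wood offcut 110 x 45 x 30 mm. Origin at the centre of its underside.

How it is judged:
By the outcome, as a careful person would: the job done as asked, in the order asked, and still so for the second after the job is handed in, with the robot touching nothing.
Of pin1, pin2, pin3, pin4 only 2 to 3 are there at a start; the rules pass over those that are not, and their reading is None.
At some moment in a run one of tin, punch may be knocked a few centimetres aside while the robot is not near it.
Once in a run the grip may slacken for a moment while it holds something.
It also fails if it takes over 210 s, if anything falls off the work surface, if the arm or the gripper's body presses on something with over 40 N, if the wrist force passes 120 N, or if a joint passes its speed limit or range.

## Working session

There is one attempt and no reset: what is moved stays moved. The work goes in short steps, Python scripts to look and compute and a tool call to move; the robot and the scene stay as the last step left them, time stands still between calls to the robot, and variables do not carry over. Pictures are saved under pics/ and viewed, and the job is handed in when it is done.

Besides the shell and the picture viewer there is one more tool, called after "Emit:" by a JSON object that holds its "name" and its "arguments". move_arm: Moves the arm, as the interface text tells. Its arguments: {"type":"object","properties":{"increments":{"type":"string"}},"required":["increments"]}

```bash
ls; mkdir -p pics
cat > h.py <<'E'
import numpy as np, cv2, json
from station import sense, capture, camera_params, r
def snap(n,f):
    cp=camera_params(n); im,d=capture(n); cv2.imwrite('pics/'+f+'.png',im[:,:,::-1]); np.savez('pics/'+f+'.npz',im=im,d=d,cp=np.array([cp],dtype=object)); return im,d,cp
def load(f):
    z=np.load('pics/'+f+'.npz',allow_pickle=True); return z['im'],z['d'],z['cp'][0]
def ray(cp,u,v):
    c=np.array([(u-cp['cx'])/cp['fx'],(v-cp['cy'])/cp['fy'],1.0]); R=np.array(cp['orientation']).reshape(3,3); return np.array(cp['xyz']),R@c
def plane(cp,u,v,z):
    o,w=ray(cp,u,v); return o+w*(z-o[2])/w[2]
def dpt(cp,d,u,v):
    o,w=ray(cp,u,v); return o+w*d[int(v),int(u)]
def proj(cp,p):
    R=np.array(cp['orientation']).reshape(3,3); c=R.T@(np.array(p)-cp['xyz']); return c[0]/c[2]*cp['fx']+cp['cx'],c[1]/c[2]*cp['fy']+cp['cy']
def cloud(cp,d):
    v,u=np.mgrid[0:480,0:640]; R=np.array(cp['orientation']).reshape(3,3)
    c=np.stack([(u-cp['cx'])/cp['fx']*d,(v-cp['cy'])/cp['fy']*d,d],-1); P=c@R.T+cp['xyz']; P[d==0]=np.nan; return P
E
python3 - <<'E'
from h import *
np.set_printoptions(precision=4,suppress=True)
for n in ['scene','top','wrist']:
    im,d,cp=snap(n,n+'0'); print(n,cp)
print(sense()); print(r.pinch_z)
E
```

```text
pics
scene {'fx': 467.07972224815535, 'fy': 467.07972224815535, 'cx': 316.8651552935924, 'cy': 238.71650775376983, 'xyz': array([1.0667, 0.1273, 0.9897]), 'orientation': array([[-0.3136,  0.8151, -0.487 ],
       [ 0.9495,  0.2745, -0.1519],
       [ 0.0099, -0.5101, -0.8601]])}
top {'fx': 460.4044250282483, 'fy': 460.4044250282483, 'cx': 324.81457657533105, 'cy': 241.97717778991083, 'xyz': array([ 0.4466, -0.0308,  1.1421]), 'orientation': array([[ 0.0179, -0.9909,  0.1335],
       [-0.9997, -0.0153,  0.02  ],
       [-0.0178, -0.1339, -0.9908]])}
wrist {'fx': 381.7694651589615, 'fy': 381.7694651589615, 'cx': 313.5825933289526, 'cy': 239.5796725488161, 'xyz': array([ 0.1684, -0.6069,  0.3828]), 'orientation': array([[-0.3816,  0.8856,  0.2648],
       [ 0.9243,  0.3647,  0.1121],
       [ 0.0027,  0.2875, -0.9578]])}
{'time_s': 0.15, 'joints': array([-52.6776,  22.0811,   0.3982,  -0.0219, -68.412 , -14.8176]), 'joint_velocities': array([ 0.041 , -0.1195,  0.1622,  0.1619,  0.0062, -0.0706]), 'effort': array([ -0.0001, -39.1052,  18.7587,   4.2224,   0.0124,  -0.0001]), 'tcp_pos': array([ 0.2391, -0.5769,  0.1826]), 'ee_rot': array([[ 0.9239, -0.0007, -0.3826],
       [ 0.3826,  0.0015,  0.9239],
       [-0.0001, -1.    ,  0.0017]]), 'wrist_force': array([ 0.1647, -0.076 , -0.3299]), 'moment': array([ 0.001 , -0.0557, -0.0493]), 'gripper_width': 1.0019352227192053}
0.0187
```

View pics/scene0.png

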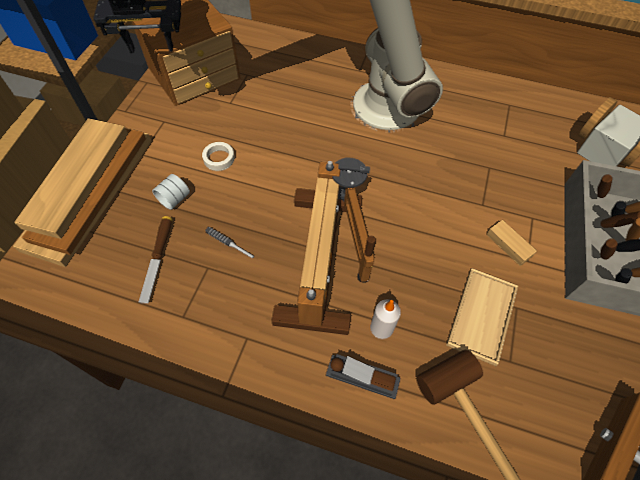

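View pics/top0.png

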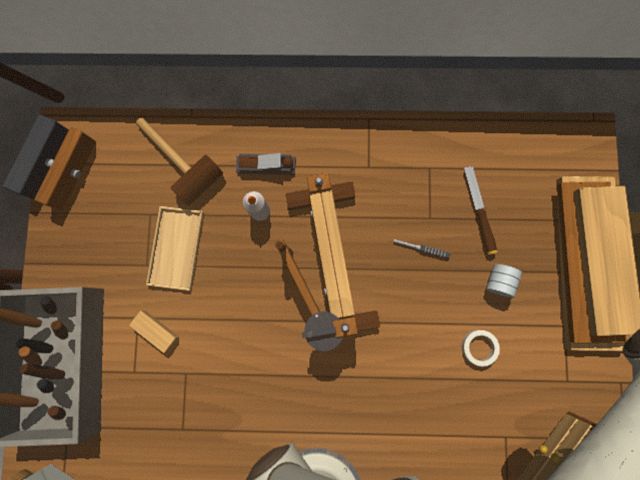

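View pics/wrist0.png

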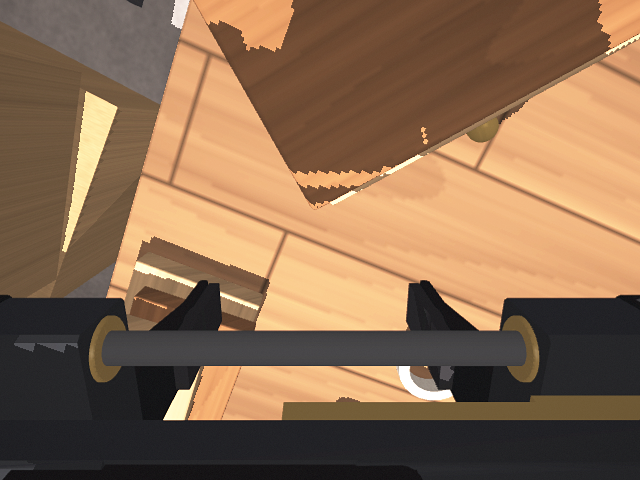

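The scene view shows the brace partly open, with its dowel at about (370,243). The tin lies at (170,190), the punch at (230,242), the tray at (483,315). In the top view the dowel is at (282,245), the hinge near (323,330), the punch at (420,249) and the tin at (503,281).

Run:
```python
from h import *
np.set_printoptions(precision=4,suppress=True)
for n in ['top','scene']:
    im,d,cp=load(n+'0'); P=cloud(cp,d)
    # bench plane check
    print(n,'bench z',np.nanmedian(P[...,2][(abs(P[...,0]-.45)<.3)&(abs(P[...,1])<.4)]))
    X,Y,Z=P[...,0],P[...,1],P[...,2]
    reg=(X>.2)&(X<.75)&(Y>-.15)&(Y<.25)
    for lo,hi,nm in [(.128,.142,'blank'),(.16,.169,'posts'),(.17,.18,'dowel'),(.108,.121,'leg')]:
        m=(reg&(Z>lo)&(Z<hi)).astype(np.uint8)
        k,l,s,c=cv2.connectedComponentsWithStats(m)
        for i in range(1,k):
            if s[i,4]>15:
                q=P[l==i]; 
                rc=cv2.minAreaRect((q[:,:2]*1000).astype(np.float32))
                print(nm,s[i],c[i],q.mean(0),rc)
    reg=(X>.2)&(X<.85)&(Y>-.6)&(Y<.5)
    m=(reg&(Z>.008)).astype(np.uint8)
    k,l,s,c=cv2.connectedComponentsWithStats(m)
    for i in range(1,k):
        if s[i,4]>40:
            q=P[l==i]; print('obj',s[i],c[i],q.mean(0),q[:,2].max(),cv2.minAreaRect((q[:,:2]*1000).astype(np.float32)))
im,d,cp=load('scene0'); cv2.imwrite('pics/z1.png',cv2.resize(im[140:345,180:420,::-1],None,fx=3,fy=2.9,interpolation=cv2.INTER_CUBIC))
im,d,cp=load('top0'); cv2.imwrite('pics/z2.png',cv2.resize(im[160:360,240:520,::-1],None,fx=2.8,fy=2.8,interpolation=cv2.INTER_CUBIC))
```

```text
top bench z 0.0007657459451233528
blank [ 304  187   50  144 3228] [329.7615 259.7388] [ 0.5443 -0.0219  0.1355] ((547.60009765625, -23.349632263183594), (104.4970932006836, 315.4664001464844), 89.29121398925781)
blank [248 195   7   8  26] [251.3462 199.2692] [0.6767 0.1562 0.1338] ((678.0740356445312, 156.3355255126953), (10.842225074768066, 15.018465042114258), 64.06777954101562)
blank [305 332  37  19 346] [323.5636 341.2486] [ 0.3679 -0.0117  0.1399] ((366.344482421875, -12.383934020996094), (34.77721405029297, 75.7438735961914), 10.991045951843262)
posts [316 177   5   6  19] [317.8947 179.4211] [0.7159 0.0065 0.1646] ((716.126708984375, 6.91269588470459), (9.811664581298828, 8.198979377746582), 48.98100662231445)
posts [343 325   4   5  17] [344.5882 327.1176] [ 0.3996 -0.0556  0.1651] ((399.8674011230469, -55.36476135253906), (6.338958263397217, 8.301325798034668), 89.3464126586914)
dowel [275 240   9   9  54] [278.6852 244.2778] [0.5706 0.0866 0.1748] ((571.0473022460938, 86.6627426147461), (15.43637466430664, 15.99349594116211), 64.18760681152344)
leg [243 192  20  18 162] 
[... 6746 characters left out ...]
600808648567 ((588.360595703125, -244.79373168945312), (142.53182983398438, 15.947954177856445), 75.73880004882812)
obj [ 416  268  102  181 3821] [462.8503 369.5815] [0.7233 0.3383 0.0403] 0.06953763097125465 ((662.4879150390625, 341.25128173828125), (375.3554382324219, 181.2449493408203), 0.2961350679397583)
obj [370 299  30  39 850] [384.5412 318.0412] [0.6912 0.158  0.0877] 0.15271332909629787 ((680.5444946289062, 158.90829467773438), (51.34077453613281, 49.596134185791016), 85.84799194335938)
obj [ 326  354   74   45 1719] [362.929  375.0163] [0.8001 0.1479 0.0307] 0.057007015259271765 ((796.9633178710938, 147.74020385742188), (149.90676879882812, 45.230567932128906), 89.78490447998047)
```

View pics/z1.png

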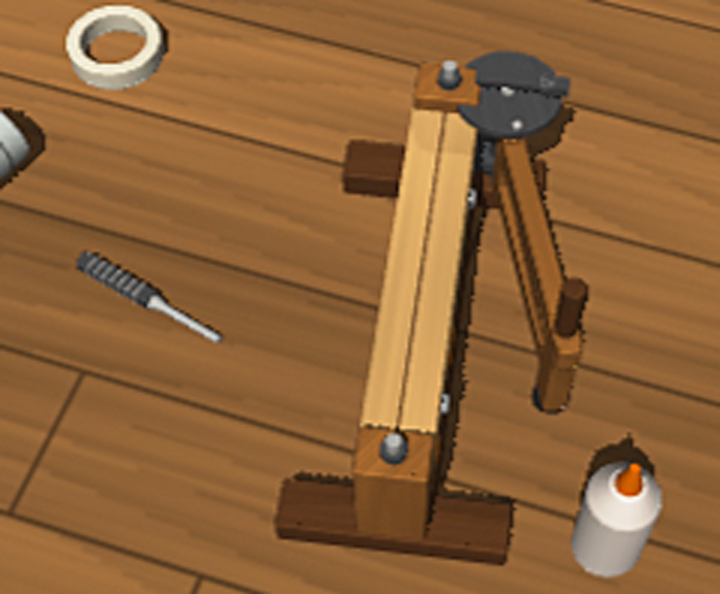

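View pics/z2.png

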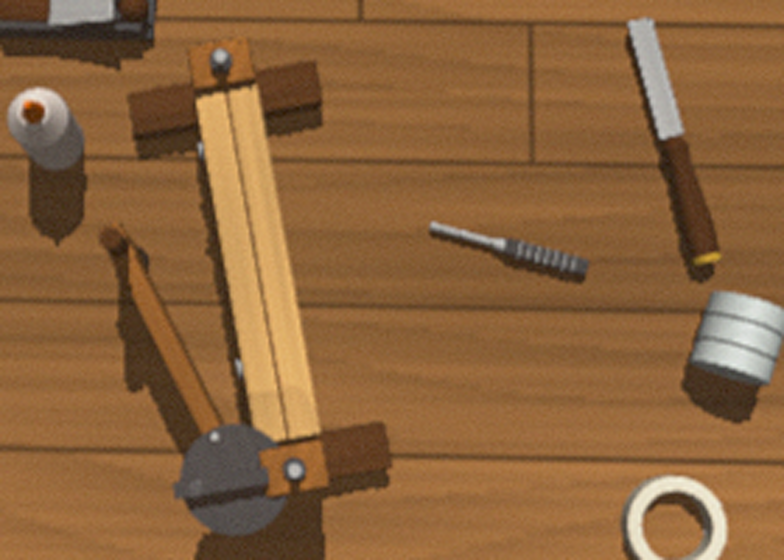

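```bash
python3 - <<'E'
from h import *
np.set_printoptions(precision=4,suppress=True)
print([a for a in dir(r) if a[0]!='_'])
import math
Oall=[]
for n in ['top','scene']:
    im,d,cp=load(n+'0'); P=cloud(cp,d); X,Y,Z=P[...,0],P[...,1],P[...,2]
    a=math.radians(11.1); u=np.array([math.cos(a),math.sin(a)]); v=np.array([-u[1],u[0]])
    O=np.array([.5593,-.0242]); xs=(X-O[0])*u[0]+(Y-O[1])*u[1]; ys=(X-O[0])*v[0]+(Y-O[1])*v[1]
    m=(abs(xs)<.137)&(abs(ys)<.04)&(abs(Z-.1355)<.003)
    q=P[m]; rc=cv2.minAreaRect((q[:,:2]*1000).astype(np.float32)); print(n,rc,q[:,2].mean())
    # edge lines: per x bin min/max of y
    e=[]
    for b in np.arange(-.13,.131,.01):
        k=m&(abs(xs-b)<.005); e.append((b,ys[k].min(),ys[k].max()))
    e=np.array(e); print('lo',np.polyfit(e[:,0],e[:,1],1),'hi',np.polyfit(e[:,0],e[:,2],1))
    m2=(xs>-.15)&(xs<.15)&(abs(ys)<.04)&(abs(Z-.1355)<.003); print('xrange',np.percentile(xs[m2],[.2,1,99,99.8]))
    for i,x in enumerate([-.08,-.02,.04,.1]):
        p=np.append(O+u*x+v*.0275,.105); uv=proj(cp,p); print('pin',i+1,uv, im[int(round(uv[1])),int(round(uv[0]))], P[int(round(uv[1])),int(round(uv[0]))]-p)
E
python3 - <<'E'
from h import *
im,d,cp=load('scene0'); cv2.imwrite('pics/z3.png',cv2.resize(im[165:295,310:350,::-1],None,fx=6,fy=4.5,interpolation=cv2.INTER_NEAREST))
cv2.imwrite('pics/z4.png',cv2.resize(im[160:260,140:260,::-1],None,fx=6,fy=6,interpolation=cv2.INTER_CUBIC))
E
```

```text
['PlanningError', 'finish_job', 'pinch_z']
top ((558.0558471679688, -17.492969512939453), (273.88592529296875, 63.82835388183594), 11.018418312072754) 0.1352096429815032
lo [-0.0006 -0.0247] hi [-0.0116  0.0252]
xrange [-0.1395 -0.1371  0.1389  0.1429]
pin 1 (np.float64(325.1559999661232), np.float64(291.03521464182955)) [157 155 150] [-0.0001  0.0002  0.0079]
pin 2 (np.float64(320.50691354000975), np.float64(264.745650498298)) [71 51 29] [ 0.005   0.0007 -0.0665]
pin 3 (np.float64(315.9296343619295), np.float64(238.8621405942697)) [64 45 31] [ 0.0095  0.0026 -0.0697]
pin 4 (np.float64(311.4225115380231), np.float64(213.37534948702893)) [148 145 144] [-0.0007  0.0006  0.0081]
scene ((558.2289428710938, -17.893447875976562), (273.3885192871094, 62.319190979003906), 11.058066368103027) 0.1350420612106103
lo [-0.0011 -0.0243] hi [-0.0157  0.0256]
xrange [-0.148  -0.1445  0.1356  0.1373]
pin 1 (np.float64(335.9861901764351), np.float64(208.5886499093736)) [ 97 100 101] [0.0041 0.0011 0.0046]
pin 2 (np.float64(333.17872517661397), np.float64(230.694278260572)) [71 55 33] [-0.039  -0.0098 -0.0664]
pin 3 (np.float64(330.20195226564493), np.float64(254.13301593316552)) [98 64 25] [-0.0308 -0.0081 -0.0573]
pin 4 (np.float64(327.04007976629924), np.float64(279.0292046189955)) [167 170 172] [0.002  0.0004 0.0044]
```

View pics/z3.png

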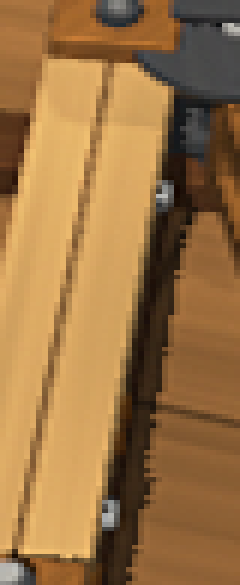

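View pics/z4.png

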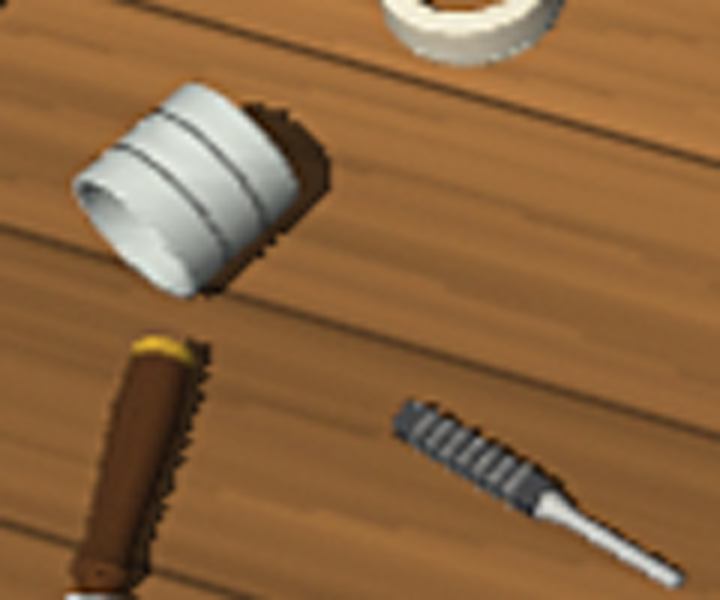

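The zoom shows heads only at bores 1 and 4, so those two pins are present and bores 2 and 3 are empty. The tin's mouth faces away from the robot. Next is the brace.

```bash
cat >> h.py <<'E'
from scipy.spatial.transform import Rotation as Ro
import math
np.set_printoptions(precision=4,suppress=True)
O=np.array([.5593,-.0242]); YAW=math.radians(11.1)
U=np.array([math.cos(YAW),math.sin(YAW)]); V=np.array([-U[1],U[0]])
H=O-.163*U+.0458*V
def S(x,y,z): return np.append(O+U*x+V*y,z)
def Rd(phi):
    c,s=math.cos(math.radians(phi)),math.sin(math.radians(phi)); return np.array([[c,0,-s],[s,0,c],[0,-1,0.]])
def rows(targets):
    s=sense(); R0=np.array(s['ee_rot']); p0=np.array(s['tcp_pos'])
    print('t',s['time_s'],'tcp',p0,'w',s['gripper_width'],'j',s['joints'])
    for p,R in targets:
        print(np.round(R0.T@(np.array(p)-p0),4),np.round(Ro.from_matrix(R0.T@R).as_rotvec(),4))
E
python3 - <<'E'
from h import *
rows([([.3,-.5,.26],Rd(22.5)),([.5875,.057,.26],Rd(28.3)),([.5875,.057,.132],Rd(28.3))])
E
```

```text
t 0.15 tcp [ 0.2391 -0.5769  0.1826] w 1.0019352227192053 j [-52.6776  22.0811   0.3982  -0.0219 -68.412  -14.8176]
[ 0.0857 -0.0773  0.0479] [-0.0017 -0.0001 -0.0001]
[ 0.5645 -0.0767  0.4525] [-0.0017 -0.1013  0.    ]
[0.5645 0.0513 0.4523] [-0.0017 -0.1013  0.    ]
```

Emit:
{"name": "move_arm", "arguments": {"increments": "1 0.03 -0.04 0.02 0 0 0; 1 0.0857 -0.0773 0.0479 0 0 0; 1 0.5645 -0.0767 0.4525 0 -0.1 0; 1 0.5645 -0.0767 0.4525 0 -0.1 0; 1 0.5645 -0.0767 0.4525 0 -0.1 0; 1 0.5645 -0.0767 0.4525 0 -0.1 0; 1 0.5645 -0.0767 0.4525 0 -0.1 0; 1 0.5645 -0.0767 0.4525 0 -0.1 0"}}

```text
time_s: 0.95
tcp_pos: [0.4256, -0.2499, 0.2531]
ee_rot: [[0.881, 0.0, -0.473], [0.473, 0.0, 0.881], [0.0, -1.0, 0.0]]
wrist_force: [1.2, -0.7, 1.4]
gripper_width: 0.356
```

Run:
```python
from h import *
rows([([.5875,.057,.26],Rd(28.3)),([.5875,.057,.132],Rd(28.3))])
```

```text
t 0.95 tcp [ 0.4256 -0.2499  0.2531] w 0.3558222131441682 j [-11.5294   6.4528 -10.5415  -0.0074 -72.9976 -50.238 ]
[ 0.2878 -0.0069  0.1938] [-0.     -0.0012  0.0002]
[0.2878 0.1211 0.1938] [-0.     -0.0012  0.0002]
```

Emit:
{"name": "move_arm", "arguments": {"increments": "1 0.2878 -0.0069 0.1938 0 0 0; 1 0.2878 -0.0069 0.1938 0 0 0; 1 0.2878 -0.0069 0.1938 0 0 0; 1 0.2878 -0.0069 0.1938 0 0 0; 1 0.2878 -0.0069 0.1938 0 0 0; 1 0.2878 -0.0069 0.1938 0 0 0; 1 0.2878 -0.0069 0.1938 0 0 0; 1 0.2878 -0.0069 0.1938 0 0 0"}}

```text
time_s: 1.75
tcp_pos: [0.5888, 0.0596, 0.2581]
ee_rot: [[0.879, -0.001, -0.477], [0.477, 0.0, 0.879], [-0.001, -1.0, 0.001]]
wrist_force: [-0.1, -1.1, -1.0]
gripper_width: 0.005
```

Run:
```python
from h import *
rows([([.5875,.057,.26],Rd(28.3)),([.5875,.057,.132],Rd(28.3))])
```

```text
t 1.75 tcp [0.5888 0.0596 0.2581] w 0.004813649209533547 j [ 21.4247  16.4701   2.9637  -0.0392 -76.5586 -82.8957]
[-0.0024 -0.0019 -0.0017] [-0.0008  0.0038 -0.001 ]
[-0.0022  0.1261 -0.0018] [-0.0008  0.0038 -0.001 ]
```

Emit:
{"name": "move_arm", "arguments": {"increments": "1 -0.002 0.04 -0.002 0 0.004 0; 1 -0.002 0.085 -0.002 0 0.004 0; 1 -0.002 0.126 -0.002 0 0.004 0; 1 -0.002 0.126 -0.002 0 0.004 0; 1 -0.002 0.126 -0.002 0 0.004 0"}}

```text
time_s: 2.25
tcp_pos: [0.5867, 0.0519, 0.1346]
ee_rot: [[0.883, 0.0, -0.47], [0.47, -0.001, 0.883], [-0.001, -1.0, -0.001]]
wrist_force: [-0.3, 0.5, 0.8]
gripper_width: 0.003
```

```bash
cat >> h.py <<'E'
def arc(th,d=.024,z=.132):
    t=math.radians(th); e=np.array([math.cos(t),math.sin(t)]); tt=np.array([-e[1],e[0]])
    return np.append(H+.205*e-tt*d,z),Rd(th)
E
python3 - <<'E'
from h import *
print(sense()['wrist_force'])
rows([arc(t) for t in (28.3,32,36,41,46,51,56,61)])
im,d,cp=snap('wrist','w1')
E
```

```text
[-0.2538  0.4809  0.7889]
t 2.25 tcp [0.5867 0.0519 0.1346] w 0.0027877800963989063 j [ 20.8329  20.7714  -8.9014   0.0754 -60.3514 -82.8429]
[0.0026 0.0026 0.014 ] [ 0.0011 -0.0048 -0.0006]
[0.0036 0.0026 0.0273] [ 0.0011 -0.0693 -0.0006]
[0.0038 0.0025 0.0417] [ 0.001  -0.1391 -0.0006]
[0.0026 0.0025 0.0597] [ 0.001  -0.2264 -0.0007]
[-0.0001  0.0025  0.0774] [ 0.001  -0.3137 -0.0007]
[-0.0044  0.0025  0.0949] [ 0.001  -0.4009 -0.0008]
[-0.0102  0.0025  0.112 ] [ 0.0009 -0.4882 -0.0008]
[-0.0175  0.0025  0.1285] [ 0.0009 -0.5755 -0.0009]
```

View pics/w1.png

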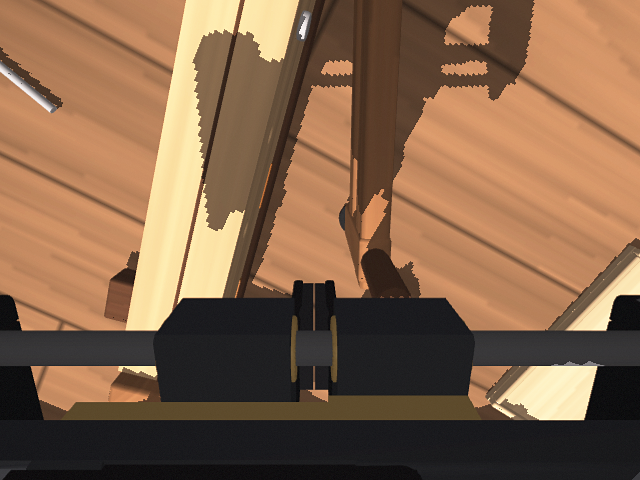

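The closed fingers are at (315,300), between the blank and the dowel at (383,270). Now I push.

Emit:
{"name": "move_arm", "arguments": {"increments": "1 0.003 0.002 0.014 0 -0.005 0; 1 0.0036 0.002 0.0273 0 -0.07 0; 1 0.0038 0.002 0.0417 0 -0.139 0; 1 0.0026 0.002 0.0597 0 -0.226 0; 1 0 0.002 0.0774 0 -0.314 0; 1 -0.0044 0.002 0.0949 0 -0.4 0; 1 -0.0102 0.002 0.112 0 -0.488 0; 1 -0.0175 0.002 0.1285 0 -0.575 0"}}

```text
time_s: 3.1
tcp_pos: [0.5112, 0.1592, 0.1345]
ee_rot: [[0.482, 0.004, -0.876], [0.876, 0.002, 0.482], [0.004, -1.0, -0.003]]
wrist_force: [0.3, -1.5, 0.3]
gripper_width: 0.005
```

Run:
```python
from h import *
print(sense()['wrist_force'])
rows([arc(t) for t in (66,71,76,80,84,88,92,95)])
im,d,cp=snap('wrist','w2')
im,d,cp=snap('top','t2')
P=cloud(cp,d); m=(abs(P[...,2]-.115)<.006)&(abs(P[...,0]-.42)<.25)&(P[...,1]>.03)&(P[...,1]<.23)
q=P[m]; print(len(q),cv2.minAreaRect((q[:,:2]*1000).astype(np.float32)))
```

```text
[ 0.3342 -1.495   0.2702]
t 3.1 tcp [0.5112 0.1592 0.1345] w 0.005326128399111784 j [ 34.6954  15.6322 -16.5557   0.0503 -57.5322 -63.5134]
[-0.0007  0.0024  0.0172] [ 0.003  -0.0836  0.0039]
[-0.0009  0.0024  0.0352] [ 0.0032 -0.1709  0.0038]
[-0.0027  0.0023  0.0531] [ 0.0033 -0.2582  0.0037]
[-0.0052  0.0023  0.0673] [ 0.0035 -0.328   0.0035]
[-0.0087  0.0022  0.0812] [ 0.0036 -0.3978  0.0034]
[-0.0132  0.0022  0.0949] [ 0.0037 -0.4676  0.0033]
[-0.0186  0.0021  0.1083] [ 0.0039 -0.5374  0.0032]
[-0.0233  0.002   0.118 ] [ 0.004  -0.5898  0.0031]
603 ((524.1153564453125, 130.2417449951172), (298.0111083984375, 99.1512680053711), 23.89781379699707)
```

View pics/w2.png

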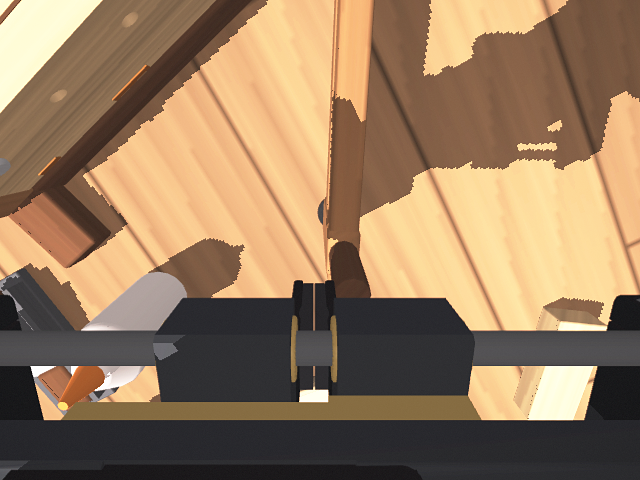

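The dowel at (348,265) is in contact with the finger. I keep pushing.

Emit:
{"name": "move_arm", "arguments": {"increments": "1 -0.0007 0.002 0.0172 0.003 -0.084 0.004; 1 -0.0009 0.002 0.0352 0.003 -0.171 0.004; 1 -0.0027 0.002 0.0531 0.003 -0.258 0.004; 1 -0.0052 0.002 0.0673 0.003 -0.328 0.004; 1 -0.0087 0.002 0.0812 0.003 -0.398 0.003; 1 -0.0132 0.002 0.0949 0.003 -0.468 0.003; 1 -0.0186 0.002 0.1083 0.003 -0.537 0.003; 1 -0.0233 0.002 0.118 0.003 -0.59 0.003"}}

```text
time_s: 4.0
tcp_pos: [0.3968, 0.1958, 0.1317]
ee_rot: [[-0.084, -0.0, -0.996], [0.996, 0.001, -0.084], [0.001, -1.0, -0.0]]
wrist_force: [-0.4, 0.3, 0.3]
gripper_width: -0.001
```

Run:
```python
from h import *
print(sense()['wrist_force'])
rows([arc(t,.019) for t in (97,99,101,103,105,107,109,111)])
```

```text
[-0.4033  0.2565  0.2513]
t 4.0 tcp [0.3968 0.1958 0.1317] w -0.0006853629762200398 j [ 47.4043   6.9588 -28.3773  -0.0446 -54.6246 -42.5418]
[ 0.0004 -0.0003  0.0124] [ 0.0001 -0.0378  0.0009]
[ 0.0007 -0.0003  0.0196] [ 0.0001 -0.0727  0.0009]
[ 0.0007 -0.0003  0.0268] [ 0.0001 -0.1076  0.0009]
[ 0.0004 -0.0003  0.034 ] [ 0.0001 -0.1425  0.0009]
[-0.     -0.0003  0.0411] [ 0.0002 -0.1774  0.0009]
[-0.0008 -0.0003  0.0483] [ 0.0002 -0.2123  0.0009]
[-0.0018 -0.0003  0.0554] [ 0.0002 -0.2472  0.0009]
[-0.003  -0.0003  0.0625] [ 0.0002 -0.2821  0.0009]
```

Emit:
{"name": "move_arm", "arguments": {"increments": "1 0.0004 0 0.0124 0 -0.038 0; 1 0.0007 0 0.0196 0 -0.073 0; 1 0.0007 0 0.0268 0 -0.108 0; 1 0.0004 0 0.034 0 -0.142 0; 1 0 0 0.041 0 -0.177 0; 1 -0.001 0 0.048 0 -0.212 0; 1 -0.001 0 0.051 0 -0.22 0"}}

```text
time_s: 4.7
tcp_pos: [0.3439, 0.1883, 0.1296]
ee_rot: [[-0.3, -0.005, -0.954], [0.954, -0.004, -0.3], [-0.002, -1.0, 0.006]]
wrist_force: [1.1, -0.3, -0.4]
gripper_width: 0.006
```

Run:
```python
from h import *
print(sense()['wrist_force'])
im,d,cp=snap('wrist','w3')
rows([])
```

```text
[ 1.0989 -0.2814 -0.4194]
t 4.75 tcp [0.3439 0.1884 0.1297] w 0.004562768749914472 j [ 52.6578   2.0844 -34.1892  -0.1303 -54.0646 -35.1671]
```

View pics/w3.png

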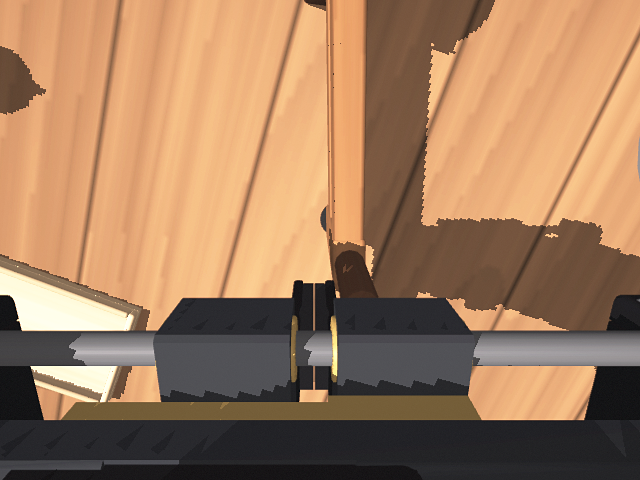

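Run:
```python
from h import *
im,d,cp=load('w3'); P=cloud(cp,d)
m=(abs(P[...,2]-.115)<.004)&(np.arange(480)[:,None]<240)&(np.arange(640)[None]>300)&(np.arange(640)[None]<400)
q=P[m]; print(len(q),H); e=q[:,:2]-H
print(cv2.minAreaRect((q[:,:2]*1000).astype(np.float32)))
l=cv2.fitLine(q[:,:2].astype(np.float32),cv2.DIST_L2,0,.01,.01).ravel(); print(l,math.degrees(math.atan2(l[1],l[0])))
print(np.degrees(np.arctan2(e[:,1],e[:,0])).mean())
rows([arc(t,.016) for t in (107,109,110,111)])
```

```text
7782 [ 0.3905 -0.0106]
((350.46417236328125, 110.02949523925781), (18.183507919311523, 125.5506820678711), 18.60041618347168)
[ 0.3205 -0.9472  0.3524  0.1051] -71.30624622722496
108.20789188259283
t 4.75 tcp [0.3439 0.1884 0.1297] w 0.004562768749914472 j [ 52.6578   2.0844 -34.1892  -0.1303 -54.0646 -35.1671]
[ 0.0011 -0.0023 -0.0024] [-0.0059  0.0072 -0.0019]
[ 0.0015 -0.0023  0.0048] [-0.0059 -0.0277 -0.0018]
[ 0.0017 -0.0022  0.0083] [-0.0059 -0.0451 -0.0018]
[ 0.0018 -0.0022  0.0119] [-0.0059 -0.0626 -0.0017]
```

Emit:
{"name": "move_arm", "arguments": {"increments": "1 0.001 -0.002 0.004 0 -0.02 0; 1 0.001 -0.002 0.008 0 -0.04 0; 1 0.001 -0.002 0.011 0 -0.06 0; 1 0.001 -0.002 0.011 0 -0.06 0"}}

```text
time_s: 5.15
tcp_pos: [0.3341, 0.1868, 0.1321]
ee_rot: [[-0.356, -0.004, -0.935], [0.935, -0.002, -0.356], [-0.001, -1.0, 0.004]]
wrist_force: [0.3, -0.6, -0.3]
gripper_width: 0.004
```

Run:
```python
from h import *
print(sense()['wrist_force'])
im,d,cp=snap('wrist','w4'); P=cloud(cp,d)
m=(abs(P[...,2]-.115)<.004)&(np.arange(480)[:,None]<240)&(np.arange(640)[None]>300)&(np.arange(640)[None]<400)
q=P[m]; e=q[:,:2]-H
print(cv2.minAreaRect((q[:,:2]*1000).astype(np.float32)))
print(np.degrees(np.arctan2(e[:,1],e[:,0])).mean())
```

```text
[ 0.2724 -0.5615 -0.3213]
((346.57275390625, 109.46092224121094), (18.688127517700195, 126.54576110839844), 20.676639556884766)
110.05484302287499
```

Emit:
{"name": "move_arm", "arguments": {"increments": "1 0 0 -0.02 0 0 0; 1 0 -0.02 -0.03 0 0 0; 1 0 -0.07 -0.03 0 0 0; 1 0 -0.12 -0.03 0 0 0; -1 0 -0.15 -0.03 0 0 0; -1 0 -0.15 -0.03 0 0 0; -1 0 -0.15 -0.03 0 0 0"}}

```text
time_s: 5.9
tcp_pos: [0.3628, 0.198, 0.282]
ee_rot: [[-0.355, -0.004, -0.935], [0.935, -0.001, -0.355], [-0.0, -1.0, 0.004]]
wrist_force: [-1.1, -0.5, 0.1]
gripper_width: 0.191
```

```bash
cat >> h.py <<'E'
def find_punch(n,f):
    im,d,cp=snap(n,f); P=cloud(cp,d); X,Y,Z=P[...,0],P[...,1],P[...,2]
    hsv=cv2.cvtColor(im,cv2.COLOR_RGB2HSV)
    m=((hsv[...,1]<90)&(X>.4)&(X<.75)&(Y<-.13)&(Y>-.36)&(Z<.04)).astype(np.uint8)
    m=cv2.morphologyEx(m,cv2.MORPH_CLOSE,np.ones((3,3),np.uint8))
    k,l,s,c=cv2.connectedComponentsWithStats(m)
    i=1+np.argmax(s[1:,4]); vv,uu=np.nonzero(l==i)
    q=np.array([plane(cp,u,v,.009)[:2] for u,v in zip(uu,vv)])
    rc=cv2.minAreaRect((q*1000).astype(np.float32)); print(n,s[i],rc)
    w,V_=np.linalg.eigh(np.cov(q.T)); a=V_[:,1]; a=a*np.sign(a[1]); t=(q-q.mean(0))@a
    lo,hi=t.min(),t.max(); mid=np.array(rc[0])/1000
    print('axis',a,math.degrees(math.atan2(a[1],a[0])),'len',hi-lo,'rear',mid-a*max(rc[1])/2000,'tip',mid+a*max(rc[1])/2000)
    g=mid-a*.0335; print('grip',g); return g,a
E
python3 - <<'E'
from h import *
rows([])
for n in ('top','scene'): find_punch(n,n+'3')
im,d,cp=load('scene3'); cv2.imwrite('pics/z5.png',cv2.resize(im[100:400,150:500,::-1],None,fx=2,fy=2))
for n in ('top3','scene3'):
    im,d,cp=load(n); P=cloud(cp,d); X,Y,Z=P[...,0],P[...,1],P[...,2]
    m=(abs(Z-.115)<.005)&(Y>.06)&(Y<.24)&(X>.25)&(X<.42); q=P[m]; print(len(q),cv2.minAreaRect((q[:,:2]*1000).astype(np.float32)))
    m=(abs(Z-.175)<.005)&(Y>.06)&(Y<.24)&(X>.25)&(X<.42); q=P[m]; print(len(q),q.mean(0), np.degrees(math.atan2(*(q.mean(0)[:2]-H)[::-1])))
E
```

```text
t 5.9 tcp [0.3628 0.198  0.282 ] w 0.19070136904396945 j [ 51.2595  -2.8137 -16.1019  -0.1197 -76.9125 -30.4541]
top [393 239  57  19 293] ((588.7604370117188, -245.45510864257812), (141.9009246826172, 16.782377243041992), 75.92587280273438)
axis [0.2488 0.9686] 75.59555844220519 len 0.14190253819403276 rear [ 0.5711 -0.3142] tip [ 0.6064 -0.1767]
grip [ 0.5804 -0.2779]
scene [205 227  49  31 296] ((588.2582397460938, -244.3424530029297), (145.625732421875, 19.50606346130371), 75.51070404052734)
axis [0.2616 0.9652] 74.83379679267541 len 0.14568283396474596 rear [ 0.5692 -0.3146] tip [ 0.6073 -0.1741]
grip [ 0.5795 -0.2767]
486 ((338.6534423828125, 128.28598022460938), (19.71309471130371, 151.074951171875), 20.012630462646484)
61 [0.3192 0.1809 0.1752] 110.4187543748722
406 ((338.6766357421875, 129.11129760742188), (22.889135360717773, 151.36341857910156), 21.41497802734375)
47 [0.3201 0.1818 0.1747] 110.10329187808196
```

View pics/z5.png

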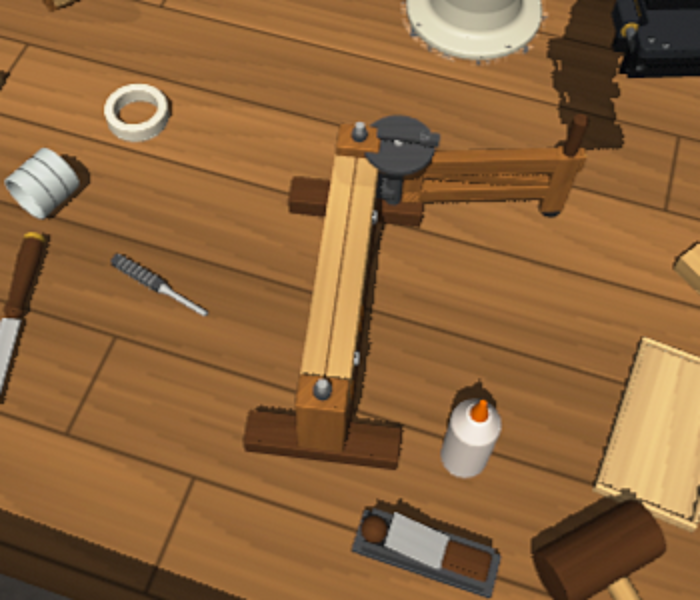

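The brace leg now stands at about 110.5° in the world, which is a joint angle of about 1.73 rad, so it is seated. Next is the punch.

Run:
```python
from h import *
rows([([.58,-.2775,.25],Rd(75.5)),([.5797,-.2775,.13],Rd(75.5))])
```

```text
t 6.0 tcp [0.3623 0.1973 0.2806] w 0.2829176305213374 j [ 51.2616  -2.7411 -16.2314  -0.1135 -76.9105 -30.4532]
[-0.5211  0.0313 -0.0352] [-0.0062  0.6158 -0.004 ]
[-0.5208  0.1513 -0.0358] [-0.0062  0.6158 -0.004 ]
```

Emit:
{"name": "move_arm", "arguments": {"increments": "0 -0.25 -0.01 -0.02 0 0.3 0; 0 -0.25 -0.01 -0.02 0 0.3 0; 0 -0.25 -0.01 -0.02 0 0.3 0; 0 -0.25 -0.01 -0.02 0 0.3 0; 0 -0.52 0.031 -0.035 -0.006 0.616 -0.004; 0 -0.52 0.031 -0.035 -0.006 0.616 -0.004; 0 -0.52 0.031 -0.035 -0.006 0.616 -0.004; 0 -0.52 0.031 -0.035 -0.006 0.616 -0.004"}}

```text
time_s: 6.8
tcp_pos: [0.5297, -0.1658, 0.264]
ee_rot: [[0.251, -0.001, -0.968], [0.968, 0.002, 0.251], [0.002, -1.0, 0.002]]
wrist_force: [1.3, 0.3, 0.2]
gripper_width: 0.499
```

Emit:
{"name": "move_arm", "arguments": {"increments": "0 -0.12 0.05 -0.015 0 0 0; 0 -0.12 0.05 -0.015 0 0 0; 0 -0.12 0.05 -0.015 0 0 0; 0 -0.12 0.05 -0.015 0 0 0"}}

```text
time_s: 7.2
tcp_pos: [0.5116, -0.2859, 0.2109]
ee_rot: [[0.255, -0.007, -0.967], [0.967, 0.005, 0.255], [0.003, -1.0, 0.008]]
wrist_force: [-0.1, 0.0, 0.0]
gripper_width: 0.5
```

Run:
```python
from h import *
rows([([.58,-.2775,.25],Rd(75.5)),([.5797,-.2775,.13],Rd(75.5))])
```

```text
t 7.2 tcp [ 0.5116 -0.2859  0.2109] w 0.49989519116740305 j [-13.478   17.5047  -2.2257  -0.1752 -70.7125  -1.2587]
[ 0.0257 -0.0395 -0.0637] [-0.0078 -0.0052  0.0027]
[ 0.0253  0.0805 -0.0644] [-0.0078 -0.0052  0.0027]
```

Emit:
{"name": "move_arm", "arguments": {"increments": "0 0.01 0.04 -0.03 -0.008 -0.005 0.003; 0 0.025 0.08 -0.064 -0.008 -0.005 0.003; 0 0.025 0.08 -0.064 -0.008 -0.005 0.003; 0 0.025 0.08 -0.064 -0.008 -0.005 0.003"}}

```text
time_s: 7.6
tcp_pos: [0.5824, -0.274, 0.1332]
ee_rot: [[0.244, 0.004, -0.97], [0.97, -0.002, 0.244], [-0.001, -1.0, -0.004]]
wrist_force: [-0.3, 0.0, 1.1]
gripper_width: 0.499
```

Run:
```python
from h import *
rows([([.5797,-.2775,.03],Rd(75.5))])
snap('wrist','w5')
```

```text
t 7.6 tcp [ 0.5824 -0.274   0.1332] w 0.49933694114789207 j [-10.7828  25.7794  -1.0945   0.0757 -62.9069  -3.3699]
[-0.0039  0.1032  0.0021] [ 0.0039  0.0067 -0.0009]
```

View pics/w5.png

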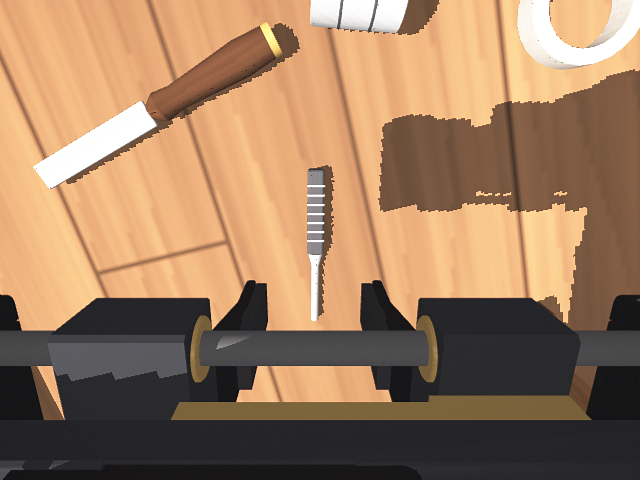

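The punch is centred between the jaws. Its rear is at (315,170) and its tip at (314,318).

Run:
```python
from h import *
im,d,cp=load('w5')
a=plane(cp,315.5,169,.012);b=plane(cp,314.5,320,.007)
ax=(b-a)[:2];L=np.hypot(*ax);ax/=L;print(a,b,L,math.degrees(math.atan2(ax[1],ax[0])))
g=b[:2]-ax*.1045;print(g)
rows([([g[0],g[1],.04],Rd(75.6)),([g[0],g[1],.002],Rd(75.6))])
```

```text
[ 0.5728 -0.3157  0.012 ] [ 0.6085 -0.1773  0.007 ] 0.14294640282538149 75.51915401371087
[ 0.5824 -0.2784]
t 7.65 tcp [ 0.5829 -0.2746  0.1355] w 0.5010726772781214 j [-10.8164  25.6177  -1.0282   0.104  -62.9135  -3.3633]
[-0.0037  0.0955  0.0002] [ 0.0078  0.0047 -0.0012]
[-0.0037  0.1335  0.0005] [ 0.0078  0.0047 -0.0012]
```

Emit:
{"name": "move_arm", "arguments": {"increments": "0 -0.0037 0.04 0 0.006 0.004 0; 0 -0.0037 0.08 0 0.006 0.004 0; 0 -0.0037 0.1 0 0.006 0.004 0; 0 -0.0037 0.11 0 0.006 0.004 0; 0 -0.0037 0.11 0 0.006 0.004 0; 0 -0.0037 0.11 0 0.006 0.004 0"}}

```text
time_s: 8.25
tcp_pos: [0.5844, -0.2796, 0.0285]
ee_rot: [[0.249, 0.007, -0.968], [0.969, -0.003, 0.249], [-0.001, -1.0, -0.008]]
wrist_force: [0.6, 0.6, 0.6]
gripper_width: 0.499
```

Run:
```python
from h import *
g=(.582,-.2783)
rows([([g[0],g[1],.002],Rd(75.6))])
```

```text
t 8.25 tcp [ 0.5844 -0.2796  0.0285] w 0.49940259335293624 j [-11.249   31.8513  -7.3536   0.1006 -50.3632  -3.2281]
[0.0007 0.0265 0.0029] [ 0.0076 -0.0002 -0.0009]
```

Emit:
{"name": "move_arm", "arguments": {"increments": "0 0 0.012 0.002 0.006 0 0; 0 0 0.02 0.002 0.006 0 0; 0 0 0.025 0.002 0.006 0 0; 0 0 0.025 0.002 0.006 0 0; 0 0 0.025 0.002 0.006 0 0"}}

```text
time_s: 8.75
tcp_pos: [0.5812, -0.2788, 0.0009]
ee_rot: [[0.249, -0.003, -0.968], [0.968, -0.0, 0.249], [-0.001, -1.0, 0.003]]
wrist_force: [0.6, 0.7, 0.5]
gripper_width: 0.499
```

Run:
```python
from h import *
for i in range(5):
    s=sense(); print(s['tcp_pos'],s['wrist_force'],Ro.from_matrix(Rd(75.6).T@s['ee_rot']).as_rotvec()); capture('top')
```

```text
[ 0.5812 -0.2788  0.0009] [0.6273 0.7198 0.5136] [0.0027 0.0005 0.0007]
[ 0.5815 -0.2788  0.0012] [-0.061   0.2439  0.4789] [0.0021 0.0006 0.0007]
[ 0.5816 -0.2788  0.0013] [ 0.2552 -0.6693  0.4632] [0.0018 0.0005 0.0007]
[ 0.5815 -0.2788  0.0014] [-0.7009  0.8204  0.2569] [0.0018 0.0007 0.0006]
[ 0.5815 -0.2788  0.0014] [ 0.1343 -0.3282 -0.554 ] [0.0017 0.0007 0.0006]
```

Emit:
{"name": "move_arm", "arguments": {"increments": "1 0 0 0 0 0 0; 1 0 0 0 0 0 0; 1 0 0 0 0 0 0; 1 0 0 0 0 0 0; 1 0 -0.02 0 0 0 0; 1 0 -0.05 0 0 0 0; 1 0 -0.098 0 0 0 0; 1 0 -0.098 0 0 0 0"}}

```text
time_s: 9.8
tcp_pos: [0.5864, -0.2807, 0.107]
ee_rot: [[0.248, 0.011, -0.969], [0.969, -0.006, 0.248], [-0.003, -1.0, -0.012]]
wrist_force: [0.8, -0.3, 0.6]
gripper_width: 0.007
```

Run:
```python
from h import *
rows([])
im,d,cp=snap('wrist','w6')
```

```text
t 9.8 tcp [ 0.5864 -0.2807  0.107 ] w 0.00697986195553452 j [-11.2462  27.3634  -2.5358   0.214  -59.3974  -3.2057]
```

View pics/w6.png

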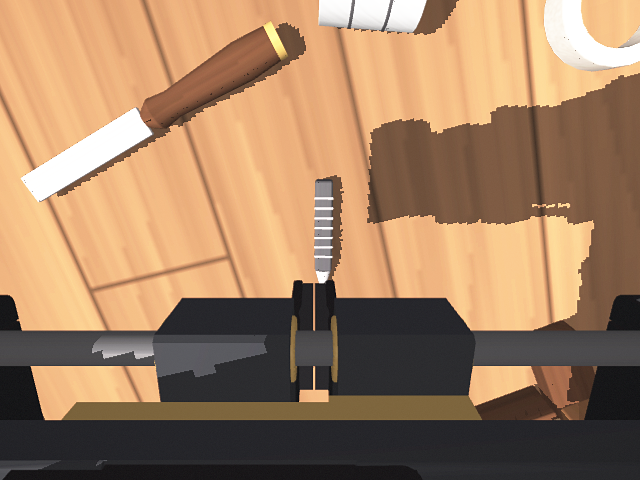

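The grip missed: the hand is shut and the punch lies at (322,230). I measure where it is now.

Run:
```python
from h import *
im,d,cp=load('w6'); P=cloud(cp,d)
for v in (182,200,220,240,260,270): print(v,P[v,316:330:6])
find_punch('top','t6'); 
im,d,cp=load('t6')
z=cv2.resize(im[180:320,380:560,::-1],None,fx=4,fy=4,interpolation=cv2.INTER_CUBIC); cv2.imwrite('pics/z6.png',z)
```

```text
182 [[ 0.5788 -0.3157  0.0122]
 [ 0.5743 -0.3145  0.0121]
 [ 0.5698 -0.3135  0.0129]]
200 [[ 0.5822 -0.3022  0.0133]
 [ 0.5777 -0.3009  0.0123]
 [ 0.5731 -0.3     0.0138]]
220 [[ 0.5861 -0.2868  0.0136]
 [ 0.5816 -0.2854  0.013 ]
 [ 0.5769 -0.2846  0.0142]]
240 [[ 0.5903 -0.2705  0.0127]
 [ 0.5855 -0.2697  0.014 ]
 [ 0.5809 -0.2681  0.0127]]
260 [[ 0.5946 -0.2535  0.0116]
 [ 0.5898 -0.2526  0.0123]
 [ 0.585  -0.2516  0.013 ]]
270 [[ 0.5968 -0.2452  0.0119]
 [ 0.5919 -0.2442  0.0125]
 [ 0.587  -0.2432  0.0132]]
top [415 238  23  18 182] ((585.4783325195312, -252.8515625), (63.46869659423828, 28.568315505981445), 62.61177062988281)
axis [0.3165 0.9486] 71.54961820149363 len 0.06097293267979835 rear [ 0.5754 -0.283 ] tip [ 0.5955 -0.2227]
grip [ 0.5749 -0.2846]
```

View pics/z6.png

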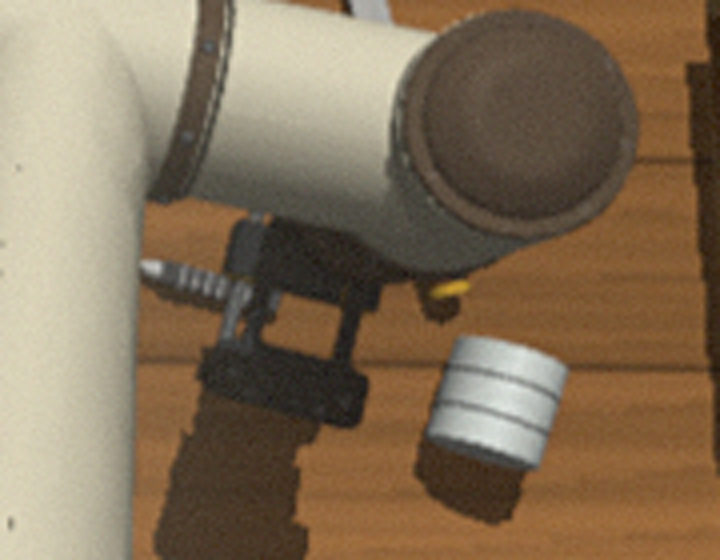

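The fingers had not yet closed when I lifted: they need about 0.1 s per 7 mm. I try again with more time.

Emit:
{"name": "move_arm", "arguments": {"increments": "0 0 0 0 0 0 0; 0 0 0 0 0 0 0; 0 0 0 0 0 0 0; 0 0 0 0 0 0 0; 0 0 0.03 0 0 0 0; 0 0 0.06 0 0 0 0; 0 0 0.07 0 0 0 0; 0 0 0.07 0 0 0 0"}}

```text
time_s: 10.7
tcp_pos: [0.58, -0.2785, 0.0271]
ee_rot: [[0.249, -0.007, -0.968], [0.968, 0.001, 0.249], [-0.001, -1.0, 0.007]]
wrist_force: [0.7, 0.8, 0.6]
gripper_width: 0.495
```

Run:
```python
from h import *
capture('top');capture('top');capture('top')
rows([([.5820,-.2785,.0014],Rd(75.6))])
```

```text
t 10.85 tcp [ 0.5826 -0.2791  0.0306] w 0.49676184545899815 j [-11.2487  31.7581  -7.1447   0.0738 -51.0763  -3.2113]
[0.0005 0.0292 0.0007] [ 0.0004 -0.0002 -0.001 ]
```

Emit:
{"name": "move_arm", "arguments": {"increments": "0 0 0.02 0 0 0 0; 0 0 0.029 0 0 0 0; 0 0 0.029 0 0 0 0; 1 0 0.029 0 0 0 0; 1 0 0.029 0 0 0 0; 1 0 0.029 0 0 0 0; 1 0 0.029 0 0 0 0; 1 0 0.029 0 0 0 0"}}

```text
time_s: 11.65
tcp_pos: [0.5814, -0.2787, 0.0004]
ee_rot: [[0.249, -0.002, -0.968], [0.968, -0.0, 0.249], [-0.001, -1.0, 0.002]]
wrist_force: [0.5, 0.2, 0.7]
gripper_width: 0.135
```

Emit:
{"name": "move_arm", "arguments": {"increments": "1 0 0 0 0 0 0; 1 0 0 0 0 0 0; 1 0 0 0 0 0 0"}}

```text
time_s: 11.95
tcp_pos: [0.5812, -0.2787, 0.0001]
ee_rot: [[0.249, -0.002, -0.968], [0.968, 0.0, 0.249], [-0.001, -1.0, 0.002]]
wrist_force: [-0.0, 0.5, 0.4]
gripper_width: 0.01
```

Run:
```python
from h import *
im,d,cp=snap('wrist','w7')
s=sense(); print(proj(cp,s['tcp_pos']), s['tcp_pos'])
p=s['tcp_pos']-s['ee_rot'][:,1]*.0187; print(proj(cp,p))
im5,d5,cp5=load('w5'); print(proj(cp5,s['tcp_pos']))
```

```text
(np.float64(317.3145734930614), np.float64(269.70322683551)) [ 0.5812 -0.2787  0.    ]
(np.float64(317.65803567327663), np.float64(282.91842958176943))
(np.float64(316.47323348469075), np.float64(210.5052885757156))
```

View pics/w7.png

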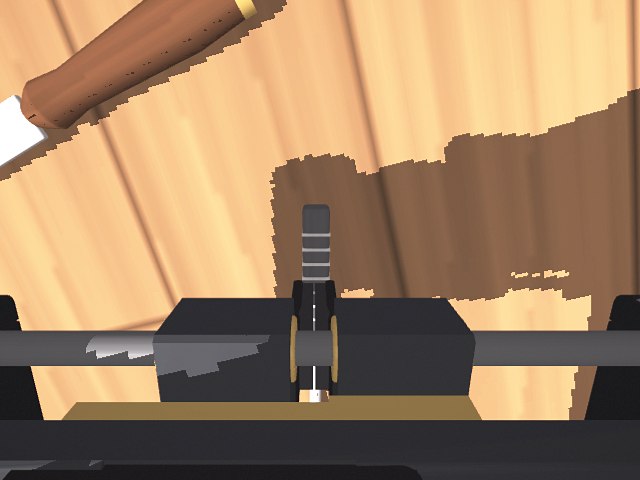

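Run:
```python
from h import *
im,d,cp=load('w7'); P=cloud(cp,d)
cv2.imwrite('pics/z7.png',cv2.resize(im[190:410,260:370,::-1],None,fx=5,fy=2.7,interpolation=cv2.INTER_NEAREST)) 
for v in (260,275,284,290,300,320,340,360,380,395): 
    print(v,[ (u,*np.round(P[v,u],3)) for u in (298,306,312,314,316,322,330)])
```

```text
260 [(298, np.float64(0.59), np.float64(-0.287), np.float64(0.001)), (306, np.float64(0.584), np.float64(-0.29), np.float64(0.013)), (312, np.float64(0.581), np.float64(-0.29), np.float64(0.013)), (314, np.float64(0.58), np.float64(-0.289), np.float64(0.013)), (316, np.float64(0.579), np.float64(-0.289), np.float64(0.013)), (322, np.float64(0.576), np.float64(-0.289), np.float64(0.014)), (330, np.float64(0.573), np.float64(-0.283), np.float64(0.0))]
275 [(298, np.float64(0.593), np.float64(-0.278), np.float64(-0.002)), (306, np.float64(0.587), np.float64(-0.282), np.float64(0.013)), (312, np.float64(0.583), np.float64(-0.282), np.float64(0.013)), (314, np.float64(0.582), np.float64(-0.281), np.float64(0.013)), (316, np.float64(0.582), np.float64(-0.281), np.float64(0.013)), (322, np.float64(0.578), np.float64(-0.28), np.float64(0.013)), (330, np.float64(0.575), np.float64(-0.273), np.float64(-0.001))]
284 [(298, np.float64(0.588), np.float64(-0.291), np.float64(0.043)), (306, np.float64(0.585), np.float64(-0.288), np.float64(0.04)), (312, np.float64(0.582), np.float64(-0.288), np.flo
[... 2768 characters left out ...]
t64(0.6), np.float64(-0.215), np.float64(0.009)), (316, np.float64(0.584), np.float64(-0.273), np.float64(0.088)), (322, np.float64(0.582), np.float64(-0.272), np.float64(0.088)), (330, np.float64(0.578), np.float64(-0.28), np.float64(0.099))]
395 [(298, np.float64(0.59), np.float64(-0.274), np.float64(0.095)), (306, np.float64(0.609), np.float64(-0.199), np.float64(-0.001)), (312, np.float64(0.603), np.float64(-0.206), np.float64(0.01)), (314, np.float64(0.602), np.float64(-0.206), np.float64(0.01)), (316, np.float64(0.601), np.float64(-0.205), np.float64(0.009)), (322, np.float64(0.599), np.float64(-0.197), np.float64(-0.0)), (330, np.float64(0.579), np.float64(-0.276), np.float64(0.101))]
```

View pics/z7.png

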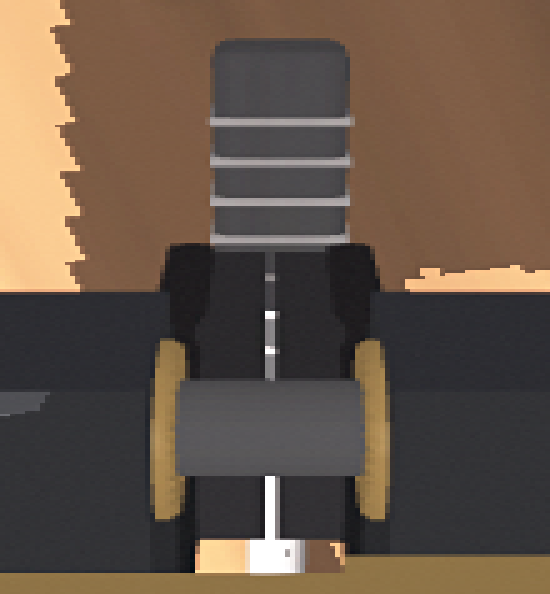

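Run:
```python
from h import *
im,d,cp=snap('scene','s7'); s=sense()
print(proj(cp,s['tcp_pos']),proj(cp,s['tcp_pos']+[0,0,.0187]),proj(cp,s['tcp_pos']+[0,0,.037]),proj(cp,s['tcp_pos']+[0,0,.07]))
cv2.imwrite('pics/z8.png',cv2.resize(im[150:280,150:310,::-1],None,fx=4.6,fy=4.6,interpolation=cv2.INTER_CUBIC))
```

```text
(np.float64(218.10136842549196), np.float64(237.76619060082572)) (np.float64(216.77588400230337), np.float64(233.8210485797414)) (np.float64(215.44181146545742), np.float64(229.85034509035233)) (np.float64(212.93864097105666), np.float64(222.39996473835782))
```

View pics/z8.png

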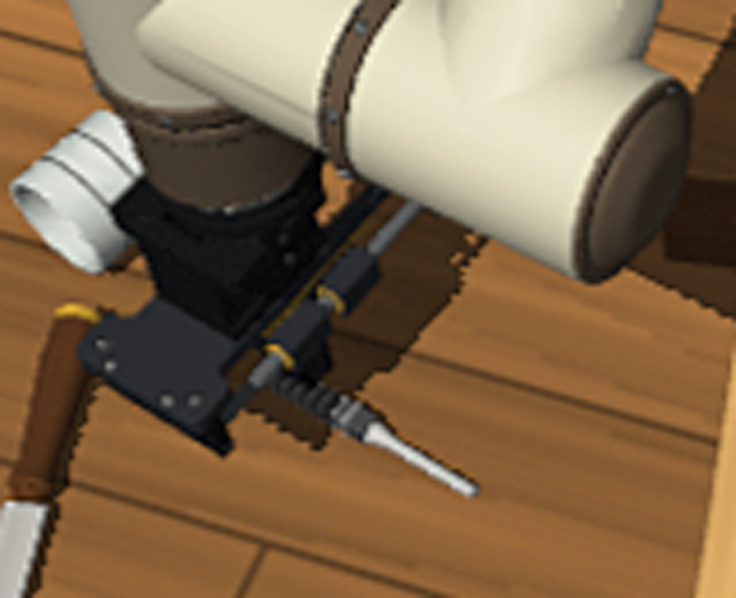

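Run:
```python
from h import *
im,d,cp=load('w7'); P=cloud(cp,d); R=sense()['ee_rot']; t=sense()['tcp_pos']
for v in (296,300,310,320,332,345,370,398,410,430): 
    print(v,[ (u,*np.round((P[v,u]-t)@R*1000)) for u in (200,250,285,298,308,335,360,400)])
```

```text
296 [(200, np.float64(16.0), np.float64(0.0), np.float64(-67.0)), (250, np.float64(nan), np.float64(nan), np.float64(nan)), (285, np.float64(17.0), np.float64(1.0), np.float64(-19.0)), (298, np.float64(-10.0), np.float64(-55.0), np.float64(-9.0)), (308, np.float64(-8.0), np.float64(-52.0), np.float64(-4.0)), (335, np.float64(-10.0), np.float64(-56.0), np.float64(7.0)), (360, np.float64(16.0), np.float64(1.0), np.float64(25.0)), (400, np.float64(17.0), np.float64(1.0), np.float64(48.0))]
300 [(200, np.float64(-37.0), np.float64(-115.0), np.float64(-30.0)), (250, np.float64(-36.0), np.float64(-114.0), np.float64(-18.0)), (285, np.float64(-37.0), np.float64(-115.0), np.float64(-9.0)), (298, np.float64(-10.0), np.float64(-60.0), np.float64(-8.0)), (308, np.float64(-8.0), np.float64(-55.0), np.float64(-4.0)), (335, np.float64(-36.0), np.float64(-114.0), np.float64(3.0)), (360, np.float64(-37.0), np.float64(-115.0), np.float64(9.0)), (400, np.float64(-37.0), np.float64(-115.0), np.float64(19.0))]
310 [(200, np.float64(-37.0), np.float64(-120.0), np.float64(-28.0)), (250, np.float64(-37.0),
[... 3323 characters left out ...]
np.float64(-23.0), np.float64(-137.0), np.float64(2.0)), (360, np.float64(-22.0), np.float64(-136.0), np.float64(7.0)), (400, np.float64(-22.0), np.float64(-136.0), np.float64(15.0))]
430 [(200, np.float64(-24.0), np.float64(-143.0), np.float64(-23.0)), (250, np.float64(-26.0), np.float64(-145.0), np.float64(-13.0)), (285, np.float64(-25.0), np.float64(-144.0), np.float64(-7.0)), (298, np.float64(-24.0), np.float64(-143.0), np.float64(-5.0)), (308, np.float64(-25.0), np.float64(-144.0), np.float64(-3.0)), (335, np.float64(-25.0), np.float64(-145.0), np.float64(2.0)), (360, np.float64(-24.0), np.float64(-143.0), np.float64(7.0)), (400, np.float64(-25.0), np.float64(-144.0), np.float64(14.0))]
```

The wrist depth image and the scene view both put the real fingertips about 37 mm short of the reported TCP along the tool axis. So the fingers closed above the punch. I open and descend in steps, watching the wrist force.

Emit:
{"name": "move_arm", "arguments": {"increments": "0 0 0 0 0 0 0; 0 0 0 0 0 0 0; 0 0 0 0 0 0 0; 0 0 0 0 0 0 0; 0 0 0 0 0 0 0; 0 0 0 0 0 0 0; 0 0 0.01 0 0 0 0; 0 0 0.02 0 0 0 0"}}

```text
time_s: 12.85
tcp_pos: [0.5812, -0.2786, -0.0205]
ee_rot: [[0.25, -0.002, -0.968], [0.968, 0.0, 0.25], [-0.0, -1.0, 0.002]]
wrist_force: [0.2, 0.4, 0.6]
gripper_width: 0.495
```

Run:
```python
from h import *
capture('top');capture('top')
s=sense(); print(s['tcp_pos'],s['wrist_force'],s['gripper_width'])
im,d,cp=snap('wrist','w8'); P=cloud(cp,d)
for v in (276,280,282,284,286,290,300): print(v,[(u,*np.round(P[v,u],4)) for u in (250,256,262,368,372,378)])
```

```text
[ 0.5793 -0.2781 -0.0225] [-0.1876 -0.0893 -0.819 ] 0.4960416600503338
276 [(250, np.float64(0.6109), np.float64(-0.2919), np.float64(-0.0002)), (256, np.float64(0.6081), np.float64(-0.291), np.float64(-0.0006)), (262, np.float64(0.6052), np.float64(-0.2902), np.float64(-0.0005)), (368, np.float64(0.5536), np.float64(-0.2761), np.float64(-0.0019)), (372, np.float64(0.5517), np.float64(-0.2759), np.float64(-0.0012)), (378, np.float64(0.5489), np.float64(-0.2758), np.float64(0.0003))]
280 [(250, np.float64(0.607), np.float64(-0.2959), np.float64(0.0167)), (256, np.float64(0.6084), np.float64(-0.2894), np.float64(0.0007)), (262, np.float64(0.606), np.float64(-0.288), np.float64(-0.0011)), (368, np.float64(0.5541), np.float64(-0.2743), np.float64(-0.0013)), (372, np.float64(0.5522), np.float64(-0.2739), np.float64(-0.0009)), (378, np.float64(0.5506), np.float64(-0.2811), np.float64(0.0166))]
282 [(250, np.float64(0.6071), np.float64(-0.2952), np.float64(0.0173)), (256, np.float64(0.6088), np.float64(-0.2882), np.float64(0.0004)), (262, np.float64(0.6064), np.float64(-0.2868), np.float64(
[... 1159 characters left out ...]
float64(0.0234)), (262, np.float64(0.6015), np.float64(-0.2925), np.float64(0.0234)), (368, np.float64(0.5564), np.float64(-0.2805), np.float64(0.0231)), (372, np.float64(0.5547), np.float64(-0.2802), np.float64(0.0234)), (378, np.float64(0.5524), np.float64(-0.2814), np.float64(0.0272))]
300 [(250, np.float64(0.605), np.float64(-0.2936), np.float64(0.0337)), (256, np.float64(0.6027), np.float64(-0.2929), np.float64(0.0336)), (262, np.float64(0.6008), np.float64(-0.2914), np.float64(0.0315)), (368, np.float64(0.5578), np.float64(-0.2817), np.float64(0.0347)), (372, np.float64(0.5562), np.float64(-0.281), np.float64(0.0344)), (378, np.float64(0.5538), np.float64(-0.2806), np.float64(0.0346))]
```

View pics/w8.png

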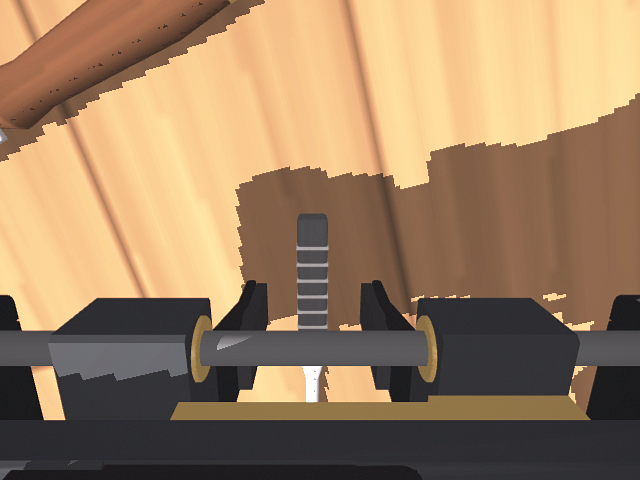

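No contact at a reported z of -0.022, with the tips seen at about 16 mm. That confirms a 37.5 mm offset. I go down 12 mm more and close.

Emit:
{"name": "move_arm", "arguments": {"increments": "0 0 0.006 0 0 0 0; 0 0 0.012 0 0 0 0; 0 0 0.012 0 0 0 0; 0 0 0.012 0 0 0 0; 1 0 0.012 0 0 0 0; 1 0 0.012 0 0 0 0; 1 0 0.012 0 0 0 0; 1 0 0.012 0 0 0 0"}}

```text
time_s: 13.8
tcp_pos: [0.5812, -0.2787, -0.0318]
ee_rot: [[0.249, -0.002, -0.968], [0.968, 0.0, 0.249], [-0.001, -1.0, 0.002]]
wrist_force: [-0.4, -0.3, 0.8]
gripper_width: 0.222
```

Emit:
{"name": "move_arm", "arguments": {"increments": "1 0 0 0 0 0 0; 1 0 0 0 0 0 0; 1 0 0 0 0 0 0; 1 0 0 0 0 0 0"}}

```text
time_s: 14.2
tcp_pos: [0.581, -0.2786, -0.0318]
ee_rot: [[0.249, -0.003, -0.968], [0.968, 0.0, 0.249], [-0.001, -1.0, 0.003]]
wrist_force: [-1.6, -0.3, 0.9]
gripper_width: 0.154
```

Gripped at a width of 13.4 mm. I reopen a little and go 4 mm deeper for a firmer hold.

Emit:
{"name": "move_arm", "arguments": {"increments": "0.4 0 0 0 0 0 0; 0.4 0 0 0 0 0 0; 0.4 0 0.002 0 0 0 0; 0.4 0 0.004 0 0 0 0; 0.4 0 0.004 0 0 0 0; 1 0 0.004 0 0 0 0; 1 0 0.004 0 0 0 0; 1 0 0.004 0 0 0 0"}}

```text
time_s: 15.0
tcp_pos: [0.5812, -0.2787, -0.0359]
ee_rot: [[0.249, -0.002, -0.968], [0.968, 0.0, 0.249], [-0.001, -1.0, 0.002]]
wrist_force: [-0.1, 0.1, 0.2]
gripper_width: 0.156
```

Emit:
{"name": "move_arm", "arguments": {"increments": "1 0 0.001 0 0 0 0; 1 0 0.001 0 0 0 0; 1 0 0.001 0 0 0 0; 1 0 0.001 0 0 0 0"}}

```text
time_s: 15.4
tcp_pos: [0.5812, -0.2787, -0.0359]
ee_rot: [[0.249, -0.002, -0.968], [0.968, -0.0, 0.249], [-0.001, -1.0, 0.002]]
wrist_force: [-1.8, 1.5, 5.6]
gripper_width: 0.159
```

Run:
```python
from h import *
a=S(-.08,-.1545,.0621); rows([([.5812,-.2787,.0621],Rd(75.6)),(a,Rd(101.1))]); print(a)
```

```text
t 15.4 tcp [ 0.5812 -0.2787 -0.0359] w 0.15900357065970017 j [-11.2466  36.3474 -10.1745   0.0513 -43.605   -3.214 ]
[-0.0001 -0.098   0.0002] [-0.0022 -0.0004 -0.0007]
[ 0.0671 -0.0979  0.0904] [-0.0023 -0.4455 -0.0002]
[ 0.5105 -0.1912  0.0621]
```

Emit:
{"name": "move_arm", "arguments": {"increments": "1 0 -0.03 0 0 0 0; 1 0 -0.07 0 0 0 0; 1 0 -0.099 0 0 0 0; 1 0.02 -0.099 0.03 0 -0.15 0; 1 0.045 -0.099 0.06 0 -0.3 0; 1 0.067 -0.099 0.09 0 -0.445 0; 1 0.067 -0.099 0.09 0 -0.445 0; 1 0.067 -0.099 0.09 0 -0.445 0"}}

```text
time_s: 16.2
tcp_pos: [0.5111, -0.191, 0.0626]
ee_rot: [[-0.192, -0.002, -0.981], [0.981, -0.0, -0.192], [0.0, -1.0, 0.002]]
wrist_force: [0.2, -0.8, -0.5]
gripper_width: 0.158
```

Run:
```python
from h import *
for i in range(6): capture('top')
rows([(S(-.08,-.1545,.0621),Rd(101.1))])
im,d,cp=snap('wrist','w9'); im,d,cp=snap('top','t9'); im,d,cp=snap('scene','s9')
im,d,cp=load('s9');print(proj(cp,S(-.08,-.05,.105)),proj(cp,S(-.08,-.025,.105)))
a=cv2.resize(im[120:270,220:380,::-1],None,fx=4.5,fy=4,interpolation=cv2.INTER_CUBIC);cv2.imwrite('pics/z9.png',a)
im,d,cp=load('t9');print(proj(cp,S(-.08,-.05,.105)),proj(cp,S(-.08,-.025,.105)))
a=cv2.resize(im[210:350,300:460,::-1],None,fx=4.5,fy=4.2,interpolation=cv2.INTER_CUBIC);cv2.imwrite('pics/z10.png',a)
```

```text
t 16.5 tcp [ 0.5114 -0.192   0.0619] w 0.15764317085818863 j [ -3.5601  21.467  -19.9197   0.0082 -48.7635  14.5405]
[ 0.0009 -0.0002  0.0007] [-0.0026 -0.002   0.0006]
(np.float64(302.48118372687975), np.float64(204.91980047903115)) (np.float64(313.26002082331445), np.float64(206.10009962031165))
(np.float64(359.18245413968896), np.float64(284.9393967008207)) (np.float64(348.20958091425746), np.float64(286.9051800625195))
```

View pics/w9.png

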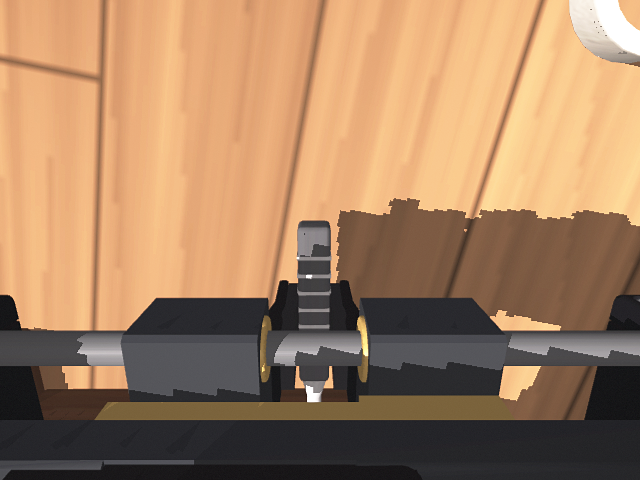

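View pics/z9.png

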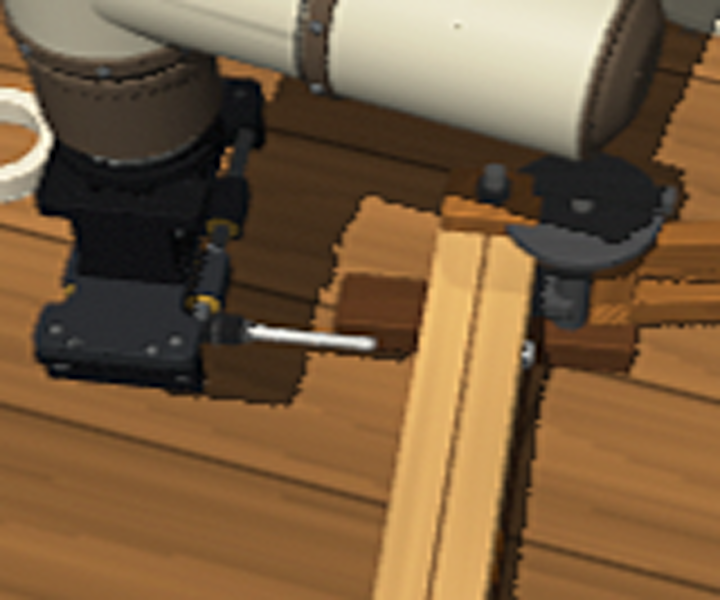

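View pics/z10.png

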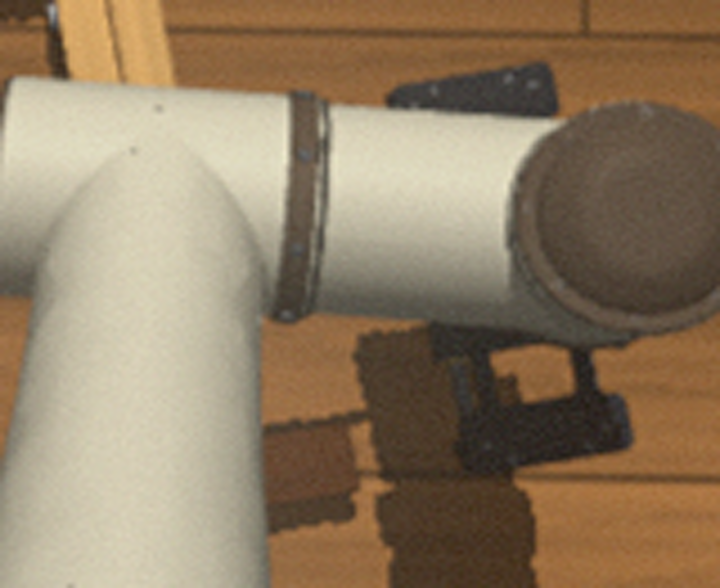

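```bash
cat >> h.py <<'E'
def tipcheck(f,xb):
    im,d,cp=load(f); P=cloud(cp,d)
    ys=(P[...,:2]-O)@V; xs=(P[...,:2]-O)@U
    m=(ys>-.11)&(ys<-.03)&(abs(xs-xb)<.02)&(abs(P[...,2]-.105)<.02)
    q=np.c_[xs[m],ys[m],P[...,2][m]]; vv,uu=np.nonzero(m)
    print(f,m.sum(),'max y',q[:,1].max())
    for lo,hi in ((-.1,-.085),(-.085,-.075),(-.075,-.065),(-.065,-.055),(-.055,-.045)):
        k=(q[:,1]>lo)&(q[:,1]<hi)
        if k.sum(): print(lo,k.sum(),'x mean',q[k,0].mean(),q[k,0].min(),q[k,0].max(),'z max',q[k,2].max(),q[k,2].mean(), 'uv',uu[k].mean(),vv[k].mean())
    # pixel-line comparison: expected centreline
    for y in (-.09,-.08,-.07,-.06,-.052):
        u,v=proj(cp,S(xb,y,.105)); col=int(round(u)); rr=vv[uu==col]
        print(y,'exp',round(u,1),round(v,2),'seen rows',rr.min() if len(rr) else None, rr.max() if len(rr) else None, rr.mean() if len(rr) else None)
E
python3 - <<'E'
from h import *
tipcheck('s9',-.08)
im,d,cp=load('s9'); 
print(im[196:214,290,0],im[196:214,296,0]); print([proj(cp,S(-.08+a,-.07,.105+b)) for a,b in ((0,0),(.002,0),(0,.002))])
E
```

```text
s9 82 max y -0.050521638644432355
-0.1 21 x mean -0.07768145934367462 -0.0837067455968717 -0.0750787808944075 z max 0.11217171809906468 0.10691246431462849 uv 284.23809523809524 203.28571428571428
-0.085 12 x mean -0.07740734563290189 -0.08115349560002849 -0.07427675663873358 z max 0.10954636416573149 0.10675902676276783 uv 289.5 204.0
-0.075 13 x mean -0.07828310883600878 -0.08275013588022781 -0.0749925141828573 z max 0.11042679195345162 0.10667877179129978 uv 293.61538461538464 204.15384615384616
-0.065 13 x mean -0.07714627372435591 -0.08102499167966053 -0.07430859078531414 z max 0.1096243567348072 0.10703777305444509 uv 297.6923076923077 204.92307692307693
-0.055 8 x mean -0.07696906010775388 -0.07993203923178653 -0.07446030248808538 z max 0.11062015150328508 0.10799688243396871 uv 301.125 205.125
-0.09 exp 285.3 203.04 seen rows 202 204 203.0
-0.08 exp 289.6 203.51 seen rows 203 205 204.0
-0.07 exp 293.9 203.98 seen rows 203 205 204.0
-0.06 exp 298.2 204.45 seen rows 204 206 205.0
-0.052 exp 301.6 204.83 seen rows 204 206 205.0
[ 89 138 141 133 164 141 145 174 241 191  87  47 164 174 166 161 156 158] [ 95  96  93  93  99  71  61  56 202 227 128  61  49 159 169 165 163 160]
[(np.float64(293.8780567022847), np.float64(203.97774491695054)), (np.float64(293.74775261220447), np.float64(204.6863765529166)), (np.float64(293.84984341630366), np.float64(203.47831239768084))]
```

In the scene view the tip is at (303,206). It lies within 1 mm of the bore 1 line, about 25 mm off the face. I enter the bore gently first.

Emit:
{"name": "move_arm", "arguments": {"increments": "1 0 0 0.001 0 0 0; 1 0.01 0 0.001 0 0 0; 1 0.02 0 0.001 0 0 0; 1 0.024 0 0.001 0 0 0; 1 0.027 0 0.001 0 0 0; 1 0.029 0 0.001 0 0 0; 1 0.029 0 0.001 0 0 0"}}

```text
time_s: 17.35
tcp_pos: [0.5045, -0.1628, 0.0624]
ee_rot: [[-0.192, -0.002, -0.981], [0.981, 0.0, -0.192], [0.0, -1.0, 0.002]]
wrist_force: [-0.3, 0.6, -1.7]
gripper_width: 0.155
```

Run:
```python
from h import *
s=sense(); print(s['wrist_force'],s['moment']); p=s['tcp_pos'][:2]-O; print(p@U,p@V)
rows([(S(-.08,-.1045-.022,.0621),Rd(101.1)),(S(-.08,-.1045+.015,.0621),Rd(101.1))])
```

```text
[-0.3017  0.61   -1.7059] [ 0.0325  0.1048 -0.029 ]
-0.08050016590862875 -0.12544149098923257
t 17.35 tcp [ 0.5045 -0.1628  0.0624] w 0.15545534331097613 j [ -0.3406  20.0544 -22.1432  -0.0019 -47.931   11.4295]
[-0.0011  0.0003 -0.0005] [-0.0022 -0.0002  0.0005]
[ 0.0359  0.0003 -0.0005] [-0.0022 -0.0002  0.0005]
```

Emit:
{"name": "move_arm", "arguments": {"increments": "1 0.002 0 -0.0003 0 0 0; 1 0.005 0 -0.0003 0 0 0; 1 0.009 0 -0.0003 0 0 0; 1 0.013 0 -0.0003 0 0 0; 1 0.017 0 -0.0003 0 0 0; 1 0.02 0 -0.0003 0 0 0"}}

```text
time_s: 17.95
tcp_pos: [0.502, -0.1448, 0.0631]
ee_rot: [[-0.192, -0.0, -0.981], [0.981, -0.002, -0.192], [-0.002, -1.0, 0.0]]
wrist_force: [0.8, -7.3, -0.1]
gripper_width: 0.161
```

Run:
```python
from h import *
s=sense(); print(s['wrist_force'],s['moment']); p=s['tcp_pos'][:2]-O; print(p@U,p@V)
rows([(S(-.08,-.1045+.015,.0621),Rd(101.1))])
im,d,cp=snap('scene','s10'); P=cloud(cp,d); xs=(P[...,:2]-O)@U; ys=(P[...,:2]-O)@V
m=(abs(xs+.08)<.012)&(ys>.022)&(ys<.08)&(abs(P[...,2]-.105)<.015); print(m.sum(),ys[m].max() if m.any() else 0)
cv2.imwrite('pics/z11.png',cv2.resize(im[120:270,220:380,::-1],None,fx=4.5,fy=4,interpolation=cv2.INTER_CUBIC))
```

```text
[ 0.771  -7.2514 -0.1189] [-1.9238 -0.2359  0.019 ]
-0.07942503320174141 -0.10730235943057684
t 17.95 tcp [ 0.502  -0.1448  0.0631] w 0.16133584487172273 j [  1.8083  19.2758 -23.3328   0.1703 -47.3994   9.1584]
[0.0178 0.0009 0.0006] [-0.0005 -0.0003 -0.0021]
47 0.046357334425664476
```

View pics/z11.png

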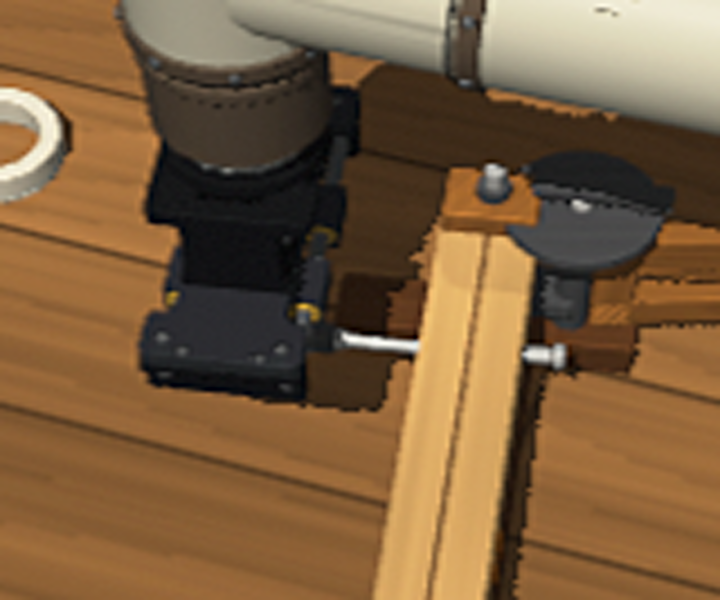

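The pin is driven 16 mm, which matches the tip position, so the punch has not slipped. I continue.

Emit:
{"name": "move_arm", "arguments": {"increments": "1 0.003 0.0005 0 0 0 0; 1 0.007 0.0005 0 0 0 0; 1 0.011 0.0005 0 0 0 0; 1 0.015 0.0005 0 0 0 0; 1 0.018 0.0005 0 0 0 0; 1 0.018 0.0005 0 0 0 0; 1 0.018 0.0005 0 0 0 0"}}

```text
time_s: 18.7
tcp_pos: [0.4977, -0.1257, 0.0619]
ee_rot: [[-0.192, -0.002, -0.981], [0.981, 0.0, -0.192], [0.001, -1.0, 0.002]]
wrist_force: [0.6, -2.6, 0.1]
gripper_width: 0.163
```

```bash
cat >> h.py <<'E'
def pinout(f,xb):
    im,d,cp=snap('scene',f); P=cloud(cp,d); xs=(P[...,:2]-O)@U; ys=(P[...,:2]-O)@V
    m=(abs(xs-xb)<.012)&(ys>.022)&(ys<.1)&(abs(P[...,2]-.105)<.015); print(m.sum(),'head y',ys[m].max() if m.any() else 0)
E
python3 - <<'E'
from h import *
s=sense(); print(s['wrist_force'],s['moment']); p=s['tcp_pos'][:2]-O; print(p@U,p@V,s['tcp_pos'],s['gripper_width'])
pinout('s11',-.08)
E
```

```text
[ 0.6456 -2.5731  0.0898] [-0.5945 -0.2229 -0.0551]
-0.080021291287725 -0.08776931868314032 [ 0.4977 -0.1257  0.0619] 0.16263596724345286
86 head y 0.0664283775364399
```

Driven about 36 mm, so 8 mm of the tail is still held. I retract and shift to bore 4.

Emit:
{"name": "move_arm", "arguments": {"increments": "1 -0.02 0 0 0 0 0; 1 -0.045 0 0 0 0 0; 1 -0.068 0 0 0 0 0; 1 -0.068 0 -0.045 0 0 0; 1 -0.068 0 -0.09 0 0 0; 1 -0.068 0 -0.135 0 0 0; 1 -0.068 0 -0.18 0 0 0; 1 -0.068 0 -0.18 0 0 0"}}

```text
time_s: 19.55
tcp_pos: [0.6912, -0.1561, 0.0587]
ee_rot: [[-0.194, -0.002, -0.981], [0.981, 0.0, -0.194], [0.001, -1.0, 0.002]]
wrist_force: [-1.4, 0.3, -1.5]
gripper_width: 0.16
```

Run:
```python
from h import *
for i in range(5): capture('top')
s=sense();p=s['tcp_pos'][:2]-O; print(p@U,p@V,s['tcp_pos'],s['gripper_width'])
rows([(S(.1,-.1545,.0621),Rd(101.1))])
pinout('s12',-.08); tipcheck('s12',.1)
```

```text
0.09820464733137654 -0.1556097178199361 [ 0.6856 -0.158   0.0611] 0.15709771006825368
t 19.8 tcp [ 0.6856 -0.158   0.0611] w 0.15709771006825368 j [  0.1355  35.0672   4.2257  -0.0361 -59.3918  10.9131]
[ 0.0011 -0.001  -0.0018] [-0.0039 -0.0012  0.0013]
0 head y 0
s12 93 max y -0.05105898883372413
-0.1 24 x mean 0.09983794656814764 0.09608738449538101 0.10215413973011608 z max 0.10985479670755394 0.10591760838705971 uv 270.75 272.125
-0.085 13 x mean 0.10045238703811771 0.09796160799471126 0.10255010773844808 z max 0.1099008916376536 0.10576938130711765 uv 276.3076923076923 273.0769230769231
-0.075 17 x mean 0.09946843472286417 0.09581319707330296 0.10273874098535425 z max 0.10894342160038206 0.10572633753993627 uv 281.1764705882353 273.2352941176471
-0.065 15 x mean 0.0998761943806112 0.09523010533321784 0.10256015094762143 z max 0.10933185133539425 0.10612368343800278 uv 285.73333333333335 273.8666666666667
-0.055 7 x mean 0.09925414874002693 0.09711589713684732 0.10104974316906778 z max 0.10871529447722894 0.10620244379134157 uv 289.2857142857143 274.0
-0.09 exp 271.7 272.5 seen rows 271 273 272.0
-0.08 exp 276.4 273.05 seen rows 272 274 273.0
-0.07 exp 281.1 273.6 seen rows 272 274 273.0
-0.06 exp 285.8 274.16 seen rows 273 275 274.0
-0.052 exp 289.5 274.6 seen rows 273 275 274.0
```

Run:
```python
from h import *
im,d,cp=load('s12')
cv2.imwrite('pics/z12.png',cv2.resize(im[120:320,200:400,::-1],None,fx=3.5,fy=3,interpolation=cv2.INTER_CUBIC))
```

```text
(no output)
```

View pics/z12.png

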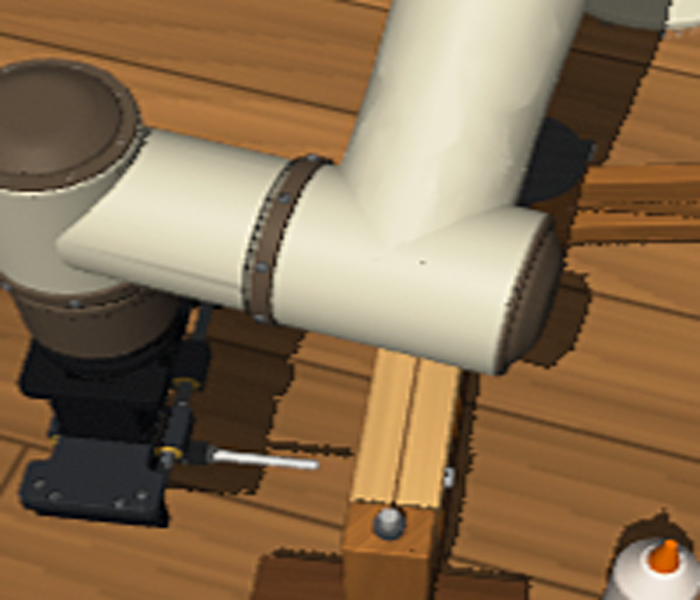

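The arm hides pin 1, so this view says nothing about it. The tip at (318,464) lines up with bore 4. Now I drive that pin.

Emit:
{"name": "move_arm", "arguments": {"increments": "1 0 -0.001 -0.0018 0 0 0; 1 0.01 -0.001 -0.0018 0 0 0; 1 0.02 -0.001 -0.0018 0 0 0; 1 0.025 -0.001 -0.0018 0 0 0; 1 0.028 -0.001 -0.0018 0 0 0; 1 0.03 -0.001 -0.0018 0 0 0; 1 0.03 -0.001 -0.0018 0 0 0"}}

```text
time_s: 20.55
tcp_pos: [0.6827, -0.1277, 0.0622]
ee_rot: [[-0.192, -0.003, -0.981], [0.981, 0.0, -0.192], [0.001, -1.0, 0.003]]
wrist_force: [-1.0, -0.1, -1.8]
gripper_width: 0.161
```

Run:
```python
from h import *
s=sense(); print(s['wrist_force'],s['moment']); p=s['tcp_pos'][:2]-O; print(p@U,p@V)
rows([(S(.1,-.1045+.015,.0621),Rd(101.1))])
```

```text
[-0.9961 -0.1075 -1.8003] [0.1005 0.3906 0.0756]
0.10112742769591387 -0.12529764482594186
t 20.55 tcp [ 0.6827 -0.1277  0.0622] w 0.16071905649749135 j [  2.6918  34.1764   2.7159  -0.038  -58.7318   8.4045]
[0.0358 0.0001 0.0011] [-0.0032 -0.0004  0.0011]
```

Emit:
{"name": "move_arm", "arguments": {"increments": "1 0.003 0 0.0008 0 0 0; 1 0.007 0 0.0008 0 0 0; 1 0.011 0 0.0008 0 0 0; 1 0.015 0 0.0008 0 0 0; 1 0.019 0 0.0008 0 0 0; 1 0.022 0 0.0008 0 0 0"}}

```text
time_s: 21.15
tcp_pos: [0.6788, -0.1093, 0.0632]
ee_rot: [[-0.191, -0.001, -0.982], [0.982, -0.003, -0.191], [-0.003, -1.0, 0.001]]
wrist_force: [-0.2, -7.0, 0.5]
gripper_width: 0.156
```

Run:
```python
from h import *
s=sense(); print(s['wrist_force'],s['moment']); p=s['tcp_pos'][:2]-O; print(p@U,p@V)
pinout('s13',.1)
rows([(S(.1,-.1045+.015,.0621),Rd(101.1))])
```

```text
[-0.1909 -7.0452  0.5017] [-2.2279 -0.164   0.0564]
0.10091623046855248 -0.10653380175636298
53 head y 0.04682872596308729
t 21.2 tcp [ 0.6787 -0.1088  0.0632] w 0.1552792299480114 j [  4.4185  33.4002   1.3371   0.1794 -57.9988   6.5272]
[0.0165 0.001  0.0009] [-0.0014 -0.001  -0.0025]
```

Emit:
{"name": "move_arm", "arguments": {"increments": "1 0.003 0.0005 0.0003 0 0 0; 1 0.007 0.0005 0.0003 0 0 0; 1 0.011 0.0005 0.0003 0 0 0; 1 0.014 0.0005 0.0003 0 0 0; 1 0.016 0.0005 0.0003 0 0 0; 1 0.016 0.0005 0.0003 0 0 0; 1 0.016 0.0005 0.0003 0 0 0"}}

```text
time_s: 21.9
tcp_pos: [0.6753, -0.0922, 0.0625]
ee_rot: [[-0.191, -0.001, -0.982], [0.982, -0.001, -0.191], [-0.001, -1.0, 0.001]]
wrist_force: [1.1, -3.8, 0.2]
gripper_width: 0.155
```

Run:
```python
from h import *
s=sense(); print(s['wrist_force'],s['moment']); p=s['tcp_pos'][:2]-O; print(p@U,p@V)
pinout('s14',.1)
```

```text
[ 1.1146 -3.7794  0.231 ] [-1.2881 -0.069   0.0994]
0.10072651598720365 -0.08901636723336966
96 head y 0.06477560646635598
```

Pin 4 is driven about 35 mm. I retract, lift and take the punch to the tray.

Emit:
{"name": "move_arm", "arguments": {"increments": "1 -0.02 0 0 0 0 0; 1 -0.045 0 0 0 0 0; 1 -0.075 0 0 0 0 0; 1 -0.075 -0.04 0 0 0 0; 1 -0.075 -0.09 0 0 0 0; 1 -0.075 -0.14 0 0 0 0; 1 -0.075 -0.18 0 0 0 0; 1 -0.075 -0.18 0 0 0 0"}}

```text
time_s: 22.75
tcp_pos: [0.6931, -0.1659, 0.2501]
ee_rot: [[-0.192, 0.012, -0.981], [0.981, -0.002, -0.192], [-0.004, -1.0, -0.012]]
wrist_force: [-0.7, 0.1, -1.1]
gripper_width: 0.155
```

Run:
```python
from h import *
im,d,cp=snap('top','t15'); P=cloud(cp,d); X,Y,Z=P[...,0],P[...,1],P[...,2]
m=((X>.45)&(X<.72)&(Y>.27)&(Y<.46)&(Z>.010)&(Z<.03)).astype(np.uint8)
k,l,s,c=cv2.connectedComponentsWithStats(m)
for i in range(1,k):
    if s[i,4]>30:
        q=P[l==i]; rc=cv2.minAreaRect((q[:,:2]*1000).astype(np.float32)); print(s[i],rc,q[:,2].mean())
rows([([.6138,.3629,.24],Rd(173.8)),([.6138,.3629,.05],Rd(173.8))])
```

```text
[146 206  57  84 686] ((580.4468994140625, 366.08544921875), (112.42657470703125, 200.5092010498047), 83.98502349853516) 0.015543940126376436
t 22.8 tcp [ 0.6914 -0.165   0.2458] w 0.15960606403809716 j [ -0.4559  28.9826  20.3536  -0.046  -81.0511  11.5209]
[ 0.533   0.0057 -0.0251] [ 0.0046 -1.2696 -0.0039]
[ 0.5331  0.1957 -0.024 ] [ 0.0046 -1.2696 -0.0039]
```

Emit:
{"name": "move_arm", "arguments": {"increments": "1 0.045 0.002 -0.002 0 -0.1 0; 1 0.09 0.004 -0.005 0 -0.21 0; 1 0.135 0.005 -0.007 0 -0.32 0; 1 0.18 0.005 -0.009 0 -0.43 0; 1 0.225 0.005 -0.011 0 -0.54 0; 1 0.27 0.005 -0.013 0 -0.65 0; 1 0.315 0.005 -0.015 0 -0.76 0; 1 0.36 0.005 -0.017 0 -0.87 0"}}

```text
time_s: 23.6
tcp_pos: [0.6359, 0.1935, 0.2346]
ee_rot: [[-0.876, -0.006, -0.482], [0.482, -0.0, -0.876], [0.005, -1.0, 0.003]]
wrist_force: [0.2, -0.4, -1.3]
gripper_width: 0.157
```

Run:
```python
from h import *
rows([([.6138,.3629,.24],Rd(174)),([.6138,.3629,.05],Rd(174))])
```

```text
t 23.6 tcp [0.6359 0.1935 0.2346] w 0.1569757992033585 j [ 30.7436  24.701   11.9423  -0.1771 -77.5615  30.4578]
[ 0.1011 -0.0053 -0.1377] [-0.0022 -0.3986  0.006 ]
[ 0.1     0.1847 -0.1384] [-0.0022 -0.3986  0.006 ]
```

Emit:
{"name": "move_arm", "arguments": {"increments": "1 0.03 -0.002 -0.035 0 -0.12 0; 1 0.06 -0.004 -0.07 0 -0.24 0; 1 0.09 0.02 -0.11 0 -0.34 0; 1 0.101 0.06 -0.138 0 -0.399 0; 1 0.1 0.1 -0.138 0 -0.399 0; 1 0.1 0.14 -0.138 0 -0.399 0.003; 1 0.1 0.185 -0.138 0 -0.399 0.003; 1 0.1 0.185 -0.138 0 -0.399 0.003"}}

```text
time_s: 24.4
tcp_pos: [0.6103, 0.3569, 0.0415]
ee_rot: [[-0.994, -0.017, -0.11], [0.111, -0.012, -0.994], [0.015, -1.0, 0.013]]
wrist_force: [-0.7, 0.2, -2.8]
gripper_width: 0.16
```

Run:
```python
from h import *
for i in range(5): capture('top')
rows([([.6138,.3629,-.029],Rd(174))])
im,d,cp=snap('scene','s16'); cv2.imwrite('pics/z13.png',cv2.resize(im[200:400,380:580,::-1],None,fx=3.5,fy=3,interpolation=cv2.INTER_CUBIC))
```

```text
t 24.65 tcp [0.6184 0.3622 0.0553] w 0.15231227661820562 j [ 43.2872  36.239    5.5034   0.0976 -58.9552  40.4359]
[0.005  0.0843 0.0001] [ 0.0031 -0.004  -0.0046]
```

View pics/z13.png

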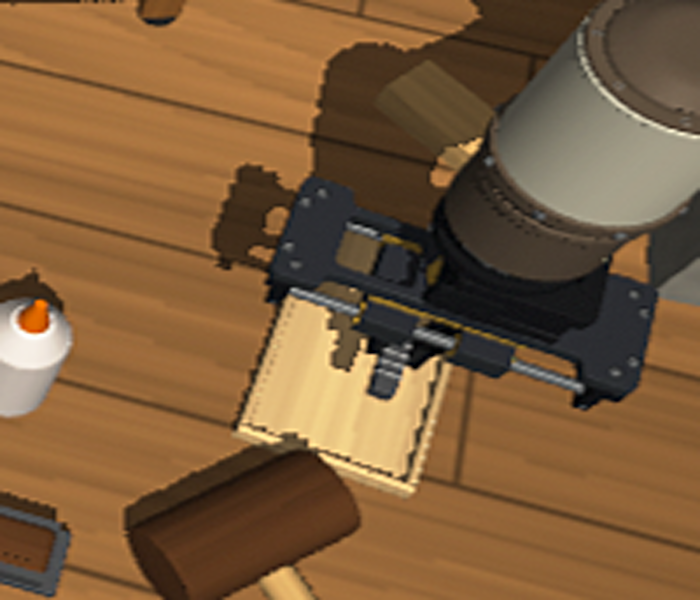

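The punch body is over the tray at about (385,370). I lower and release.

Emit:
{"name": "move_arm", "arguments": {"increments": "1 0.004 0.03 0 0 0 0; 1 0.004 0.06 0 0 0 0; 1 0.004 0.075 0 0 0 0; 1 0.004 0.081 0 0 0 0; 1 0.004 0.083 0 0 0 0; 1 0.004 0.083 0 0 0 0; 1 0.004 0.083 0 0 0 0; 1 0.004 0.083 0 0 0 0"}}

```text
time_s: 25.5
tcp_pos: [0.6131, 0.3619, -0.0298]
ee_rot: [[-0.994, 0.002, -0.109], [0.109, 0.0, -0.994], [-0.002, -1.0, -0.001]]
wrist_force: [-0.6, -0.4, -0.2]
gripper_width: 0.157
```

Run:
```python
from h import *
for i in range(3): capture('top')
s=sense(); print(s['wrist_force'])
rows([([.6138,.3629,-.029],Rd(174))])
```

```text
[-0.3785  0.6644  1.6144]
t 25.65 tcp [ 0.6131  0.3619 -0.0299] w 0.1534682107557059 j [ 43.5566  40.9697   0.8755   0.087  -49.8202  40.1667]
[-0.0006 -0.0009 -0.001 ] [ 0.0004 -0.0039 -0.0019]
```

Emit:
{"name": "move_arm", "arguments": {"increments": "0.3 0 0 0 0 0 0; 0.3 0 0 0 0 0 0; 0.3 0 0 0 0 0 0; 0.3 0 -0.01 0 0 0 0; 0.3 0 -0.04 0 0 0 0; 0.3 0 -0.09 0 0 0 0; 0.3 0 -0.14 0 0 0 0; 0.3 0 -0.19 0 0 0 0"}}

```text
time_s: 26.45
tcp_pos: [0.6123, 0.3614, 0.1619]
ee_rot: [[-0.994, 0.001, -0.108], [0.108, -0.001, -0.994], [-0.001, -1.0, 0.0]]
wrist_force: [1.9, 0.4, -0.4]
gripper_width: 0.352
```

Run:
```python
from h import *
im,d,cp=snap('wrist','w17')
im,d,cp=snap('scene','s17')
rows([])
pinout('s18',.1);pinout('s18',-.08)
```

```text
t 26.55 tcp [0.617  0.3642 0.1706] w 0.3498172912356442 j [ 43.566   30.9052  12.965    0.2699 -70.9875  40.181 ]
99 head y 0.06530178835173638
84 head y 0.06618930880513742
```

View pics/s17.png

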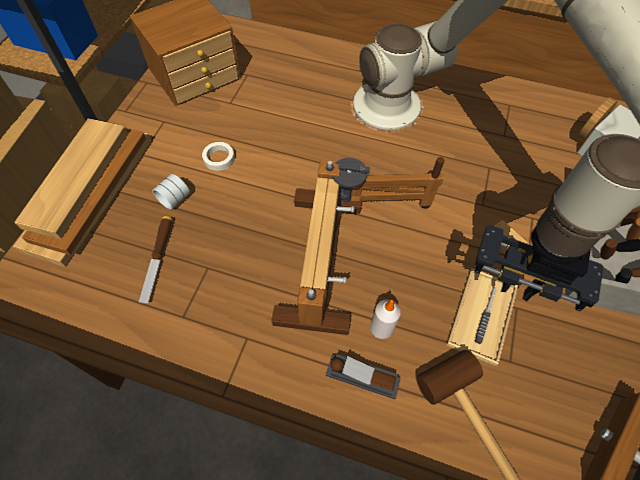

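View pics/w17.png

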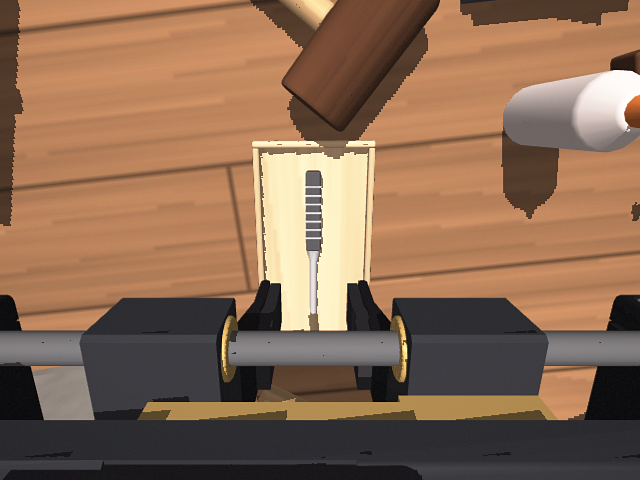

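The punch lies flat in the tray at (314,240) in the wrist view. Both pins stand out at heads y' ≈ 65 mm. Next is the tin; I plan the tilted grasp.

```bash
cat >> h.py <<'E'
K=.0562   # grasp point to reported TCP
def tinpose(c,mang,tilt,g=.008,back=0.,upright=False):
    """c: tin centre; tool tilt theta; before (upright False): axis m horizontal"""
    t=math.radians(mang); m=np.array([math.cos(t),math.sin(t),0]); up=np.array([0,0,1.])
    th=math.radians(tilt); a=-up*math.cos(th)-m*math.sin(th); x=-(m*math.cos(th)-up*math.sin(th)); ax=m
    R=np.c_[x,a,np.cross(x,a)]
    if upright:
        Q=Ro.from_rotvec(np.cross(m,up)*math.pi/2).as_matrix(); R=Q@R; ax=up
    p=np.array(c)+ax*g+R[:,1]*(K-back)
    return p,R
E
python3 - <<'E'
from h import *
for f in ('scene','top'):
    im,d,cp=snap(f,f+'18'); P=cloud(cp,d); X,Y,Z=P[...,0],P[...,1],P[...,2]
    m=(X>.43)&(X<.6)&(Y>-.52)&(Y<-.33)&(Z>.033)
    q=P[m]; rc=cv2.minAreaRect((q[:,:2]*1000).astype(np.float32)); print(f,rc,len(q))
    k=Z[m]>.06; print(q[k].mean(0),cv2.minAreaRect((q[k][:,:2]*1000).astype(np.float32)))
c=(.5108,-.435,.033)
a=tinpose(c,-18.3,30,back=.13);b=tinpose(c,-18.3,30)
print(a,b)
rows([([.617,.364,.3],Rd(174)),a,b])
E
```

```text
scene ((510.3634338378906, -435.01654052734375), (67.08724212646484, 63.66552734375), 70.2758560180664) 599
[ 0.511  -0.4346  0.0631] ((511.31549072265625, -434.3868408203125), (39.97276306152344, 63.02556228637695), 68.7281265258789)
top ((511.5024108886719, -435.54779052734375), (65.431396484375, 63.42523193359375), 72.52536010742188) 783
[ 0.5115 -0.4355  0.0633] ((511.326904296875, -436.2485656738281), (39.53725814819336, 62.248321533203125), 71.47032928466797)
(array([ 0.5534, -0.4491,  0.0969]), array([[-0.8222, -0.4747, -0.314 ],
       [ 0.2719,  0.157 , -0.9494],
       [ 0.5   , -0.866 ,  0.    ]])) (array([ 0.4917, -0.4287, -0.0157]), array([[-0.8222, -0.4747, -0.314 ],
       [ 0.2719,  0.157 , -0.9494],
       [ 0.5   , -0.866 ,  0.    ]]))
t 26.75 tcp [0.6117 0.3612 0.1582] w 0.3523529822711896 j [ 43.5696  31.4313  12.2036   0.0165 -70.8928  40.1793]
[-0.0048 -0.1418 -0.0031] [-0.0018 -0.0043  0.0012]
[-0.0303  0.0627  0.8117] [-0.0569  0.205  -0.5207]
[0.0331 0.1753 0.7979] [-0.0569  0.205  -0.5207]
```

Emit:
{"name": "move_arm", "arguments": {"increments": "-1 0 -0.05 0 0 0 0; -1 0 -0.1 0.03 0 0 0; -1 0 -0.14 0.07 0 0 0; -1 0 -0.14 0.12 0 0 0; -1 0 -0.14 0.17 0 0 0; -1 0 -0.14 0.22 0 0 0; -1 0 -0.14 0.27 0 0 0; -1 0 -0.14 0.32 0 0 0"}}

```text
time_s: 27.55
tcp_pos: [0.5776, 0.0524, 0.2976]
ee_rot: [[-0.994, -0.003, -0.108], [0.108, -0.002, -0.994], [0.003, -1.0, 0.002]]
wrist_force: [0.6, -1.4, -0.7]
gripper_width: 0.966
```

Emit:
{"name": "move_arm", "arguments": {"increments": "-1 0 0 0.05 0 0 0; -1 0 0 0.1 0 0 0; -1 0 0 0.15 0 0 0; -1 0 0 0.2 0 0 0; -1 0 0 0.25 0 0 0; -1 0 0 0.3 0 0 0; -1 0 0 0.35 0 0 0; -1 0 0 0.4 0 0 0"}}

```text
time_s: 28.35
tcp_pos: [0.5343, -0.345, 0.2976]
ee_rot: [[-0.994, -0.003, -0.109], [0.109, 0.0, -0.994], [0.003, -1.0, -0.0]]
wrist_force: [2.1, 0.3, 0.2]
gripper_width: 1.001
```

Run:
```python
from h import *
capture('top');capture('top');capture('top')
c=(.5112,-.435,.033)
rows([tinpose(c,-18.7,30,back=.20),tinpose(c,-18.7,30,back=.13)])
```

```text
t 28.5 tcp [ 0.5338 -0.3459  0.2964] w 0.9981870177097065 j [-18.3741  20.5397  14.0431   0.0285 -83.7804 101.8486]
[-0.0664  0.1385  0.108 ] [-0.0556  0.2076 -0.5167]
[-0.0325  0.1993  0.1007] [-0.0556  0.2076 -0.5167]
```

Emit:
{"name": "move_arm", "arguments": {"increments": "-1 -0.02 0.02 0.02 -0.014 0.05 -0.13; -1 -0.04 0.05 0.04 -0.028 0.1 -0.26; -1 -0.06 0.09 0.07 -0.042 0.15 -0.39; -1 -0.066 0.12 0.1 -0.0556 0.2076 -0.5167; -1 -0.066 0.138 0.108 -0.0556 0.2076 -0.5167; -1 -0.066 0.138 0.108 -0.0556 0.2076 -0.5167; -1 -0.066 0.138 0.108 -0.0556 0.2076 -0.5167; -1 -0.066 0.138 0.108 -0.0556 0.2076 -0.5167"}}

```text
time_s: 29.3
tcp_pos: [0.5905, -0.4579, 0.1743]
ee_rot: [[-0.832, -0.457, -0.314], [0.278, 0.147, -0.949], [0.48, -0.877, 0.005]]
wrist_force: [-1.0, -0.7, 2.0]
gripper_width: 0.999
```

Run:
```python
from h import *
capture('top');capture('top')
c=(.5112,-.435,.033)
rows([tinpose(c,-18.7,30,back=.20),tinpose(c,-18.7,30,back=.08),tinpose(c,-18.7,30)])
snap('wrist','w18')
```

```text
t 29.4 tcp [ 0.5904 -0.4574  0.1747] w 1.0046580789751862 j [ -24.0565   55.9945   54.9549    3.2674 -117.4139   96.4545]
[-0.0062  0.0162  0.0041] [-0.006   0.0042 -0.024 ]
[-0.0033  0.1361  0.0034] [-0.006   0.0042 -0.024 ]
[-0.0014  0.2161  0.0029] [-0.006   0.0042 -0.024 ]
```

View pics/w18.png

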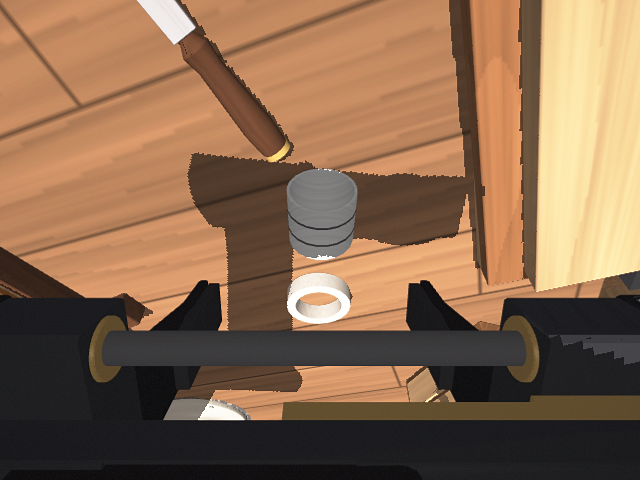

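The tin is at (322,215), between the jaws. I advance along the tool axis.

Emit:
{"name": "move_arm", "arguments": {"increments": "-1 -0.004 0.05 0.0035 -0.004 0.004 -0.012; -1 -0.003 0.09 0.0034 -0.006 0.004 -0.024; -1 -0.003 0.13 0.0034 -0.006 0.004 -0.024; -1 -0.003 0.136 0.0034 -0.006 0.004 -0.024; -1 -0.003 0.136 0.0034 -0.006 0.004 -0.024; -1 -0.003 0.136 0.0034 -0.006 0.004 -0.024"}}

```text
time_s: 30.05
tcp_pos: [0.5294, -0.442, 0.0466]
ee_rot: [[-0.816, -0.481, -0.321], [0.276, 0.164, -0.947], [0.509, -0.861, -0.001]]
wrist_force: [0.2, -0.1, 0.8]
gripper_width: 1.0
```

Run:
```python
from h import *
capture('top');capture('top')
c=(.5112,-.435,.033)
print(sense()['wrist_force'])
rows([tinpose(c,-18.7,30,back=.08),tinpose(c,-18.7,30)])
snap('wrist','w19')
```

```text
[ 0.0453  0.1805 -0.4939]
t 30.15 tcp [ 0.5293 -0.4417  0.0452] w 0.9998649731462994 j [-24.8879  52.8801  29.5785   3.0744 -97.2008  95.7247]
[ 0.0037 -0.0075 -0.0006] [0.0018 0.0002 0.0113]
[ 0.0028  0.0725 -0.0004] [0.0018 0.0002 0.0113]
```

View pics/w19.png

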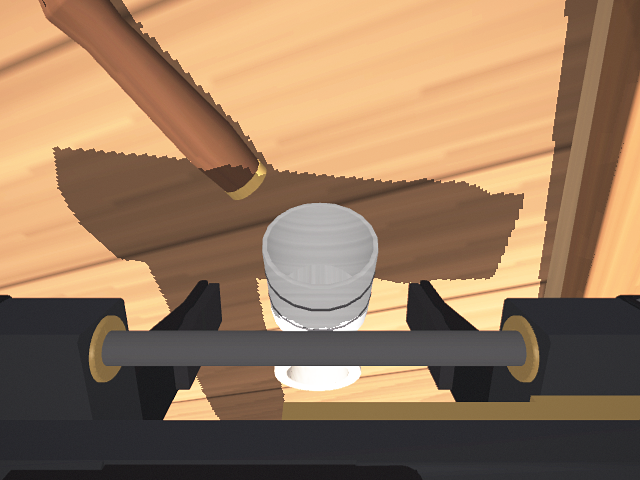

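Emit:
{"name": "move_arm", "arguments": {"increments": "-1 0.003 0.03 0 0.002 0 0.011; -1 0.003 0.05 0 0.002 0 0.011; -1 0.003 0.0725 0 0.002 0 0.011; -1 0.003 0.0725 0 0.002 0 0.011; -1 0.003 0.0725 0 0.002 0 0.011; 0.5 0.003 0.0725 0 0.002 0 0.011; 0.8 0.003 0.0725 0 0.002 0 0.011; 0.8 0.003 0.0725 0 0.002 0 0.011"}}

```text
time_s: 31.0
tcp_pos: [0.4899, -0.4284, -0.0176]
ee_rot: [[-0.818, -0.478, -0.32], [0.277, 0.162, -0.947], [0.505, -0.863, -0.0]]
wrist_force: [-0.6, -2.2, 2.1]
gripper_width: 0.814
```

Emit:
{"name": "move_arm", "arguments": {"increments": "0.8 0 0 0 0 0 0; 0.8 0 0 0 0 0 0; 0.8 0 0 0 0 0 0; 0.8 0 0 0 0 0 0"}}

```text
time_s: 31.4
tcp_pos: [0.4897, -0.4284, -0.0176]
ee_rot: [[-0.818, -0.478, -0.32], [0.277, 0.162, -0.947], [0.505, -0.863, -0.0]]
wrist_force: [3.0, -3.1, 4.5]
gripper_width: 0.764
```

Run:
```python
from h import *
c=(.5112,-.435,.033)
print(sense()['wrist_force'])
rows([tinpose(c,-18.7,30)])
snap('wrist','w20')
```

```text
[ 3.039  -3.1145  4.5002]
t 31.4 tcp [ 0.4897 -0.4284 -0.0176] w 0.7639059947522451 j [-25.1897  51.8603  17.7779   3.2822 -86.0797  95.3931]
[-0.0011 -0.0029 -0.0007] [-0.0001  0.0002  0.0055]
```

View pics/w20.png

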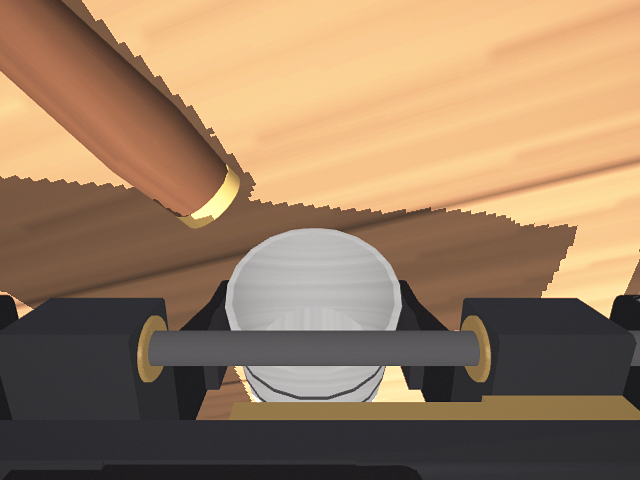

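The tin is gripped at a width of 66.5 mm. I lift it first, then turn it mouth up.

```bash
cat > tin.json <<'E'
{"p":[0.4897,-0.4284,-0.0176],"R":[[-0.818,-0.478,-0.32],[0.277,0.162,-0.947],[0.505,-0.863,0.0]],"c":[0.5112,-0.435,0.033],"m":-18.7}
E
cat >> h.py <<'E'
def turned(c2,frac,yaw=0.):
    t=json.load(open('tin.json')); p=np.array(t['p']);R=Ro.from_matrix(np.array(t['R'])).as_matrix();c=np.array(t['c']);a=math.radians(t['m'])
    m=np.array([math.cos(a),math.sin(a),0]); Q=Ro.from_rotvec([0,0,math.radians(yaw)]).as_matrix()@Ro.from_rotvec(np.cross(m,[0,0,1.])*frac*math.pi/2).as_matrix()
    return np.array(c2)+Q@(p-c),Q@R
E
python3 - <<'E'
from h import *
rows([turned((.5112,-.435,.133),0)]+[turned((.5112+.0288*f,-.435+.155*f,.16),f) for f in (.12,.25,.37,.5,.62,.75,.87,1)])
E
```

```text
t 31.45 tcp [ 0.4897 -0.4285 -0.0176] w 0.7595185827235692 j [-25.1925  51.8591  17.7774   3.2817 -86.0796  95.3942]
[ 0.0505 -0.0864 -0.0001] [-0.     -0.     -0.0001]
[ 0.0562 -0.1104 -0.0188] [ 0.     -0.      0.1884]
[ 0.0483 -0.1134 -0.0391] [ 0.0001 -0.      0.3926]
[ 0.042  -0.1179 -0.0578] [ 0.0001 -0.      0.5811]
[ 0.0366 -0.1245 -0.0781] [0.0001 0.     0.7853]
[ 0.0333 -0.1318 -0.0968] [0.0001 0.     0.9738]
[ 0.0315 -0.1408 -0.1171] [0.0002 0.     1.178 ]
[ 0.0319 -0.1497 -0.1358] [0.0002 0.     1.3665]
[ 0.0345 -0.1595 -0.1561] [0.0002 0.     1.5707]
```

Emit:
{"name": "move_arm", "arguments": {"increments": "0.8 0.015 -0.026 0 0 0 0; 0.8 0.035 -0.06 0 0 0 0; 0.8 0.05 -0.086 0 0 0 0; 0.8 0.056 -0.11 -0.009 0 0 0.09; 0.8 0.056 -0.11 -0.019 0 0 0.188; 0.8 0.052 -0.112 -0.03 0 0 0.3; 0.8 0.048 -0.113 -0.039 0 0 0.393; 0.8 0.042 -0.118 -0.058 0 0 0.53"}}

```text
time_s: 32.25
tcp_pos: [0.5296, -0.3795, 0.1027]
ee_rot: [[-0.946, 0.002, -0.323], [0.323, 0.003, -0.946], [-0.001, -1.0, -0.003]]
wrist_force: [1.3, 0.6, -1.7]
gripper_width: 0.764
```

Run:
```python
from h import *
rows([turned((.5112+.0288*f,-.435+.155*f,.16),f) for f in (.37,.44,.5,.56,.62,.68,.75,.87,1)])
```

```text
t 32.25 tcp [ 0.5296 -0.3795  0.1027] w 0.7638620854281187 j [-21.5339  28.1108  -1.7539  -0.2246 -60.0866  92.8141]
[-0.0011 -0.0026  0.0014] [ 0.0033 -0.0025  0.051 ]
[-0.0054 -0.0039 -0.0096] [ 0.0032 -0.0027  0.161 ]
[-0.009  -0.0055 -0.019 ] [ 0.0031 -0.0029  0.2552]
[-0.0124 -0.0076 -0.0283] [ 0.003  -0.003   0.3495]
[-0.0156 -0.0101 -0.0377] [ 0.0029 -0.0032  0.4437]
[-0.0185 -0.013  -0.0471] [ 0.0027 -0.0033  0.538 ]
[-0.0216 -0.0169 -0.058 ] [ 0.0026 -0.0035  0.6479]
[-0.0257 -0.0247 -0.0768] [ 0.0023 -0.0037  0.8364]
[-0.0284 -0.0344 -0.0971] [ 0.002  -0.004   1.0406]
```

Emit:
{"name": "move_arm", "arguments": {"increments": "0.8 -0.003 -0.003 -0.005 0.003 -0.003 0.11; 0.8 -0.007 -0.005 -0.014 0.003 -0.003 0.23; 0.8 -0.0124 -0.0076 -0.0283 0.003 -0.003 0.35; 0.8 -0.0165 -0.011 -0.04 0.003 -0.003 0.47; 0.8 -0.02 -0.015 -0.053 0.003 -0.003 0.6; 0.8 -0.0235 -0.02 -0.066 0.002 -0.003 0.73; 0.8 -0.026 -0.026 -0.08 0.002 -0.004 0.87; 0.8 -0.028 -0.031 -0.09 0.002 -0.004 0.98"}}

```text
time_s: 33.05
tcp_pos: [0.5579, -0.3334, 0.1171]
ee_rot: [[-0.704, 0.649, -0.288], [0.241, -0.164, -0.957], [-0.668, -0.743, -0.041]]
wrist_force: [-0.9, -1.3, -1.4]
gripper_width: 0.758
```

Run:
```python
from h import *
capture('top');capture('top')
rows([turned((.54,-.28,.16),1),turned((.54,-.28,.06),1)])
snap('scene','s21')
```

```text
t 33.15 tcp [ 0.5573 -0.334   0.1168] w 0.7645104190150077 j [-21.1349  14.4571 -25.8145 -29.9648  -9.2844 121.0186]
[-0.0261 -0.0019 -0.0453] [ 0.0508 -0.016   0.3124]
[ 0.0405  0.0726 -0.0409] [ 0.0508 -0.016   0.3124]
```

View pics/s21.png

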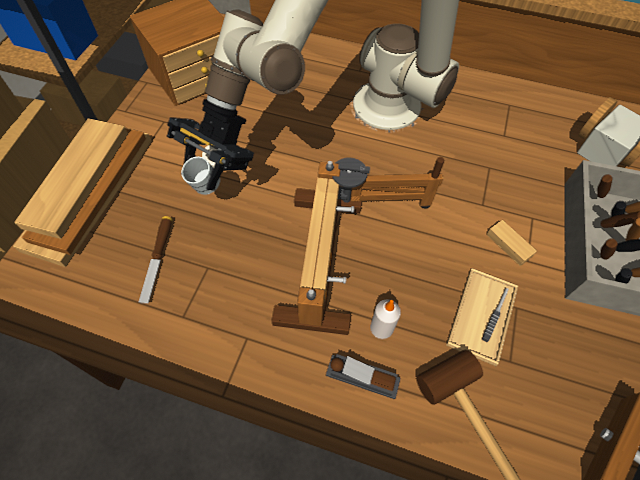

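The tin is held mouth up but about 18° off vertical, and j5 is near its limit (-9.28, limit -9.14). I move further out and lower with a gentler tilt. Then I set the tin's edge on the bench, where it stands itself up well below its tipping angle.

Run:
```python
from h import *
rows([turned((.60,-.28,.10),f) for f in (.76,.72)]+[turned((.62,-.28,.06),f) for f in (.76,.72)])
```

```text
t 33.2 tcp [ 0.5582 -0.3353  0.118 ] w 0.7596251051389774 j [-21.0973  14.4602 -25.7766 -29.4914  -9.2184 120.7554]
[-0.0066  0.0865 -0.0608] [ 0.0512 -0.0021 -0.0655]
[-0.0031  0.0865 -0.0608] [ 0.0513 -0.0005 -0.1283]
[ 0.006   0.1292 -0.065 ] [ 0.0512 -0.0021 -0.0655]
[ 0.0095  0.1292 -0.065 ] [ 0.0513 -0.0005 -0.1283]
```

Emit:
{"name": "move_arm", "arguments": {"increments": "0.8 0 0.01 0 0.02 0 -0.1; 0.8 0 0.02 -0.01 0.051 0 -0.128; 0.8 -0.002 0.04 -0.03 0.051 0 -0.128; 0.8 -0.003 0.06 -0.045 0.051 0 -0.128; 0.8 -0.003 0.08 -0.06 0.051 0 -0.128; 0.8 -0.003 0.0865 -0.061 0.051 0 -0.128; 0.8 -0.003 0.0865 -0.061 0.051 0 -0.128"}}

```text
time_s: 33.9
tcp_pos: [0.637, -0.3083, 0.0725]
ee_rot: [[-0.8, 0.527, -0.287], [0.266, -0.117, -0.957], [-0.538, -0.842, -0.046]]
wrist_force: [-0.2, -0.6, -1.2]
gripper_width: 0.763
```

Run:
```python
from h import *
capture('top');capture('top')
s=sense(); print(s['ee_rot'], s['wrist_force'])
rows([turned((.60,-.28,.10),f) for f in (.72,.76,.8)]+[turned((.62,-.28,.06),f) for f in (.8,.76,.72)])
```

```text
[[-0.7987  0.5282 -0.2881]
 [ 0.2669 -0.1182 -0.9565]
 [-0.5392 -0.8409 -0.0466]] [-0.257   0.7187 -1.3003]
t 34.0 tcp [ 0.6364 -0.3089  0.0738] w 0.7583932994003509 j [-12.9204  23.1784 -24.846   -1.0496  -9.2086  86.3583]
[ 0.0147  0.01   -0.0145] [0.0575 0.0022 0.0324]
[ 0.0113  0.0094 -0.0146] [0.0576 0.0004 0.0952]
[ 0.0079  0.0086 -0.0146] [ 0.0576 -0.0014  0.158 ]
[ 0.0135  0.0528 -0.0185] [ 0.0576 -0.0014  0.158 ]
[ 0.0169  0.0536 -0.0185] [0.0576 0.0004 0.0952]
[ 0.0203  0.0542 -0.0184] [0.0575 0.0022 0.0324]
```

j5 sits on its limit again, because lower poses make the outward tilt worse. I will instead go back to tool-down, yaw the tin by -90°, and turn it up sideways. That uses j4 and keeps j5 well clear.

Run:
```python
from h import *
rows([turned((.60-.02*k,-.28-.03*k,.12+.015*k),.72-.39/4*k) for k in (1,2,3,4)])
```

```text
t 34.0 tcp [ 0.6364 -0.3089  0.0738] w 0.7583932994003509 j [-12.9204  23.1784 -24.846   -1.0496  -9.2086  86.3583]
[ 0.0123 -0.0259  0.0183] [ 0.0572  0.0066 -0.1208]
[ 0.0206 -0.0462  0.052 ] [ 0.0567  0.011  -0.2739]
[ 0.0287 -0.0679  0.0856] [ 0.0559  0.0153 -0.427 ]
[ 0.0364 -0.0907  0.1191] [ 0.0549  0.0197 -0.5801]
```

Emit:
{"name": "move_arm", "arguments": {"increments": "0.8 0.006 -0.02 0.01 0.03 0.003 -0.06; 0.8 0.0123 -0.035 0.0183 0.057 0.007 -0.12; 0.8 0.016 -0.045 0.035 0.057 0.009 -0.2; 0.8 0.021 -0.05 0.052 0.057 0.011 -0.28; 0.8 0.029 -0.068 0.0856 0.056 0.015 -0.42; 0.8 0.036 -0.09 0.119 0.055 0.02 -0.56; 0.8 0.036 -0.09 0.119 0.055 0.02 -0.58; 0.8 0.036 -0.09 0.119 0.055 0.02 -0.58"}}

```text
time_s: 34.8
tcp_pos: [0.5262, -0.4044, 0.1252]
ee_rot: [[-0.946, -0.007, -0.324], [0.324, 0.002, -0.946], [0.008, -1.0, 0.001]]
wrist_force: [-0.7, 0.5, -1.7]
gripper_width: 0.76
```

Run:
```python
from h import *
capture('top')
s=sense(); print(s['ee_rot'])
rows([turned((.52,-.40,.18),.333,yaw=-18*k) for k in range(1,6)])
```

```text
[[-0.9465 -0.0082 -0.3226]
 [ 0.3226  0.0028 -0.9465]
 [ 0.0086 -1.     -0.0001]]
t 34.85 tcp [ 0.5257 -0.4031  0.1247] w 0.7617551141491514 j [-23.5033  28.3269   1.8992   0.0416 -64.0654  94.6629]
[ 0.0011 -0.0002  0.0013] [-0.0022  0.3119  0.0025]
[ 0.0021 -0.0002  0.0028] [-0.0045  0.626   0.0025]
[ 0.0035 -0.0002  0.004 ] [-0.0068  0.9402  0.0024]
[ 0.0052 -0.0002  0.0046] [-0.0092  1.2543  0.0022]
[ 0.007  -0.0002  0.0047] [-0.0115  1.5685  0.002 ]
```

Emit:
{"name": "move_arm", "arguments": {"increments": "0.8 0 -0.005 0 0 0.14 0; 0.8 0 -0.01 0 0 0.28 0; 0.8 0 -0.01 0 0 0.42 0; 0.8 0.002 -0.01 0.002 0 0.56 0; 0.8 0.002 -0.01 0.003 0 0.7 0; 0.8 0.003 -0.01 0.004 0 0.84 0; 0.8 0.004 -0.01 0.004 0 0.98 0; 0.8 0.005 -0.01 0.004 0 1.12 0"}}

```text
time_s: 35.65
tcp_pos: [0.5195, -0.4035, 0.1348]
ee_rot: [[-0.119, -0.009, -0.993], [0.993, 0.003, -0.119], [0.004, -1.0, 0.008]]
wrist_force: [-0.6, 0.8, -0.9]
gripper_width: 0.76
```

Emit:
{"name": "move_arm", "arguments": {"increments": "0.8 0 0 0 0 0.14 0; 0.8 0 0 0 0 0.28 0; 0.8 0 0 0 0 0.42 0; 0.8 0 0 0 0 0.45 0; 0.8 0 0 0 0 0.45 0"}}

```text
time_s: 36.15
tcp_pos: [0.5197, -0.4036, 0.1349]
ee_rot: [[0.319, -0.009, -0.948], [0.948, 0.003, 0.319], [0.0, -1.0, 0.009]]
wrist_force: [0.1, 0.9, -1.4]
gripper_width: 0.764
```

Run:
```python
from h import *
s=sense(); print(s['ee_rot'])
rows([turned((.52,-.40,.18),f,yaw=-90) for f in (.333,.5,.667,.833,1)])
```

```text
[[ 0.3193 -0.0088 -0.9476]
 [ 0.9477  0.0033  0.3193]
 [ 0.0003 -1.      0.0094]]
t 36.15 tcp [ 0.5197 -0.4036  0.1349] w 0.7636315504220337 j [-23.7629  27.4819   2.0047   0.0352 -65.0621   5.1276]
[-0.0023  0.0099  0.0014] [-0.0094  0.0012 -0.0058]
[-0.0164  0.0065  0.0015] [-0.0091  0.0024  0.2565]
[-0.0291 -0.0004  0.0015] [-0.0088  0.0037  0.5188]
[-0.0395 -0.0103  0.0016] [-0.0083  0.0048  0.7796]
[-0.0471 -0.0227  0.0018] [-0.0077  0.006   1.0419]
```

Emit:
{"name": "move_arm", "arguments": {"increments": "0.8 -0.008 0 0.001 -0.004 0.001 0.13; 0.8 -0.0164 -0.004 0.0015 -0.009 0.002 0.2565; 0.8 -0.023 -0.008 0.0015 -0.009 0.003 0.39; 0.8 -0.029 -0.012 0.0015 -0.009 0.004 0.519; 0.8 -0.0345 -0.016 0.0015 -0.009 0.004 0.65; 0.8 -0.0395 -0.02 0.0015 -0.008 0.005 0.78; 0.8 -0.044 -0.026 0.0015 -0.008 0.006 0.91; 0.8 -0.047 -0.033 0.0018 -0.008 0.006 1.042"}}

```text
time_s: 36.95
tcp_pos: [0.5043, -0.4477, 0.1685]
ee_rot: [[0.16, -0.274, -0.948], [0.475, -0.821, 0.317], [-0.865, -0.502, -0.001]]
wrist_force: [-0.7, -0.8, -0.9]
gripper_width: 0.763
```

Run:
```python
from h import *
capture('top');capture('top');capture('top')
s=sense(); print(s['ee_rot'],s['joint_velocities'])
rows([turned((.52,-.40,h),1,yaw=-90) for h in (.18,.06,.035)])
snap('scene','s22')
```

```text
[[ 0.1581 -0.2769 -0.9478]
 [ 0.4817 -0.8163  0.3189]
 [-0.8619 -0.507   0.0043]] [-1.0877 -1.9029  3.0493 -1.8425 -0.0641  0.6595]
t 37.1 tcp [ 0.5035 -0.4476  0.1657] w 0.7565064670487736 j [ -9.7443  31.0049 -31.1099  67.294  -67.3507 -59.6771]
[0.0069 0.0044 0.0002] [-0.0006  0.0045  0.0025]
[ 0.1104  0.0652 -0.0003] [-0.0006  0.0045  0.0025]
[ 0.1319  0.0779 -0.0004] [-0.0006  0.0045  0.0025]
```

View pics/s22.png

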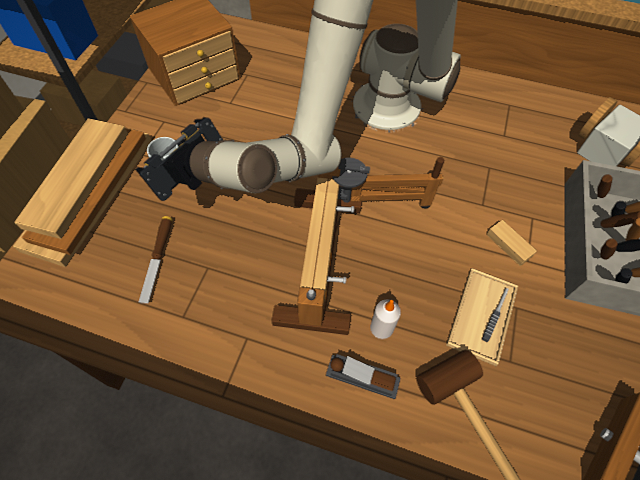

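Run:
```python
from h import *
im,d,cp=load('s22'); P=cloud(cp,d)
for u,v in [(340,20),(330,60),(320,110),(315,140),(325,155),(300,160),(280,165),(258,170),(230,165),(205,160)]: print(u,v,P[v,u])
```

```text
340 20 [ 0.4031 -0.0479  0.5239]
330 60 [ 0.4291 -0.0545  0.4651]
320 110 [ 0.4653 -0.0591  0.3836]
315 140 [ 0.4905 -0.0599  0.331 ]
325 155 [ 0.4848 -0.0409  0.2895]
300 160 [ 0.535  -0.0743  0.318 ]
280 165 [ 0.5705 -0.0996  0.3345]
258 170 [ 0.6216 -0.1174  0.3729]
230 165 [ 0.6316 -0.1629  0.3798]
205 160 [ 0.6104 -0.2262  0.3448]
```

Lowering here would bring the wrist down onto the blank. I shift the tin to about (0.50,-0.45) and use less yaw (-70°) and a smaller tilt, so the wrist stays high and clear.

Run:
```python
from h import *
rows([turned((.50,-.45,h),.85,yaw=-70) for h in (.18,.09,.05)])
```

```text
t 37.15 tcp [ 0.5039 -0.4481  0.167 ] w 0.7596361256247265 j [ -9.7886  30.93   -30.9843  67.2535 -67.3686 -59.6715]
[-0.0048  0.0489 -0.0113] [-0.2791 -0.2104 -0.2299]
[ 0.0728  0.0946 -0.0114] [-0.2791 -0.2104 -0.2299]
[ 0.1072  0.1149 -0.0115] [-0.2791 -0.2104 -0.2299]
```

Emit:
{"name": "move_arm", "arguments": {"increments": "0.8 -0.001 0.012 -0.003 -0.07 -0.053 -0.057; 0.8 -0.002 0.025 -0.006 -0.14 -0.105 -0.115; 0.8 -0.004 0.037 -0.009 -0.21 -0.158 -0.172; 0.8 -0.005 0.049 -0.011 -0.279 -0.21 -0.23; 0.8 0.02 0.063 -0.011 -0.279 -0.21 -0.23; 0.8 0.045 0.078 -0.011 -0.279 -0.21 -0.23; 0.8 0.073 0.0946 -0.011 -0.279 -0.21 -0.23; 0.8 0.073 0.0946 -0.011 -0.279 -0.21 -0.23"}}

```text
time_s: 37.95
tcp_pos: [0.4978, -0.4949, 0.0542]
ee_rot: [[-0.017, 0.012, -1.0], [0.693, -0.721, -0.02], [-0.721, -0.693, 0.004]]
wrist_force: [-0.3, -0.9, -1.7]
gripper_width: 0.762
```

Run:
```python
from h import *
capture('top');capture('top');capture('top')
s=sense(); print(s['wrist_force'])
rows([turned((.50,-.45,h),.85,yaw=-70) for h in (.09,.05,.043)])
im,d,cp=snap('scene','s23'); P=cloud(cp,d)
for u,v in [(330,60),(320,110),(315,140),(325,155),(300,160),(280,165),(258,170),(230,165)]: print(u,v,P[v,u])
```

```text
[ 0.3218 -0.2775 -1.1452]
t 38.1 tcp [ 0.5008 -0.4957  0.0595] w 0.762426351202167 j [-30.4723  29.2989 -43.2035 104.3428 -39.4875 -66.5492]
[0.0036 0.0009 0.0004] [ 0.0006 -0.0037 -0.0051]
[0.0326 0.0284 0.0005] [ 0.0006 -0.0037 -0.0051]
[0.0376 0.0333 0.0005] [ 0.0006 -0.0037 -0.0051]
330 60 [-0.136  -0.2155  0.0001]
320 110 [ 0.0838 -0.1773 -0.001 ]
315 140 [ 0.1982 -0.1548 -0.0032]
325 155 [ 0.2455 -0.11    0.0015]
300 160 [ 0.2858 -0.1688  0.0033]
280 165 [ 0.3172 -0.2154  0.    ]
258 170 [ 0.3494 -0.267  -0.0041]
230 165 [ 0.3618 -0.3429  0.0014]
```

View pics/s23.png

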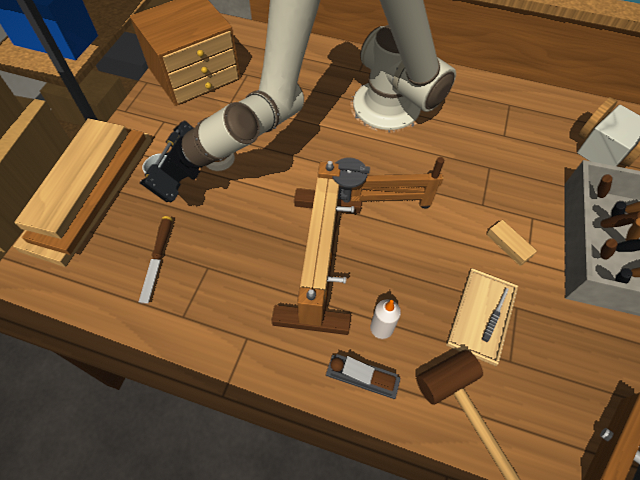

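Now the wrist is well clear of the stand. I lower until the tin's edge touches.

Emit:
{"name": "move_arm", "arguments": {"increments": "0.8 0.014 0.012 0 0 -0.004 -0.005; 0.8 0.026 0.022 0 0 -0.004 -0.005; 0.8 0.034 0.03 0 0 -0.004 -0.005; 0.8 0.0376 0.0333 0 0 -0.004 -0.005; 0.8 0.0376 0.0333 0 0 -0.004 -0.005"}}

```text
time_s: 38.65
tcp_pos: [0.5007, -0.493, 0.0078]
ee_rot: [[-0.018, 0.017, -1.0], [0.693, -0.721, -0.025], [-0.721, -0.693, 0.002]]
wrist_force: [0.6, -0.0, -1.6]
gripper_width: 0.759
```

Run:
```python
from h import *
capture('top');capture('top')
s=sense(); print(s['wrist_force'])
rows([turned((.50,-.45,h),.85,yaw=-70) for h in (.043,.038,.033)]+[turned((.50,-.45,h),f,yaw=-70) for h,f in ((.035,.95),(.034,1))])
```

```text
[-0.4192 -0.4986 -1.2939]
t 38.75 tcp [ 0.5008 -0.4931  0.0083] w 0.7635886969939536 j [-32.6253  33.967  -43.9263 112.59   -40.3808 -74.3457]
[-0.0013 -0.0001  0.0005] [0.0007 0.0019 0.0003]
[0.0023 0.0033 0.0005] [0.0007 0.0019 0.0003]
[0.0059 0.0068 0.0004] [0.0007 0.0019 0.0003]
[-0.0041  0.0038  0.0005] [0.0008 0.0018 0.1574]
[-0.0075  0.0032  0.0005] [0.0009 0.0018 0.236 ]
```

Emit:
{"name": "move_arm", "arguments": {"increments": "0.8 0.0015 0.002 0 0 0 0.03; 0.8 0.002 0.003 0 0 0 0.05; 0.8 0.003 0.0045 0 0 0 0.05; 0.8 0.004 0.0055 0 0 0 0.05; 0.8 0.0045 0.006 0 0 0 0.05; 0.8 0.0045 0.006 0 0 0 0.05"}}

```text
time_s: 39.35
tcp_pos: [0.5014, -0.4949, 0.0044]
ee_rot: [[-0.017, 0.02, -1.0], [0.65, -0.76, -0.026], [-0.76, -0.65, -0.0]]
wrist_force: [-4.1, 8.5, 13.4]
gripper_width: 0.76
```

Run:
```python
from h import *
s=sense(); print(s['wrist_force'],s['moment'])
rows([turned((.50,-.45,h),.88,yaw=-70) for h in (.036,.034,.033)])
snap('wrist','w24')
im,d,cp=snap('scene','s24');cv2.imwrite('pics/z24.png',cv2.resize(im[100:240,100:260,::-1],None,fx=4.5,fy=4,interpolation=cv2.INTER_CUBIC))
```

```text
[-4.1227  8.4913 13.3709] [ 0.3644  0.9414 -0.939 ]
t 39.35 tcp [ 0.5014 -0.4949  0.0044] w 0.7604997711777314 j [-32.5772  35.5539 -44.6173 116.1277 -44.4927 -78.3821]
[-0.0004  0.0004  0.001 ] [ 0.0029  0.0019 -0.0098]
[0.0011 0.0017 0.001 ] [ 0.0029  0.0019 -0.0098]
[0.0019 0.0023 0.001 ] [ 0.0029  0.0019 -0.0098]
```

View pics/z24.png

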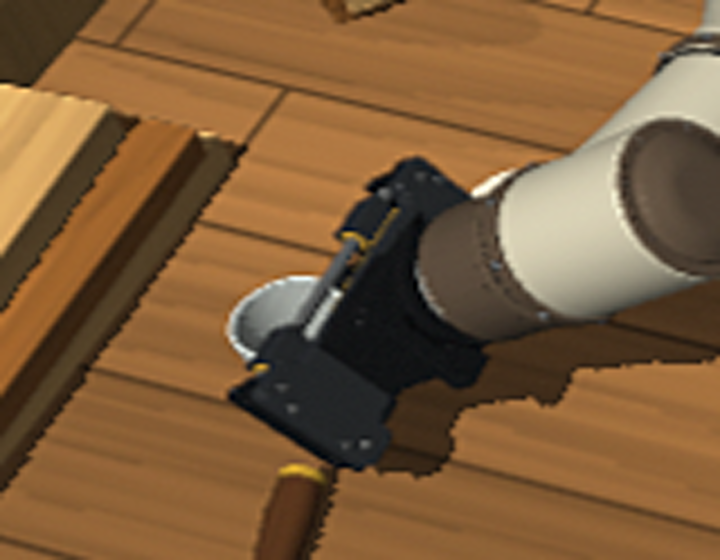

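View pics/w24.png

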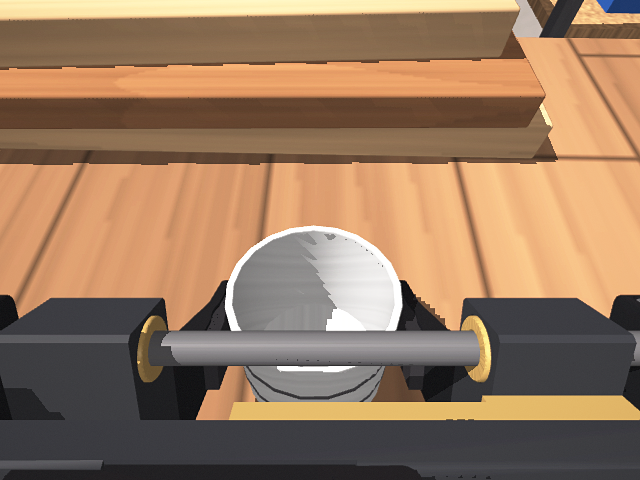

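The tin's edge is on the bench with 13 N. I ease off and open the fingers.

Emit:
{"name": "move_arm", "arguments": {"increments": "0.8 -0.001 -0.0015 0 0 0 0; 0.8 -0.001 -0.0015 0 0 0 0; -1 -0.001 -0.0015 0 0 0 0; -1 -0.001 -0.0015 0 0 0 0; -1 -0.001 -0.0015 0 0 0 0; -1 -0.001 -0.0015 0 0 0 0; -1 -0.001 -0.0015 0 0 0 0; -1 -0.001 -0.0015 0 0 0 0"}}

```text
time_s: 40.25
tcp_pos: [0.4999, -0.4936, 0.0008]
ee_rot: [[-0.018, 0.016, -1.0], [0.657, -0.754, -0.024], [-0.754, -0.657, 0.003]]
wrist_force: [0.5, 0.2, -0.9]
gripper_width: 0.999
```

Run:
```python
from h import *
s=sense(); print(s['wrist_force'],s['gripper_width'])
im,d,cp=snap('wrist','w25'); P=cloud(cp,d)
```

```text
[ 0.5     0.2141 -0.9215] 0.9993819015405316
```

View pics/w25.png

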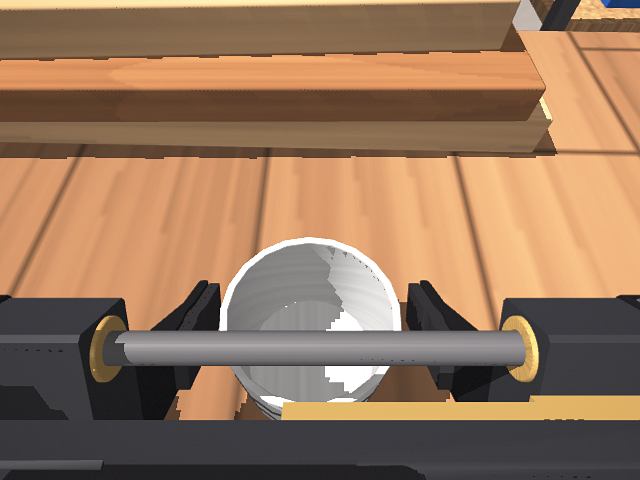

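The tin stands between the open fingers at (312,330), slightly nearer the left one. I shift the hand left and withdraw along the tool axis.

Emit:
{"name": "move_arm", "arguments": {"increments": "-1 0 0 -0.003 0 0 0; -1 0 0 -0.003 0 0 0; -1 0 -0.02 -0.003 0 0 0; -1 0 -0.05 -0.003 0 0 0; -1 0 -0.09 -0.003 0 0 0; -1 0 -0.13 -0.003 0 0 0; -1 0 -0.16 -0.003 0 0 0; -1 0 -0.16 -0.003 0 0 0"}}

```text
time_s: 41.1
tcp_pos: [0.503, -0.3702, 0.1091]
ee_rot: [[-0.018, 0.024, -1.0], [0.656, -0.754, -0.03], [-0.755, -0.656, -0.002]]
wrist_force: [0.2, -0.1, 0.2]
gripper_width: 0.996
```

Run:
```python
from h import *
im,d,cp=snap('wrist','w26'); P=cloud(cp,d)
rows([])
X,Y,Z=P[...,0],P[...,1],P[...,2]
m=(abs(X-.5)<.08)&(abs(Y+.45)<.08)&(Z>.054)&(Z<.08); q=P[m]; print(len(q),q[:,2].min(),q[:,2].max(),cv2.minEnclosingCircle((q[:,:2]*1000).astype(np.float32)), np.percentile(q[:,2],[5,50,95]))
```

```text
t 41.15 tcp [ 0.502  -0.3713  0.1076] w 1.0024179204561574 j [-11.2709  22.795  -48.2159  85.7566 -47.5169 -64.5469]
1541 0.05400247564735333 0.06297099124281152 ((502.1949157714844, -443.6021423339844), 33.302825927734375) [0.0546 0.06   0.0616]
```

View pics/w26.png

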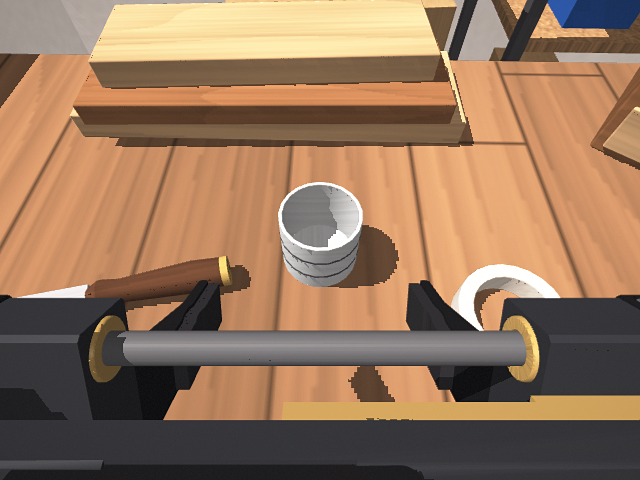

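The tin stands upright at (0.502,-0.444), with its rim level at about 62 mm. I go back to tool-down and check clearances near pin 1.

Run:
```python
from h import *
for f in ('s18','scene0','top0'):
    im,d,cp=load(f); P=cloud(cp,d); xs=(P[...,:2]-O)@U; ys=(P[...,:2]-O)@V; Z=P[...,2]
    for nm,m in (('nearknob',(abs(xs+.163)<.018)&(abs(ys)<.025)),('disk',(abs(xs+.163)<.04)&(ys>.025)&(ys<.09)),('farpost',(abs(xs-.16)<.018)&(abs(ys)<.025))):
        z=Z[m&(Z<.2)]; print(f,nm,len(z),np.percentile(z,[50,90,99]) if len(z) else '',z.max() if len(z) else '')
        k=m&(Z>.15)&(Z<.2)
        if k.any(): print('   high at',xs[k].min(),xs[k].max(),ys[k].min(),ys[k].max())
rows([([.50,-.34,.22],Rd(95)),([.46,-.2,.3],Rd(101.1))])
```

```text
s18 nearknob 319 [0.145  0.1561 0.1662] 0.16725539833224856
   high at -0.17015885951168958 -0.15434149750379886 -0.00702402878965514 0.0239781565925405
s18 disk 1499 [0.0899 0.1536 0.1596] 0.1641662441991898
   high at -0.1722292360477274 -0.15652684108167775 0.0252015232960519 0.08977510157743838
s18 farpost 937 [0.1327 0.1466 0.1637] 0.16678819787563814
   high at 0.15330164003136565 0.16798463657173227 -0.008431751242949568 0.0078020885493022794
scene0 nearknob 315 [0.145  0.1558 0.1652] 0.16889072161052854
   high at -0.17122649987530728 -0.1542994589670747 -0.007025216499376114 0.02398096518128691
scene0 disk 1126 [0.1395 0.1566 0.16  ] 0.16261452193694592
   high at -0.17276757601387482 -0.15510382080308954 0.02509184698558979 0.08999009357944268
scene0 farpost 931 [0.1325 0.1469 0.165 ] 0.16693517273445602
   high at 0.1528310179578958 0.16811495112215485 -0.008366168785081993 0.008011996020373422
top0 nearknob 394 [0.1452 0.154  0.1658] 0.16804393005035834
   high at -0.1714755695671481 -0.15470612849656115 -0.0170593727981892 0.024909246729768342
top0 disk 1014 [0.141  0.1576 0.1609] 0.1628171017785559
   high at -0.1684628518588871 -0.15646066351722898 0.02527193752759168 0.08977088320168444
top0 farpost 379 [0.1451 0.1534 0.166 ] 0.16796343680771086
   high at 0.1508162985351021 0.16945417914714164 -0.008920033140922351 0.019370585659541542
t 41.15 tcp [ 0.502  -0.3713  0.1076] w 1.0024179204561574 j [-11.2709  22.795  -48.2159  85.7566 -47.5169 -64.5469]
[-0.0643 -0.0974  0.0011] [-0.0251 -0.0559 -0.8545]
[-0.0321 -0.2563  0.0372] [-0.0706 -0.1558 -0.8528]
```

Emit:
{"name": "move_arm", "arguments": {"increments": "0 -0.01 -0.02 0 0 -0.01 -0.14; 0 -0.03 -0.04 0 -0.01 -0.02 -0.28; 0 -0.045 -0.07 0 -0.015 -0.03 -0.42; 0 -0.06 -0.0974 0 -0.02 -0.04 -0.56; 0 -0.06 -0.12 0 -0.025 -0.05 -0.7; 0 -0.06 -0.16 0.01 -0.04 -0.09 -0.853; 0 -0.045 -0.2 0.02 -0.06 -0.13 -0.853; 0 -0.032 -0.2563 0.037 -0.07 -0.156 -0.853"}}

```text
time_s: 41.95
tcp_pos: [0.4628, -0.2113, 0.2942]
ee_rot: [[-0.185, -0.005, -0.983], [0.983, 0.005, -0.185], [0.006, -1.0, 0.004]]
wrist_force: [-0.2, -0.6, -0.4]
gripper_width: 0.505
```

Run:
```python
from h import *
rows([(S(-.08,.05,.26),Rd(101.1)),(S(-.08,.05,.0605),Rd(101.1))])
```

```text
t 41.95 tcp [ 0.4628 -0.2113  0.2942] w 0.5049002548492179 j [ -6.4008   7.2645  -3.743   -0.2457 -79.2963  17.1324]
[ 0.2152  0.0352 -0.0492] [-0.0038 -0.0072  0.0056]
[ 0.214   0.2347 -0.05  ] [-0.0038 -0.0072  0.0056]
```

Emit:
{"name": "move_arm", "arguments": {"increments": "0.2 0.045 0 -0.01 0 0 0; 0.2 0.09 0 -0.02 0 0 0; 0.2 0.135 0.01 -0.03 0 -0.007 0.005; 0.2 0.18 0.02 -0.04 0 -0.007 0.005; 0.2 0.215 0.035 -0.049 0 -0.007 0.005; 0.2 0.215 0.035 -0.049 0 -0.007 0.005; 0.2 0.215 0.035 -0.049 0 -0.007 0.005; 0.2 0.215 0.035 -0.049 0 -0.007 0.005"}}

```text
time_s: 42.75
tcp_pos: [0.4704, 0.0088, 0.259]
ee_rot: [[-0.194, -0.003, -0.981], [0.981, -0.005, -0.194], [-0.005, -1.0, 0.004]]
wrist_force: [0.0, 1.0, -0.2]
gripper_width: 0.402
```

Run:
```python
from h import *
capture('top');capture('top');capture('top');capture('top')
rows([(S(-.08,.05,.12),Rd(101.1)),(S(-.08,.05,.0605),Rd(101.1))])
im,d,cp=snap('wrist','w27')
for y in (.025,.06,.066): print(proj(cp,S(-.08,y,.105)))
```

```text
t 42.95 tcp [0.4703 0.0092 0.2594] w 0.40158622154624846 j [ 21.1268   3.9262 -12.5594   0.1896 -73.7281 -10.0037]
[ 0.0006  0.1394 -0.0013] [-0.0031  0.0013 -0.0038]
[ 0.0008  0.1989 -0.0015] [-0.0031  0.0013 -0.0038]
(np.float64(314.73683371255663), np.float64(185.92852931981332))
(np.float64(314.6987395508757), np.float64(222.43640427545037))
(np.float64(314.69241645950086), np.float64(228.49619451781095))
```

View pics/w27.png

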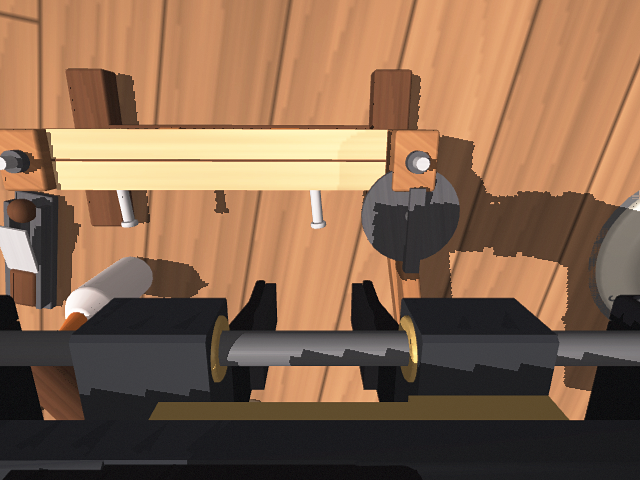

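Pin 1 is at (317,210), within about 1 mm of the prediction. I descend.

Emit:
{"name": "move_arm", "arguments": {"increments": "0.2 0.0006 0.04 0 -0.003 0 -0.003; 0.2 0.0006 0.08 0 -0.003 0 -0.003; 0.2 0.0006 0.12 0 -0.003 0 -0.003; 0.2 0.0006 0.15 0 -0.003 0 -0.003; 0.2 0.0006 0.165 0 -0.003 0 -0.003; 0.2 0.0006 0.165 0 -0.003 0 -0.003"}}

```text
time_s: 43.6
tcp_pos: [0.4678, 0.0092, 0.0922]
ee_rot: [[-0.195, -0.006, -0.981], [0.981, -0.002, -0.195], [-0.001, -1.0, 0.006]]
wrist_force: [-0.1, -0.2, 0.5]
gripper_width: 0.404
```

Run:
```python
from h import *
capture('top');capture('top');capture('top');capture('top')
print(sense()['wrist_force'])
rows([(S(-.08,.05,.0605),Rd(101.1))])
im,d,cp=snap('wrist','w28')
```

```text
[-0.0541  0.5874 -0.6822]
t 43.8 tcp [0.4707 0.0103 0.0956] w 0.3987387427194537 j [ 21.1407  12.1901 -27.9235   0.0713 -49.7542  -9.8852]
[-0.0009  0.0351 -0.0002] [ 0.0024  0.0035 -0.0005]
```

View pics/w28.png

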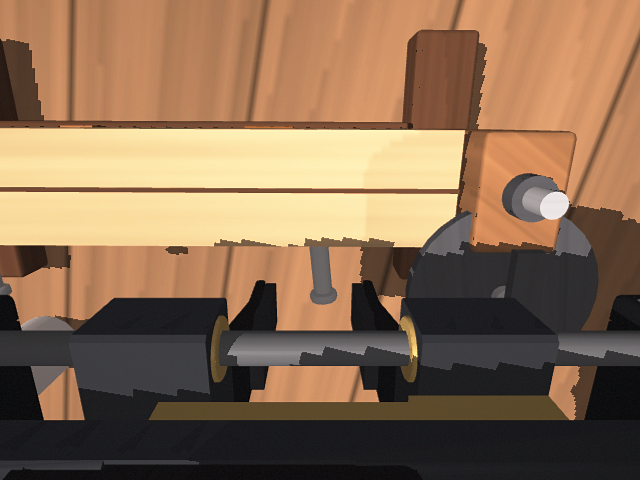

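Emit:
{"name": "move_arm", "arguments": {"increments": "0.2 0 0.012 0 0.002 0.003 0; 0.2 0 0.024 0 0.002 0.003 0; 0.2 0 0.032 0 0.002 0.003 0; 0.2 0 0.035 0 0.002 0.003 0; 0.2 0 0.035 0 0.002 0.003 0; 1 0 0.035 0 0.002 0.003 0; 1 0 0.035 0 0.002 0.003 0; 1 0 0.035 0 0.002 0.003 0"}}

```text
time_s: 44.65
tcp_pos: [0.4698, 0.0103, 0.0596]
ee_rot: [[-0.193, -0.002, -0.981], [0.981, -0.001, -0.193], [-0.001, -1.0, 0.002]]
wrist_force: [-0.2, 0.2, 0.3]
gripper_width: 0.213
```

Emit:
{"name": "move_arm", "arguments": {"increments": "1 0 0 0 0 0 0; 1 0 0 0 0 0 0; 1 0 0 0 0 0 0; 1 0 0 0 0 0 0"}}

```text
time_s: 45.05
tcp_pos: [0.4695, 0.0102, 0.0593]
ee_rot: [[-0.193, -0.002, -0.981], [0.981, -0.001, -0.193], [-0.001, -1.0, 0.002]]
wrist_force: [-0.4, 0.5, 0.8]
gripper_width: 0.105
```

Run:
```python
from h import *
print(sense()['wrist_force'])
rows([(S(-.08,.05,.0605),Rd(101.1))])
im,d,cp=snap('wrist','w29')
```

```text
[-0.4483  0.4939  0.8022]
t 45.05 tcp [0.4695 0.0102 0.0593] w 0.10516858389663539 j [ 21.1518  15.0926 -30.4666   0.0177 -44.5841 -10.027 ]
[-0.0011 -0.0012 -0.0015] [-0.0024  0.0007 -0.0006]
```

View pics/w29.png

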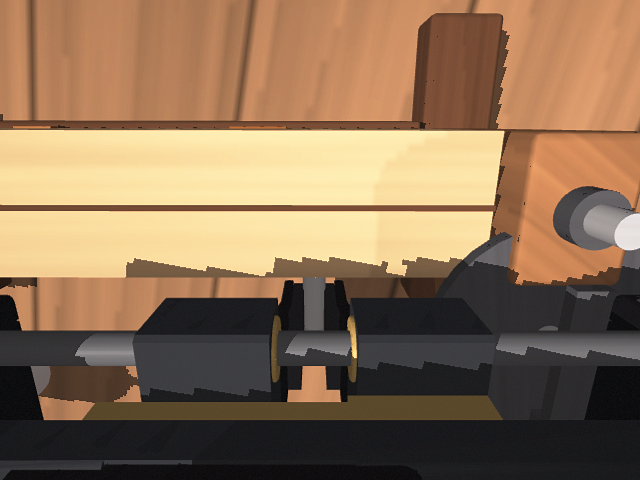

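The shank is gripped at about 9 mm. I pull it along the bore axis.

Emit:
{"name": "move_arm", "arguments": {"increments": "1 0.003 0 0 0 0 0; 1 0.006 0 0 0 0 0; 1 0.01 0 0 0 0 0; 1 0.015 0 0 0 0 0; 1 0.02 0 0 0 0 0; 1 0.028 0 0 0 0 0; 1 0.035 0 0 0 0 0; 1 0.035 0 0 0 0 0"}}

```text
time_s: 45.9
tcp_pos: [0.4627, 0.0454, 0.0592]
ee_rot: [[-0.194, -0.002, -0.981], [0.981, -0.001, -0.194], [-0.001, -1.0, 0.002]]
wrist_force: [-0.9, -0.0, -0.6]
gripper_width: 0.101
```

Run:
```python
from h import *
s=sense();print(s['wrist_force'],s['gripper_width'],s['tcp_pos'])
im,d,cp=snap('wrist','w30')
im,d,cp=snap('scene','s30');cv2.imwrite('pics/z30.png',cv2.resize(im[130:300,250:450,::-1],None,fx=3.8,fy=3.5,interpolation=cv2.INTER_CUBIC))
```

```text
[-0.8553 -0.0456 -0.5807] 0.1006654561901608 [0.4627 0.0454 0.0592]
```

View pics/w30.png

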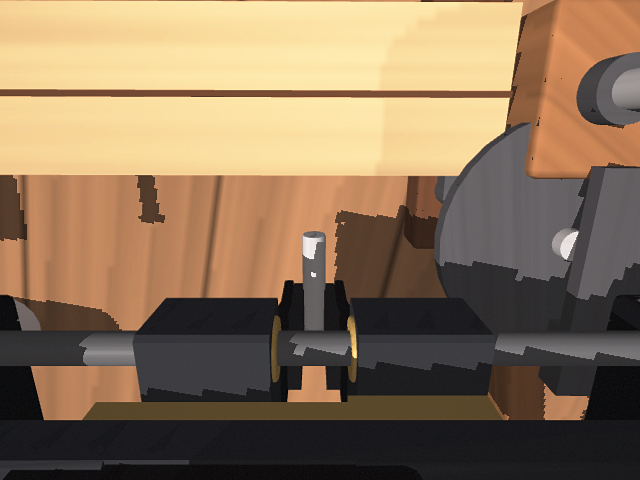

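View pics/z30.png

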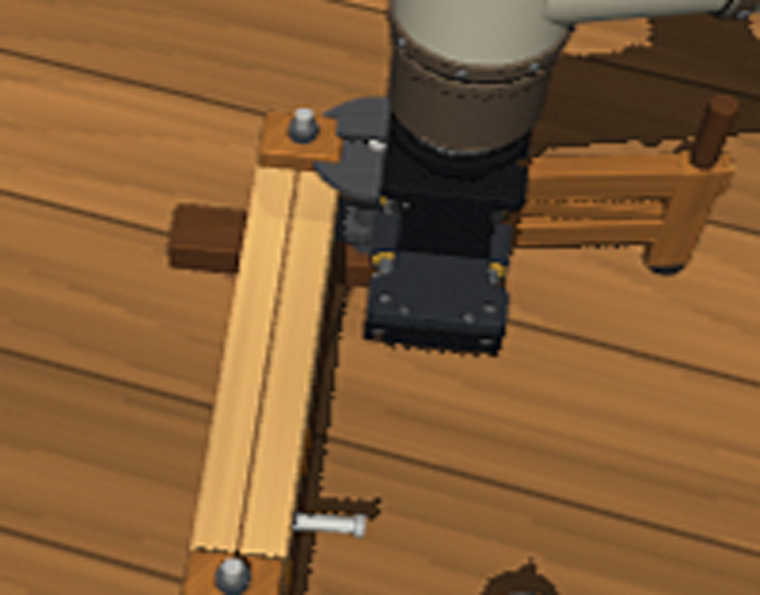

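Pin 1 is free in the grip, with its tail at (314,235). I lift it and carry it to the tin.

Run:
```python
from h import *
im,d,cp=load('w30');P=cloud(cp,d);s=sense();R=s['ee_rot'];t=s['tcp_pos']
for v in (234,240,250,262): print(v,(P[v,314]-t)@R*1000,d[v,314])
```

```text
234 [-34.3364 -46.041   -2.33  ] 0.1604454
240 [-33.0134 -50.382   -2.333 ] 0.15666954
250 [-28.4754 -49.7259  -2.333 ] 0.15860511
262 [-23.3362 -50.1643  -2.3338] 0.15966591
```

Emit:
{"name": "move_arm", "arguments": {"increments": "1 0 -0.04 0 0 0 0; 1 0 -0.09 0 0 0 0; 1 0 -0.14 0 0 0 0; 1 -0.03 -0.19 0 0 0 0; 1 -0.08 -0.2 0 0 0 0; 1 -0.13 -0.2 0 0 0 0; 1 -0.18 -0.2 0 0 0 0; 1 -0.23 -0.2 0 0 0 0"}}

```text
time_s: 46.8
tcp_pos: [0.5063, -0.1765, 0.2597]
ee_rot: [[-0.193, -0.001, -0.981], [0.981, -0.001, -0.193], [-0.001, -1.0, 0.002]]
wrist_force: [1.9, 0.9, -0.3]
gripper_width: 0.106
```

Run:
```python
from h import *
im,d,cp=snap('top','t31');P=cloud(cp,d); X,Y,Z=P[...,0],P[...,1],P[...,2]
m=(abs(X-.5)<.08)&(abs(Y+.44)<.09)&(Z>.045)&(Z<.08); q=P[m]; print(len(q),cv2.minEnclosingCircle((q[:,:2]*1000).astype(np.float32)),q[:,2].max())
c=np.array([.502,-.4436]); xd=Rd(101.1)[:2,0]
g=c+xd*.0085
rows([([*g,.16],Rd(101.1))])
```

```text
218 ((501.5678405761719, -442.4703674316406), 33.59495162963867) 0.06561372149199252
t 46.85 tcp [ 0.507  -0.1825  0.2589] w 0.09755135984094912 j [ -2.3884  11.032   -4.2677   0.2498 -74.8578  13.1135]
[-0.2467  0.0999  0.0535] [-0.0036 -0.0054 -0.0035]
```

Emit:
{"name": "move_arm", "arguments": {"increments": "1 -0.05 0.01 0.01 0 0 0; 1 -0.1 0.02 0.02 0 0 0; 1 -0.15 0.04 0.03 0 0 0; 1 -0.2 0.07 0.045 0 0 0; 1 -0.2457 0.1 0.0535 -0.003 -0.005 -0.003; 1 -0.2457 0.1 0.0535 -0.003 -0.005 -0.003; 1 -0.2457 0.1 0.0535 -0.003 -0.005 -0.003"}}

```text
time_s: 47.55
tcp_pos: [0.4986, -0.4278, 0.1554]
ee_rot: [[-0.193, -0.006, -0.981], [0.981, 0.006, -0.193], [0.007, -1.0, 0.005]]
wrist_force: [-0.1, -0.2, -1.4]
gripper_width: 0.104
```

Run:
```python
from h import *
for i in range(4): capture('top')
c=np.array([.502,-.4432]); g=c+Rd(101.1)[:2,0]*.0095
rows([([*g,.04],Rd(101.1)),([*g,.013],Rd(101.1))])
snap('wrist','w32')
```

```text
t 47.75 tcp [ 0.5016 -0.4255  0.1607] w 0.10333135866224649 j [-26.3085  26.0954   3.6045  -0.1211 -67.4827  37.8226]
[-0.0081  0.1207  0.0032] [0.0016 0.0064 0.0013]
[-0.0081  0.1477  0.0033] [0.0016 0.0064 0.0013]
```

View pics/w32.png

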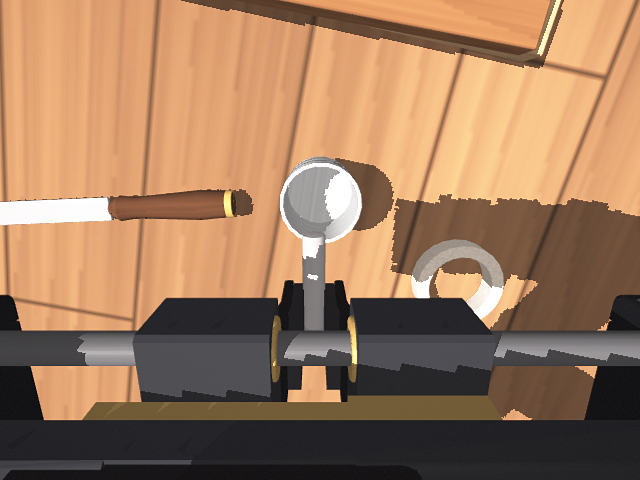

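The tin at (321,200) is ahead and below, as expected. I lower the pin into its mouth.

Emit:
{"name": "move_arm", "arguments": {"increments": "1 -0.004 0.04 0.0015 0 0.003 0; 1 -0.008 0.075 0.003 0 0.006 0; 1 -0.008 0.1 0.003 0 0.006 0; 1 -0.008 0.11 0.003 0 0.006 0; 1 -0.008 0.11 0.003 0 0.006 0; 1 -0.008 0.11 0.003 0 0.006 0"}}

```text
time_s: 48.4
tcp_pos: [0.5012, -0.4345, 0.0517]
ee_rot: [[-0.193, 0.003, -0.981], [0.981, 0.0, -0.193], [-0.0, -1.0, -0.003]]
wrist_force: [0.5, 0.3, 0.0]
gripper_width: 0.106
```

Run:
```python
from h import *
for i in range(3): capture('top')
c=np.array([.502,-.4432]); g=c+Rd(101.1)[:2,0]*.0095
rows([([*g,.013],Rd(101.1))])
snap('wrist','w33')
```

```text
t 48.55 tcp [ 0.5009 -0.4347  0.0517] w 0.10043742390782862 j [-27.0606  31.8631  -3.2801  -0.1263 -54.705   38.2371]
[0.0009 0.0387 0.0007] [ 0.0032  0.0001 -0.0002]
```

View pics/w33.png

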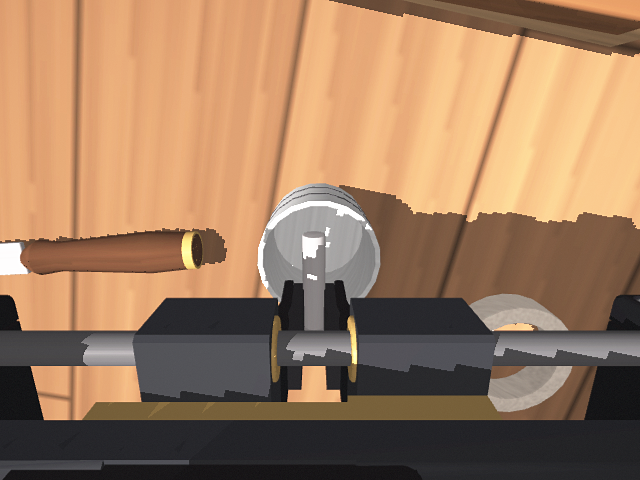

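Emit:
{"name": "move_arm", "arguments": {"increments": "1 0.001 0.015 0.0015 0 0 0; 1 0.001 0.028 0.0015 0 0 0; 1 0.001 0.036 0.0015 0 0 0; 1 0.001 0.038 0.0015 0 0 0; 1 0.001 0.038 0.0015 0 0 0; 1 0.001 0.038 0.0015 0 0 0"}}

```text
time_s: 49.2
tcp_pos: [0.4985, -0.4337, 0.0121]
ee_rot: [[-0.192, 0.001, -0.981], [0.981, 0.002, -0.192], [0.002, -1.0, -0.001]]
wrist_force: [-0.3, 0.1, 0.0]
gripper_width: 0.099
```

Run:
```python
from h import *
s=sense(); print(s['wrist_force'],s['tcp_pos'],s['gripper_width'])
snap('wrist','w34')
```

```text
[-0.2784  0.0629  0.0229] [ 0.4985 -0.4337  0.0121] 0.0987000918702542
```

View pics/w34.png

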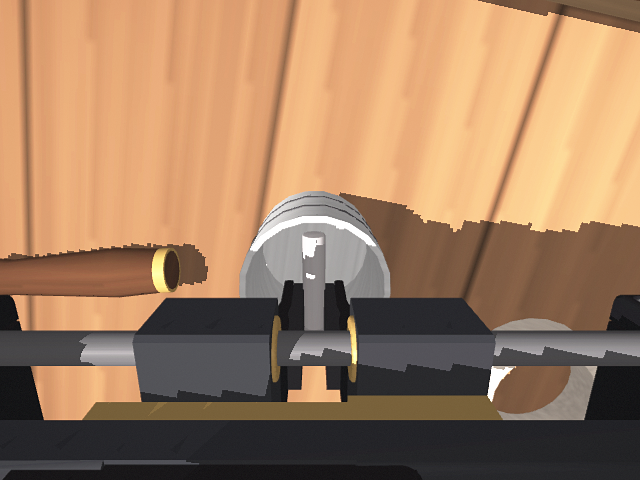

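The pin is inside the rim, its tail at (314,238). Now I release it.

Emit:
{"name": "move_arm", "arguments": {"increments": "0.56 0 0 0 0 0 0; 0.56 0 0 0 0 0 0; 0.56 0 0 0 0 0 0; 0.56 0 0 0 0 0 0; 0.56 0 -0.02 0 0 0 0; 0.56 0 -0.06 0 0 0 0; 0.56 0 -0.11 0 0 0 0; 0.56 0 -0.15 0 0 0 0"}}

```text
time_s: 50.05
tcp_pos: [0.4984, -0.4342, 0.1646]
ee_rot: [[-0.192, 0.002, -0.981], [0.981, 0.001, -0.192], [0.0, -1.0, -0.002]]
wrist_force: [0.5, -0.2, 0.7]
gripper_width: 0.221
```

Run:
```python
from h import *
snap('wrist','w35'); im,d,cp=snap('scene','s35')
rows([(S(.1,.05,.26),Rd(101.1))])
```

```text
t 50.15 tcp [ 0.5015 -0.4365  0.17  ] w 0.21936154896387342 j [-27.1132  25.9766   4.7048   0.0301 -67.9327  38.2348]
[ 0.4425 -0.0915 -0.2373] [ 0.0106  0.0006 -0.009 ]
```

View pics/w35.png

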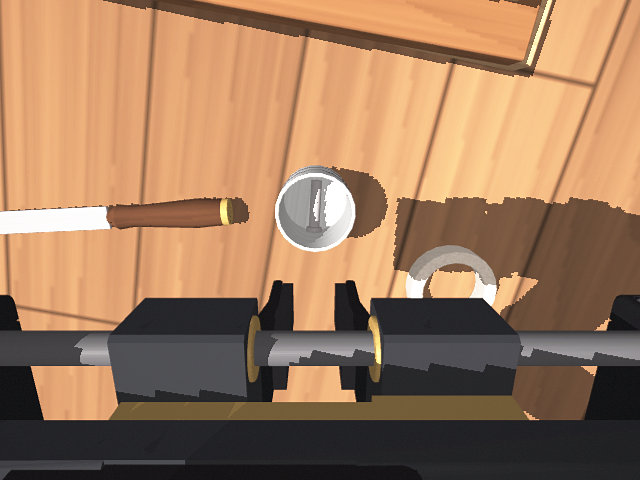

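Pin 1 lies in the tin at (316,205). Next is pin 4.

Emit:
{"name": "move_arm", "arguments": {"increments": "0.2 0.02 -0.04 0 0 0 0; 0.2 0.05 -0.085 -0.02 0 0 0; 0.2 0.09 -0.0915 -0.045 0 0 0; 0.2 0.13 -0.0915 -0.068 0 0 0; 0.2 0.17 -0.0915 -0.09 0 0 0; 0.2 0.21 -0.0915 -0.112 0 0 0; 0.2 0.25 -0.0915 -0.134 0 0 0; 0.2 0.29 -0.0915 -0.155 0 0 0"}}

```text
time_s: 50.95
tcp_pos: [0.5946, -0.1176, 0.2535]
ee_rot: [[-0.192, -0.0, -0.981], [0.981, 0.003, -0.192], [0.003, -1.0, -0.0]]
wrist_force: [1.4, 0.4, -0.1]
gripper_width: 0.4
```

Emit:
{"name": "move_arm", "arguments": {"increments": "0.2 0.04 0 -0.022 0 0 0; 0.2 0.08 0 -0.044 0 0 0; 0.2 0.12 0 -0.066 0 0 0; 0.2 0.1525 0 -0.082 0 0 0; 0.2 0.1525 0 -0.082 0 0 0; 0.2 0.1525 0 -0.082 0 0 0; 0.2 0.1525 0 -0.082 0 0 0"}}

```text
time_s: 51.65
tcp_pos: [0.6453, 0.0451, 0.254]
ee_rot: [[-0.191, -0.001, -0.982], [0.982, 0.002, -0.191], [0.002, -1.0, 0.0]]
wrist_force: [0.4, -0.5, -0.8]
gripper_width: 0.4
```

Run:
```python
from h import *
for i in range(3): capture('top')
rows([(S(.1,.05,.095),Rd(101.1))])
im,d,cp=snap('wrist','w36')
for y in (.025,.06,.066): print(proj(cp,S(.1,y,.105)))
```

```text
t 51.8 tcp [0.6454 0.0446 0.2545] w 0.40212008854570575 j [ 18.1853  22.1896  10.8053  -0.1276 -78.5624  -7.1768]
[-0.0013  0.1595 -0.0021] [ 0.0007 -0.002   0.0023]
(np.float64(313.83444746504324), np.float64(184.6564578262849))
(np.float64(313.9465623036899), np.float64(221.69884623244093))
(np.float64(313.9651502059646), np.float64(227.84023040624126))
```

View pics/w36.png

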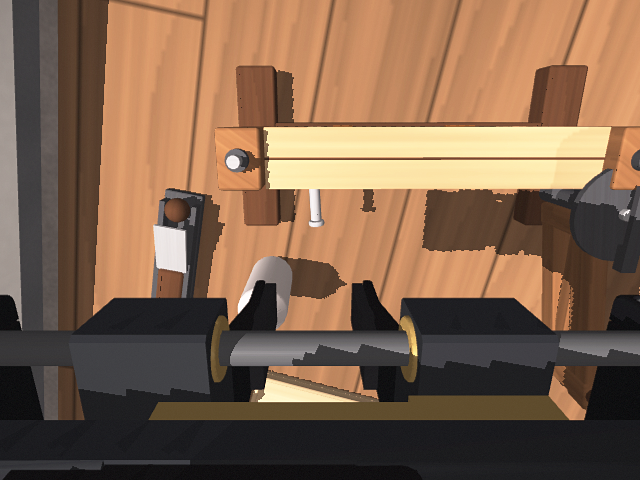

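Pin 4 is at (316,207). The bottle's top, 150 mm up, stays below the gripper body. I descend.

Emit:
{"name": "move_arm", "arguments": {"increments": "0.2 -0.001 0.04 -0.002 0 0 0; 0.2 -0.001 0.08 -0.002 0 0 0; 0.2 -0.001 0.12 -0.002 0 0 0; 0.2 -0.001 0.15 -0.002 0 0 0; 0.2 -0.001 0.16 -0.002 0 0 0; 0.2 -0.001 0.16 -0.002 0 0 0; 0.2 -0.001 0.16 -0.002 0 0 0"}}

```text
time_s: 52.55
tcp_pos: [0.6492, 0.0455, 0.0962]
ee_rot: [[-0.192, 0.003, -0.981], [0.981, 0.003, -0.192], [0.002, -1.0, -0.004]]
wrist_force: [0.0, -0.6, 0.4]
gripper_width: 0.403
```

Run:
```python
from h import *
for i in range(3): capture('top')
print(sense()['wrist_force'])
rows([(S(.1,.05,.0605),Rd(101.1))])
im,d,cp=snap('wrist','w37')
```

```text
[ 0.6411 -0.1257  0.0402]
t 52.7 tcp [0.6491 0.0459 0.0965] w 0.4001854295218959 j [ 18.1968  28.2278  -2.5662  -0.127  -58.9321  -7.0513]
[-0.0015  0.036   0.0018] [ 0.0045 -0.0003  0.0025]
```

View pics/w37.png

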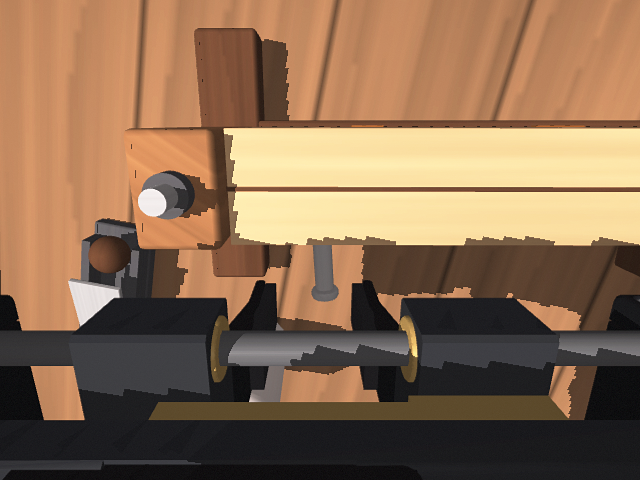

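Emit:
{"name": "move_arm", "arguments": {"increments": "0.2 0 0.012 0.002 0.004 0 0.002; 0.2 0 0.024 0.003 0.004 0 0.002; 0.2 0 0.032 0.003 0.004 0 0.002; 0.2 0 0.036 0.003 0.004 0 0.002; 0.2 0 0.036 0.003 0.004 0 0.002; 1 0 0.036 0.003 0.004 0 0.002; 1 0 0.036 0.003 0.004 0 0.002; 1 0 0.036 0.003 0.004 0 0.002"}}

```text
time_s: 53.55
tcp_pos: [0.6452, 0.0452, 0.0587]
ee_rot: [[-0.192, -0.003, -0.981], [0.981, -0.0, -0.192], [0.0, -1.0, 0.003]]
wrist_force: [-0.1, 0.0, -0.6]
gripper_width: 0.209
```

Emit:
{"name": "move_arm", "arguments": {"increments": "1 0 0 0 0 0 0; 1 0 0 0 0 0 0; 1 0 0 0 0 0 0; 1 0 0 0 0 0 0"}}

```text
time_s: 53.95
tcp_pos: [0.645, 0.0452, 0.0584]
ee_rot: [[-0.192, -0.003, -0.981], [0.981, -0.0, -0.192], [0.0, -1.0, 0.003]]
wrist_force: [0.3, 0.5, 0.4]
gripper_width: 0.134
```

Run:
```python
from h import *
print(sense()['wrist_force'])
rows([(S(.1,.05,.0605),Rd(101.1))])
```

```text
[0.3343 0.5087 0.4462]
t 53.95 tcp [0.645  0.0452 0.0584] w 0.13386661847831827 j [ 18.2936  30.2047  -5.264   -0.0519 -54.7133  -7.1862]
[-0.0016 -0.0021 -0.0026] [-0.0032 -0.0004  0.0003]
```

Emit:
{"name": "move_arm", "arguments": {"increments": "1 0 0 0 0 0 0; 1 0 0 0 0 0 0; 1 0 0 0 0 0 0"}}

```text
time_s: 54.25
tcp_pos: [0.6449, 0.0452, 0.0583]
ee_rot: [[-0.192, -0.003, -0.981], [0.981, -0.0, -0.192], [0.0, -1.0, 0.003]]
wrist_force: [1.3, 0.4, 0.5]
gripper_width: 0.137
```

Run:
```python
from h import *
s=sense();print(s['wrist_force'],s['gripper_width'])
im,d,cp=snap('wrist','w38')
```

```text
[1.2697 0.4448 0.5104] 0.137288929151755
```

View pics/w38.png

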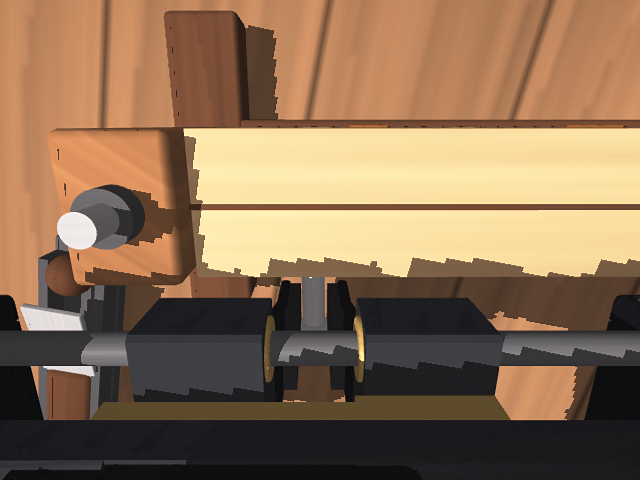

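The width of 11.9 mm suggests the pads are biting on the head's edge. I regrip 4 mm further in.

Emit:
{"name": "move_arm", "arguments": {"increments": "0.5 0 0 0 0 0 0; 0.5 0 0 0 0 0 0; 0.5 -0.004 0 -0.001 0 0 0; 0.5 -0.004 0 -0.001 0 0 0; 1 -0.004 0 -0.001 0 0 0; 1 -0.004 0 -0.001 0 0 0; 1 -0.004 0 -0.001 0 0 0; 1 -0.004 0 -0.001 0 0 0"}}

```text
time_s: 55.1
tcp_pos: [0.6465, 0.0414, 0.0582]
ee_rot: [[-0.192, -0.004, -0.981], [0.981, -0.0, -0.192], [0.0, -1.0, 0.004]]
wrist_force: [0.2, -0.0, -0.1]
gripper_width: 0.101
```

Emit:
{"name": "move_arm", "arguments": {"increments": "1 0 0 0 0 0 0; 1 0 0 0 0 0 0"}}

```text
time_s: 55.3
tcp_pos: [0.6465, 0.0414, 0.0582]
ee_rot: [[-0.192, -0.004, -0.981], [0.981, -0.0, -0.192], [0.0, -1.0, 0.004]]
wrist_force: [-0.3, -0.5, 0.1]
gripper_width: 0.106
```

Gripped on the shank. I pull it.

Emit:
{"name": "move_arm", "arguments": {"increments": "1 0.003 0 0 0 0 0; 1 0.006 0 0 0 0 0; 1 0.01 0 0 0 0 0; 1 0.015 0 0 0 0 0; 1 0.02 0 0 0 0 0; 1 0.028 0 0 0 0 0; 1 0.034 0 0 0 0 0; 1 0.034 0 0 0 0 0"}}

```text
time_s: 56.1
tcp_pos: [0.6399, 0.0759, 0.0583]
ee_rot: [[-0.193, -0.003, -0.981], [0.981, -0.0, -0.193], [0.0, -1.0, 0.003]]
wrist_force: [1.1, -0.4, -0.7]
gripper_width: 0.101
```

Run:
```python
from h import *
s=sense();print(s['wrist_force'],s['gripper_width'])
im,d,cp=snap('wrist','w39');P=cloud(cp,d);R=s['ee_rot'];t=s['tcp_pos']
for v in range(215,262,5): print(v,(P[v,314]-t)@R*1000,im[v,314])
```

```text
[ 1.1417 -0.3613 -0.6948] 0.10122268418495069
215 [-18.8203  58.6071  -2.1393] [176 123  87]
220 [-15.3219  58.3034  -2.1422] [177 125  88]
225 [-11.4383  59.4088  -2.1443] [180 125  89]
230 [-8.0346 58.5443 -2.1476] [183 129  90]
235 [-33.3293 -42.0741  -2.2109] [124 104  91]
240 [-33.5611 -50.3032  -2.2175] [114 110 109]
245 [-31.8867 -51.8161  -2.22  ] [239 232 231]
250 [-29.3594 -50.6699  -2.221 ] [247 241 240]
255 [-27.1154 -50.49    -2.2226] [119 114 114]
260 [-25.4083 -51.8648  -2.225 ] [104 101 100]
```

View pics/w39.png

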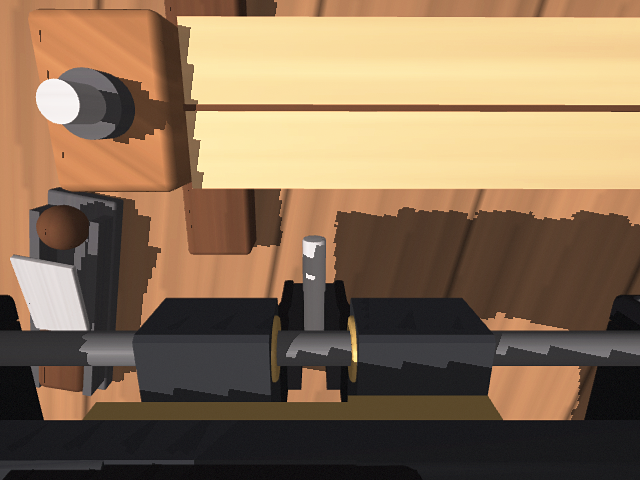

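Pin 4 is out. I lift and return to the tin, checking its position on the way.

Emit:
{"name": "move_arm", "arguments": {"increments": "1 0 -0.04 0 0 0 0; 1 0 -0.09 0 0 0 0; 1 0 -0.14 0 0 0 0; 1 -0.03 -0.19 0.02 0 0 0; 1 -0.07 -0.2 0.045 0 0 0; 1 -0.11 -0.2 0.07 0 0 0; 1 -0.15 -0.2 0.092 0 0 0; 1 -0.19 -0.2 0.115 0 0 0"}}

```text
time_s: 56.95
tcp_pos: [0.5633, -0.1356, 0.2592]
ee_rot: [[-0.192, -0.003, -0.981], [0.981, -0.0, -0.192], [0.0, -1.0, 0.003]]
wrist_force: [0.6, 0.2, 0.2]
gripper_width: 0.104
```

Run:
```python
from h import *
for n in ('top','scene'):
    im,d,cp=snap(n,n+'40');P=cloud(cp,d); X,Y,Z=P[...,0],P[...,1],P[...,2]
    m=(abs(X-.5)<.1)&(abs(Y+.44)<.1)&(Z>.05)&(Z<.08); q=P[m]; print(n,len(q),cv2.minEnclosingCircle((q[:,:2]*1000).astype(np.float32)))
c=np.array([.502,-.4432]); g=c+Rd(101.1)[:2,0]*.009
rows([([*g,.16],Rd(101.1))])
```

```text
top 204 ((501.4490661621094, -442.5206604003906), 33.61185073852539)
scene 223 ((500.5372619628906, -442.07135009765625), 35.10291290283203)
t 57.05 tcp [ 0.5623 -0.1382  0.2593] w 0.10389206244351311 j [  2.2468  15.1958   1.3397   0.0524 -76.3467   8.459 ]
[-0.2795  0.0998  0.1156] [-0.0036 -0.0067 -0.0003]
```

Emit:
{"name": "move_arm", "arguments": {"increments": "1 -0.042 0 0.017 0 0 0; 1 -0.085 0.005 0.035 0 0 0; 1 -0.127 0.02 0.053 0 0 0; 1 -0.17 0.04 0.07 0 0 0; 1 -0.21 0.06 0.087 0 0 0; 1 -0.25 0.08 0.104 -0.003 -0.006 0; 1 -0.279 0.1 0.1156 -0.003 -0.006 0; 1 -0.279 0.1 0.1156 -0.003 -0.006 0"}}

```text
time_s: 57.85
tcp_pos: [0.5012, -0.4317, 0.1542]
ee_rot: [[-0.193, -0.007, -0.981], [0.981, 0.004, -0.193], [0.006, -1.0, 0.006]]
wrist_force: [-0.0, 0.6, -0.8]
gripper_width: 0.102
```

Run:
```python
from h import *
for i in range(5): capture('top')
c=np.array([.5015,-.4430]); g=c+Rd(101.1)[:2,0]*.009
rows([([*g,.052],Rd(101.1))])
```

```text
t 58.1 tcp [ 0.5053 -0.429   0.1602] w 0.10415199127718211 j [-26.3732  26.5564   4.2397   0.0136 -67.5961  37.8809]
[-0.0038  0.1082  0.0066] [ 0.0011  0.0072 -0.0011]
```

Emit:
{"name": "move_arm", "arguments": {"increments": "1 -0.002 0.04 0.003 0 0.004 0; 1 -0.004 0.075 0.005 0 0.007 0; 1 -0.004 0.1 0.005 0 0.007 0; 1 -0.004 0.108 0.005 0 0.007 0; 1 -0.004 0.108 0.005 0 0.007 0; 1 -0.004 0.108 0.005 0 0.007 0"}}

```text
time_s: 58.7
tcp_pos: [0.5017, -0.435, 0.0531]
ee_rot: [[-0.193, 0.002, -0.981], [0.981, -0.002, -0.193], [-0.002, -1.0, -0.002]]
wrist_force: [0.2, -0.1, 0.6]
gripper_width: 0.106
```

Run:
```python
from h import *
for i in range(3): capture('top')
c=np.array([.5015,-.4430]); g=c+Rd(101.1)[:2,0]*.009
rows([([*g,.014],Rd(101.1))])
snap('wrist','w41')
```

```text
t 58.85 tcp [ 0.5013 -0.4351  0.053 ] w 0.1041894034369344 j [-27.0169  31.8082  -3.2241   0.0282 -54.7897  38.0509]
[0.0013 0.039  0.0014] [ 0.0022 -0.0009 -0.0022]
```

View pics/w41.png

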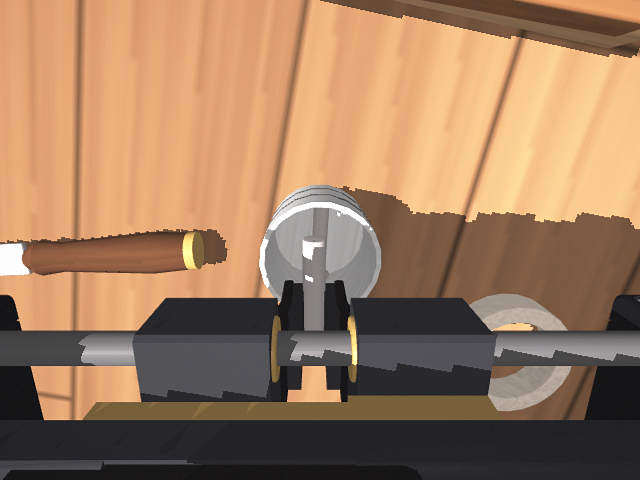

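The second pin is over the tin mouth at (314,260). I lower and release.

Emit:
{"name": "move_arm", "arguments": {"increments": "1 0.001 0.015 0.002 0 0 0; 1 0.001 0.028 0.002 0 0 0; 1 0.001 0.036 0.002 0 0 0; 1 0.001 0.039 0.002 0 0 0; 1 0.001 0.039 0.002 0 0 0; 1 0.001 0.039 0.002 0 0 0"}}

```text
time_s: 59.5
tcp_pos: [0.4982, -0.4343, 0.0123]
ee_rot: [[-0.191, -0.0, -0.982], [0.982, -0.0, -0.191], [-0.0, -1.0, 0.0]]
wrist_force: [0.8, 0.6, 0.3]
gripper_width: 0.099
```

Emit:
{"name": "move_arm", "arguments": {"increments": "0.56 0 0 0 0 0 0; 0.56 0 0 0 0 0 0; 0.56 0 0 0 0 0 0; 0.56 0 0 0 0 0 0; 0.56 0 -0.02 0 0 0 0; 0.56 0 -0.06 0 0 0 0; 0.56 0 -0.11 0 0 0 0; 0.56 0 -0.15 0 0 0 0"}}

```text
time_s: 60.3
tcp_pos: [0.4983, -0.4345, 0.1649]
ee_rot: [[-0.191, 0.001, -0.981], [0.981, -0.002, -0.191], [-0.002, -1.0, -0.001]]
wrist_force: [1.3, -1.4, 0.9]
gripper_width: 0.217
```

Run:
```python
from h import *
snap('wrist','w42'); rows([])
```

```text
t 60.35 tcp [ 0.5015 -0.4374  0.1733] w 0.2226484107036822 j [-27.0753  25.8363   4.8795   0.2552 -68.1689  38.0914]
```

View pics/w42.png

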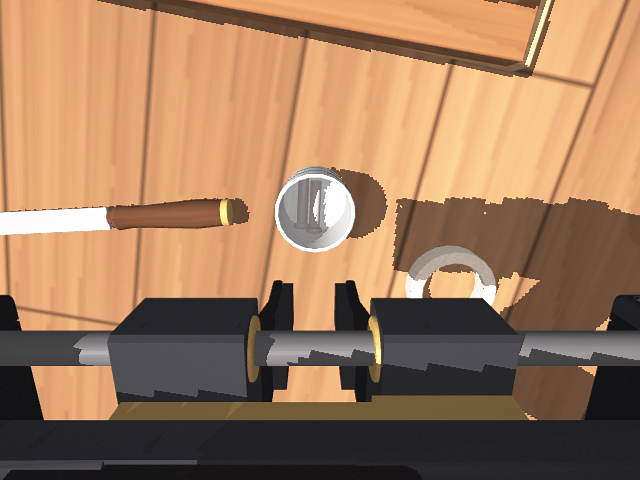

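Both pins are in the tin, at (310,205). I back away and make the final checks.

Emit:
{"name": "move_arm", "arguments": {"increments": "0.56 0 -0.04 0 0 0 0; 0.56 0 -0.09 0 0 0 0; 0.56 0.02 -0.12 0.03 0 0 0; 0.56 0.05 -0.13 0.07 0 0 0; 0.56 0.08 -0.13 0.1 0 0 0; 0.56 0.08 -0.13 0.1 0 0 0; 0.56 0.08 -0.13 0.1 0 0 0; 0.56 0.08 -0.13 0.1 0 0 0"}}

```text
time_s: 61.15
tcp_pos: [0.3853, -0.375, 0.2919]
ee_rot: [[-0.191, -0.0, -0.982], [0.982, -0.0, -0.191], [0.0, -1.0, 0.0]]
wrist_force: [1.2, 0.8, 0.3]
gripper_width: 0.225
```

Run:
```python
from h import *
for n in ('top','scene'):
    im,d,cp=snap(n,n+'50'); P=cloud(cp,d); X,Y,Z=P[...,0],P[...,1],P[...,2]
    reg=(X>.2)&(X<.85)&(Y>-.56)&(Y<.5)
    k,l,s,c=cv2.connectedComponentsWithStats((reg&(Z>.008)).astype(np.uint8))
    for i in range(1,k):
        if s[i,4]>40:
            q=P[l==i]; print(n,s[i,:4],np.round(q.mean(0),3),q[:,2].max().round(3),cv2.minAreaRect((q[:,:2]*1000).astype(np.float32)))
    m=(abs(Z-.175)<.006)&(Y>.06)&(Y<.24)&(X>.25)&(X<.42); q=P[m]; print(len(q),'brace joint deg',np.degrees(math.atan2(*(q.mean(0)[:2]-H)[::-1]))-11.1)
```

```text
top [153 140  70  65] [0.758 0.324 0.051] 0.068 ((790.8017578125, 358.1663818359375), (188.16343688964844, 119.36320495605469), 46.257568359375)
top [236 153  59  21] [0.794 0.145 0.031] 0.056 ((797.0874633789062, 148.09320068359375), (149.9033203125, 45.7593994140625), 89.34566497802734)
top [394 166 246 314] [ 0.4   -0.226  0.648] 0.719 ((540.0250244140625, -255.99560546875), (512.4249877929688, 336.4502258300781), 0.8510340452194214)
top [225 173 155 197] [ 0.515 -0.006  0.115] 0.179 ((530.0029296875, 63.12506103515625), (385.9981689453125, 352.1402587890625), 11.079646110534668)
top [242 191  28  29] [0.672 0.153 0.095] 0.155 ((678.7420654296875, 158.38758850097656), (50.947837829589844, 50.45594024658203), 60.681419372558594)
top [146 206  57  84] [0.581 0.374 0.014] 0.026 ((580.667236328125, 366.6237487792969), (112.23239135742188, 200.6403350830078), 83.8097915649414)
top [129 310  49  43] [0.376 0.399 0.029] 0.038 ((375.78814697265625, 402.7835998535156), (111.7751235961914, 47.15427780151367), 55.14603042602539)
63 brace joint deg 99.33204630066335
scene [138   0  71  75] [ 
[... 678 characters left out ...]
(225.3064422607422, 26.85873794555664), 14.026792526245117)
scene [487 220  49  45] [0.381 0.401 0.028] 0.037 ((375.06884765625, 402.7033996582031), (110.53826141357422, 50.35759353637695), 54.97214889526367)
scene [416 268 102 181] [0.713 0.342 0.039] 0.068 ((662.454833984375, 340.7816467285156), (376.3319396972656, 181.58401489257812), 0.5314271450042725)
scene [370 299  30  39] [0.691 0.158 0.088] 0.153 ((679.1614379882812, 157.99891662597656), (51.11565399169922, 49.899932861328125), 12.15461254119873)
scene [326 354  74  45] [0.8   0.148 0.031] 0.053 ((796.6986694335938, 147.6992950439453), (149.92672729492188, 45.389705657958984), 89.35700225830078)
49 brace joint deg 98.96459515289199
```

View pics/scene50.png

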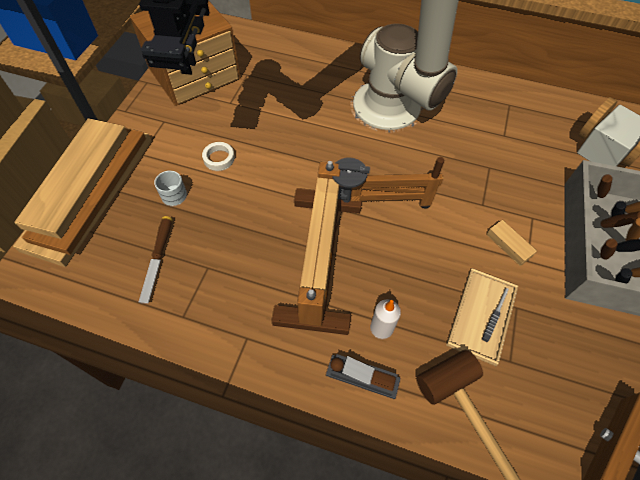

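The final view shows the tin upright at (171,187), the punch in the tray at (495,315), the brace seated at about 99° and no pins left in the blank. The bystanders' positions match the start. I hand in the job.

```bash
python3 -c "
from station import r
print(r.finish_job())"
```

```text
the job is handed in; nothing more can be done
None
```

The job is done and handed in at about 61 s of the 210 s limit; the hand-in reported no verdict.

- **Brace:** I swung it out first. It reads about 99° (1.73 rad) in the last pictures, above the 1.66 rad seating mark.
- **Pins:** Only pins 1 and 4 were present. The punch drove each about 35 mm out from the plain side. Then I pulled them free by the shank and dropped them in the tin; the last wrist picture shows both inside.
- **Tin:** It stands upright at about (0.50, -0.44), with its rim level at about 62 mm.
- **Punch:** It lies flat in the tool tray.
- **Other things on the bench:** The last measurements agree with the start within about 2 mm.

Three things disagreed or failed along the way:

- **Fingertips:** The real fingertips end about 37 mm short of the reported TCP, so my first grasps closed above the punch. I measured the offset and worked with it from then on.
- **Tin:** My first two ways of turning it ran into the wrist joint's limit, so I turned it sideways and set it down tilted about 10°. It settled upright by itself.
- **Pin 4:** The first grip caught the head's edge, so I regripped it on the shank.

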